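# Stack neutral-density filters on a microscope illuminator and set its iris collar

## Robot

A 7-joint arm with a two-finger parallel gripper is mounted at the origin on a cart in front of the work surface, level with it; the furniture and walls round the work are solid. World frame = base frame: x ahead of the robot, y to its left, z up, the work surface at z = 0. Lengths are in m, angles in rad, forces in N, time in s.
With the tool pointing down it reaches from about 0.425 to 0.925 m from the base axis. Payload 6.8 kg.
Tool frame: the origin (TCP) lies at the very end of the fingers, on their centre line; the grasp point (between the pads) lies 19 mm behind it (bot.grasp_offset is the distance from the TCP to the grasp point, in m); z points along the fingers, y is the direction in which the jaws open and shut (so a half turn about z gives the same grasp; the last joint's range is limited). The gripper opens to 85 mm and grips with 20 to 120 N. Pads are 22 mm wide; open, the fingers measure 114 mm over their backs; the gripper's body (76 mm by 85 mm) begins 54 mm behind the grasp point. The pads swing forward as they close: fully open they stand 13 mm farther back than shut.
Start: joints at [1.076, 0.477, 0.022, 1.555, -0.011, 1.109, -0.083], TCP at [0.255, -0.625, 0.231] pointing down, gripper open.
Joint ranges: [-2.96, 2.96], [-0.34, 2.1], [-1.41, 1.46], [0.24, 2.44], [-1.37, 4.51], [0.17, 1.92], [-2.96, 2.96]. Speed limits (rad/s): [2.39, 2.39, 3.14, 3.14, 3.14, 3.14, 3.14].

## Interface

Orientations are given as a unit quaternion [w, x, y, z].
In Python, from station import monitor, cams, bot, finder gives the robot as it stands.
- The arm moves only by the tool jog_arm, never from a script. Its argument "plan" is a list of rows, each an object of numbers: "x", "y", "z": the shift along the tool's x, y, z as a fraction of full scale; "wx", "wy", "wz": the turn, a rotation vector about the tool's x, y, z as a fraction of full scale. A call has 1 to 12 rows; each row is the pose to reach, as a shift and turn from the pose measured when the call began, along the tool's axes at that moment, turning the shorter way round; what a row does not reach only later rows make up. Full scale, the value 1, is 20 cm for a shift and 180 degrees for a turn. A row lasts 1/12 s, in which the tool goes at most 41.7 mm and 7.16 degrees, less where a joint would pass 70% of its speed; a pose out of reach is approached as far as the arm can. A call with a number of a shift or a turn outside -1 to 1 is refused whole. A call with a gripper value outside its range is refused whole. "hand" is the opening, from -1 (shut) to 1 (fully open), set as the call begins (left out, the last holds). The fingers move at their own pace and stop on an object; "grip_force" is the grip in N (left out, the last holds). Time passes only in rows, so rows that repeat a pose let the fingers close. It gives the time, the measured TCP pose, the force and the opening at its end, in the units of the state.
- monitor.get_obs(): the state, without advancing time (a new reading comes with each control period).
- cams.read_camera(name): name is "scene" or "top" or "wrist"; returns the picture (480x640x3 uint8, red, green, blue); there is no depth.
- cams.get_calibration(name): a dict with "fx", "fy", "cx", "cy" (pixels), "extrinsics" (4x4, takes a point from world to camera coordinates). Camera axes: x right, y down, z forward; pixel columns grow to the right and rows downward; lengths in m; the calibration is good to about 2 mm. The wrist camera is an equidistant fisheye: a pixel r from the principal point sees the ray r / f radians off the axis. A picture is of the moment at which its call begins: read the wrist's pose just before it. get_calibration takes no time and is no camera call; for the wrist camera it gives the pose at the moment of the call.
- bot.hand_in(): hands the job in, once; it reports no verdict.
Trained networks look in the newest picture that a camera, given by its name, has taken for a name from the list of things; names that differ only in an ending like _2 or _b are one class to them, and where a whole thing is asked for, a point or a joint stands for the part that bears it (a point fixed in the world has none). Each returns a list of dicts, best first, with "confidence" (0 to 1); they miss things now and then, are a little off and sometimes report something else, mostly with a low value. They report only what shows in the picture. A call takes as long as a camera call.
- finder.find_in(camera, target): "bbox" ([left, top, width, height] in pixels, round what is visible of it).
- finder.place_of(camera, target): "location" ([column, row] in pixels: a listed point, or the origin of a listed thing).
The state is a dict: "t": time; "q": joint angles; "joint_vel": joint speeds; "joint_torque": joint torques, N m; "eef_pos": TCP position; "tool_rot": TCP orientation; "contact_force": force on the tool from outside, world axes, zero at the start; "torque": the same for the moment, N m; "gripper_width": opening from 0.0 (shut) to 1.0 (fully open).
Only numpy, scipy, OpenCV 4.12 (cv2) and the standard library are available. Lean on these libraries where they do the work, as an engineer would, in place of code of your own. Each camera call takes 0.05 s, during which the arm holds its last target. There are 200 camera calls.

## Task

Get the bench illuminator ready for a bright-field exposure: first turn its knurled iris collar to the closed stop (the bar), so that nothing can fall into the barrel, then lift the square dust cap off the barrel and lay it rim down on the booklet of lens tissue. With the iris still closed, take every filter holder from the slotted rack and nest them all flat on the barrel's seat in one stack, spigot face down, in any order. Since each filter costs one stop of light, then open the collar to the mark with as many dots as there are filters in the stack, let go so that it clicks in, and last press the lamp button down; leave the bottles and boxes near the work where they are.

Things in the scene. Friction and masses are not known exactly. Their poses are not given: they have to be found in the camera images.
- iris_collar (a joint): knurled steel iris collar, a ring 66 mm in diameter, 41 to 57 mm above the worktop, turning about the vertical barrel; rad, growing anticlockwise from above. Four click stops: 0 (short bar: closed, end of travel), 0.45 (one dot), 0.90 (two dots), 1.35 (three dots, other end). Released within 0.12 rad of a stop it clicks in; takes about 0.15 N m to turn past a click.
- collar_axis (a point): on the barrel axis at the collar's mid height, 49 mm up; axes as illuminator. The collar's pointer lug with white line (37 mm from the axis, foot of the collar) stands at angle 2.467 rad + collar value from this x, anticlockwise; marks on the lid 45 mm from the axis. All that rises above the collar (neck, seat, cap, stack) is within 33 mm of the axis.
- illuminator: white housing, fixed, 104 (x) by 172 mm (y), lid 38 mm above the worktop. The barrel stands on its right part; a finned black lamp house, up to 61 mm high, is on its left end (x -7 to 43, y 24 to 76 mm). Origin: centre of the underside; x to its back, y to its left, z up. Monitors stand beyond world x 0.68, a tall microscope beyond world y 0.5.
- filter_seat (a point): centre of the top of the barrel's square seat, 86 mm above the worktop; axes as illuminator. The seat is a block 40 x 40 x 14 mm, sides along x and y, with a recess 31 mm square, 5 mm deep, for the first spigot. Nested holders have frame centres 3 mm (first), 9 mm (second), 15 mm (third) above this point and overhang the seat by 2 mm.
- dust_cap: square black dust cap, 46 x 46 x 15 mm, hollow below (inside 41.6 mm wide, 12 mm deep), 30 g, loose; it starts over the seat, sides along the seat's. Origin: centre of its rim (open underside), 74 mm above the worktop at the start; z out of its closed top.
- lens_tissue_pad: booklet of lens tissue lying loose on the worktop, 75 mm (x) by 100 mm (y), 9 mm thick. Origin: centre of its underside; z up.
- lamp_button (a joint): grey round push button of the lamp; m, 0 released, 0.004 fully down; springs back (up to 4 N).
- lamp_button_top (a point): centre of the top of the lamp button (18 mm in diameter), at the front left of the housing.
- filter_rack: white slotted rack, fixed, 40 (x) by 136 (y) by 34 mm: two comb rails with three slots 50 mm apart along y, 7.4 mm wide, their floor 16 mm above the worktop. A holder in a slot has its faces to +y and -y and reaches 2 mm past the rails at both ends of the slot (+x and -x). Origin: centre of the underside.
- filter_a: first holder: square black frame 44 x 44 x 6 mm round a glass. A square spigot (28.4 mm, foot 26.8) stands 3.6 mm out of its -x face; its +x face has a recess 31 mm square, 4 mm deep, where the next spigot nests (stack pitch 6 mm). Origin: frame's centre; y, z along its sides. Starts on edge in a rack slot, z up, origin 38 mm over the worktop, x to the rack's -y. 35 g. May be absent
- filter_b: second holder: square black frame 44 x 44 x 6 mm round a glass. A square spigot (28.4 mm, foot 26.8) stands 3.6 mm out of its -x face; its +x face has a recess 31 mm square, 4 mm deep, where the next spigot nests (stack pitch 6 mm). Origin: frame's centre; y, z along its sides. Starts on edge in a rack slot, z up, origin 38 mm over the worktop, x to the rack's -y. 35 g. May be absent
- filter_c: third holder: square black frame 44 x 44 x 6 mm round a glass. A square spigot (28.4 mm, foot 26.8) stands 3.6 mm out of its -x face; its +x face has a recess 31 mm square, 4 mm deep, where the next spigot nests (stack pitch 6 mm). Origin: frame's centre; y, z along its sides. Starts on edge in a rack slot, z up, origin 38 mm over the worktop, x to the rack's -y. 35 g. May be absent
- oil: small brown oil bottle with black cap, 33 mm in diameter, 58 mm tall, a bystander. Origin: centre of its underside.
- vial_white: brown vial with white cap, 27 mm in diameter, 45 mm tall, a bystander. Origin: centre of its underside.
- vial_red: brown vial with red cap, 27 mm in diameter, 45 mm tall, a bystander. Origin: centre of its underside.
- glass_box: cover-glass box, 35 x 35 x 17 mm, a bystander. Origin: centre of its underside.

How it is judged:
By the outcome, as a careful person would: the job done as asked, in the order asked, and still so for the second after the job is handed in, with the robot touching nothing.
Of filter_a, filter_b, filter_c only 2 to 3 are there at a start; the rules pass over those that are not, and their reading is None.
At some moment in a run one of dust_cap, lens_tissue_pad may be knocked a few centimetres aside while the robot is not near it.
It also fails if it takes over 210 s, if anything falls off the work surface, if the arm or the gripper's body presses on something with over 40 N, if the wrist force passes 120 N, or if a joint passes its speed limit or range.

## Working session

There is one attempt and no reset: what is moved stays moved. The work goes in short steps, Python scripts to look and compute and a tool call to move; the robot and the scene stay as the last step left them, time stands still between calls to the robot, and variables do not carry over. Pictures are saved under pics/ and viewed, about 12 in all and at most 16, crops included, and the job is handed in when it is done.

Besides the shell and the picture viewer there is one more tool, called after "Call:" as a command line: name --argument value ..., lists and objects as JSON in quotes. jog_arm: Moves the arm, as the interface text tells. Shift numbers are shares of 20 cm and turn numbers shares of 180 degrees, none past 1 either way. Its arguments: {"type":"object","properties":{"plan":{"type":"array","items":{"type":"object","properties":{"x":{"type":"number","minimum":-1,"maximum":1},"y":{"type":"number","minimum":-1,"maximum":1},"z":{"type":"number","minimum":-1,"maximum":1},"wx":{"type":"number","minimum":-1,"maximum":1},"wy":{"type":"number","minimum":-1,"maximum":1},"wz":{"type":"number","minimum":-1,"maximum":1}}}},"hand":{"type":"number"},"grip_force":{"type":"number"}},"required":["plan"]}

```bash
ls; mkdir -p pics
cat > h.py <<'E'
import numpy as np, cv2, sys
from station import monitor, cams, bot, finder
from scipy.spatial.transform import Rotation as R
def shot(n,f=None):
    im=cams.read_camera(n)
    if f: cv2.imwrite('pics/'+f,cv2.cvtColor(im,cv2.COLOR_RGB2BGR))
    return im
def ray(n,px,c=None):
    c=c or cams.get_calibration(n); E=np.array(c['extrinsics'])
    d=np.array([(px[0]-c['cx'])/c['fx'],(px[1]-c['cy'])/c['fy'],1.])
    if n=='wrist':
        r=np.hypot(d[0],d[1]); d=np.array([d[0]/r*np.sin(r),d[1]/r*np.sin(r),np.cos(r)]) if r>0 else d
    return -E[:3,:3].T@E[:3,3], E[:3,:3].T@d
def onz(n,px,z,c=None):
    o,d=ray(n,px,c); return o+d*(z-o[2])/d[2]
def proj(n,P,c=None):
    c=c or cams.get_calibration(n); E=np.array(c['extrinsics']); p=E[:3,:3]@np.array(P)+E[:3,3]
    if n=='wrist':
        r=np.hypot(p[0],p[1]); th=np.arctan2(r,p[2]); p=np.array([p[0]/r*th,p[1]/r*th,1])
    return np.array([c['fx']*p[0]/p[2]+c['cx'],c['fy']*p[1]/p[2]+c['cy']])
def st():
    o=monitor.get_obs(); q=np.array(o['tool_rot']); return o,np.array(o['eef_pos']),R.from_quat(q[[1,2,3,0]])
def rel(target,yaw=None):
    "shift in tool axes (fraction) and wz fraction; yaw = direction of the tool's y axis in world, rad, tool pointing down"
    o,p,r=st(); s=r.inv().apply(np.array(target)-p)/0.2
    w=np.zeros(3)
    if yaw is not None:
        y=np.array([np.cos(yaw),np.sin(yaw),0]);z=np.array([0,0,-1.]);x=np.cross(y,z)
        w=(r.inv()*R.from_matrix(np.stack([x,y,z],1))).as_rotvec()/np.pi
    return np.round(s,4),np.round(w,4)
E
cat > a.py <<'E'
from h import *
np.set_printoptions(precision=4,suppress=True)
o,p,r=st(); print(o); print(r.as_matrix())
Z=dict(collar_axis=.049,illuminator=0,filter_seat=.086,dust_cap=.074,lens_tissue_pad=0,lamp_button_top=None,filter_rack=0,filter_a=.038,oil=0,vial_white=0,vial_red=0,glass_box=0)
for cam in('scene','top'):
    shot(cam,cam+'0.png'); c=cams.get_calibration(cam); print(cam,ray(cam,[320,240])[0],c['fx'])
    for k,z in Z.items():
        for d in finder.place_of(cam,k)[:3 if k=='filter_a' else 1]:
            print(k,np.round(d['confidence'],2),np.round(d['location'],1),onz(cam,d['location'],z if z is not None else .04)[:2])
E
python3 a.py
```

```text
pics
{'t': 0.0, 'q': array([ 1.0759,  0.4778,  0.0223,  1.5565, -0.0115,  1.1093, -0.0831]), 'joint_vel': array([ 0.0018,  0.0005,  0.001 ,  0.0006, -0.0004,  0.0001,  0.0003]), 'joint_torque': array([  0.0001, -59.6459,   1.6082, -28.1192,   0.0125,   0.0095,
         0.    ]), 'eef_pos': array([ 0.2544, -0.6246,  0.2303]), 'tool_rot': array([-0.0009,  0.9814,  0.1922, -0.0003]), 'contact_force': array([-0.328 ,  0.217 ,  0.3677]), 'torque': array([ 0.0762, -0.0217,  0.0203]), 'gripper_width': 0.9952967205729605}
[[ 0.9261  0.3773 -0.0008]
 [ 0.3773 -0.9261  0.0017]
 [-0.0002 -0.0018 -1.    ]]
scene [-0.2163  0.3921  0.9136] 499.0502739349333
collar_axis 0.95 [251.7 294.4] [0.5011 0.2086]
illuminator 0.81 [238.3 318.3] [0.4895 0.2506]
filter_seat 0.73 [247.3 289.7] [0.4871 0.2202]
dust_cap 0.94 [248.5 292. ] [0.4899 0.2177]
lens_tissue_pad 0.95 [160.9 326. ] [0.5473 0.4127]
lamp_button_top 0.62 [216.7 327.3] [0.4568 0.3062]
filter_rack 0.93 [465.9 242.5] [ 0.454  -0.3678]
filter_a 0.74 [486.7 227.7] [ 0.4459 -0.4195]
filter_a 0.67 [471.9 229.9] [ 0.4565 -0.3797]
oil 0.55 [337.4 301.9] [0.43   0.0274]
vial_white 0.67 [409.3 216.1] [ 0.6092 -0.2942]
vial_red 0.56 [424.6 208.1] [ 0.6184 -0.3522]
glass_box 0.71 [419.1 272. ] [ 0.4224 -0.1977]
top [0.3638 0.0177 1.5526] 562.0621683649255
collar_axis 0.67 [239.3 247.4] [0.4959 0.2086]
illuminator 0.94 [224.6 250.4] [0.4907 0.2549]
filter_seat 0.65 [234.4 245.5] [0.4972 0.2168]
dust_cap 0.7 [234.9 250.3] [0.4857 0.2166]
lens_tissue_pad 0.67 [163.6 229.8] [0.543  0.4254]
lamp_button_top 0.47 [442.8 214. ] [ 0.6041 -0.3407]
filter_rack 0.74 [452.2 269.2] [ 0.4563 -0.3771]
filter_a 0.52 [448.8 268.2] [ 0.4565 -0.3582]
filter_a 0.42 [469.9 273.3] [ 0.4442 -0.4157]
oil 0.63 [306.1 276.7] [0.4244 0.0279]
vial_white 0.66 [424.8 215.9] [ 0.6036 -0.2995]
vial_red 0.46 [440.7 211.9] [ 0.6163 -0.3443]
glass_box 0.61 [382.3 285.8] [ 0.405  -0.1832]
```

View pics.

Run:
```python
import cv2,numpy as np
s=cv2.imread('pics/scene0.png');t=cv2.imread('pics/top0.png')
a=cv2.resize(s[180:380,120:520],(800,400),interpolation=3)
cv2.imwrite('pics/a1.png',a)
b=np.vstack([cv2.resize(t[190:310,130:330],(800,480),interpolation=3)])
c=cv2.resize(t[190:310,360:510],(750,600),interpolation=3)
cv2.imwrite('pics/b1.png',b);cv2.imwrite('pics/c1.png',c)
```

```text
(no output)
```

View pics/a1.png

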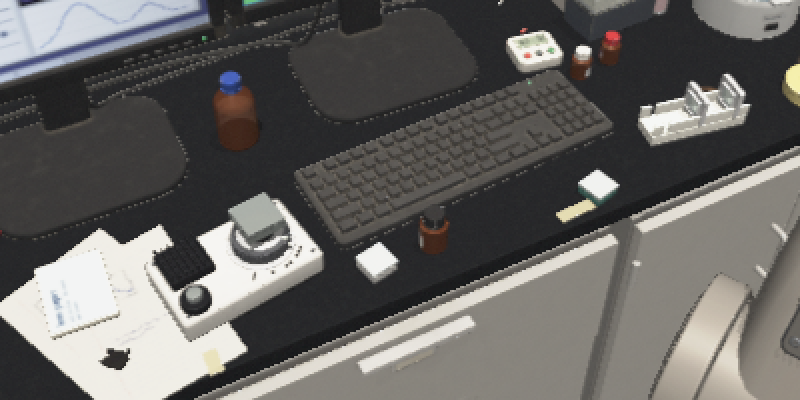

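View pics/b1.png

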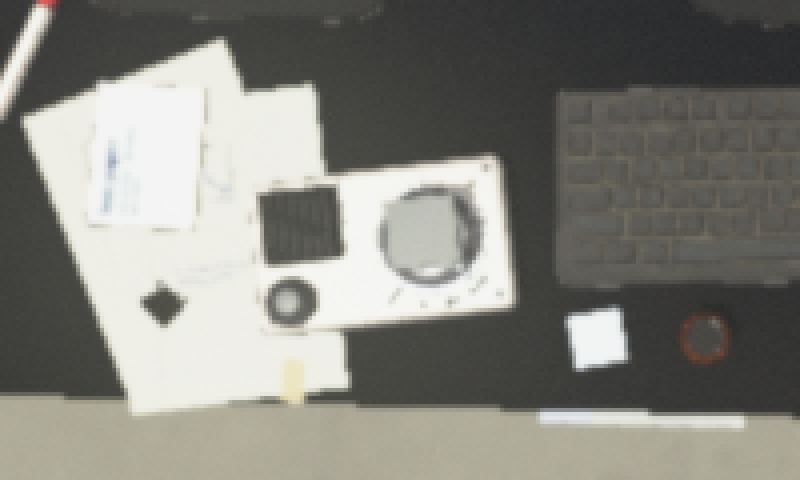

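View pics/c1.png

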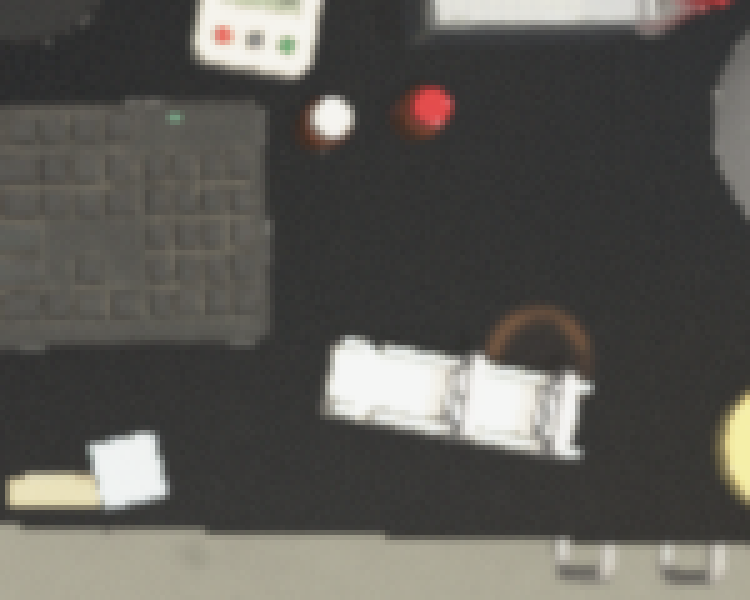

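Run:
```python
from h import *
t=lambda u,v:onz('top',[130+u/4,190+v/4],.0)
def on(u,v,z,ox=130,oy=190,k=4): return onz('top',[ox+u/k,oy+v/k],z)[:2]
print('pad',on(150,155,.009)); print('housing corners',[on(*p,.038) for p in((258,180),(498,157),(513,302),(265,330))])
print('rack corners',[on(*p,.034,360,190,5) for p in((340,340),(590,385),(325,413),(580,458))])
print(rel([.42,-.5,.3]),rel([.42,-.44,.27],0))
for c in('wrist',): k=cams.get_calibration(c);print(k['fx'],np.round(k['extrinsics'],3).tolist())
```

```text
pad [0.54521766 0.41251237]
housing corners [array([0.52696664, 0.33180323]), array([0.54732929, 0.17101612]), array([0.44944622, 0.15713551]), array([0.42607137, 0.32209842])]
rack corners [array([ 0.48290433, -0.3022171 ]), array([ 0.4622021 , -0.43906521]), array([ 0.44297477, -0.29432009]), array([ 0.42238713, -0.43350985])]
(array([ 1.0016, -0.2676, -0.3434]), array([0., 0., 0.])) (array([ 1.1148, -0.5455, -0.1934]), array([ 0.    , -0.    , -0.3769]))
371.64829954431775 [[0.378, -0.926, 0.001, -0.675], [-0.879, -0.358, 0.316, -0.041], [-0.292, -0.12, -0.949, 0.38], [0.0, 0.0, 0.0, 1.0]]
```

Call:
jog_arm --plan '[{"x": 0.2, "y": -0.1, "z": -0.15, "wz": -0.04}, {"x": 0.4, "y": -0.2, "z": -0.2, "wz": -0.08}, {"x": 0.6, "y": -0.3, "z": -0.2, "wz": -0.12}, {"x": 0.8, "y": -0.4, "z": -0.2, "wz": -0.16}, {"x": 0.9, "y": -0.5, "z": -0.2, "wz": -0.2}, {"x": 0.9, "y": -0.5, "z": -0.2, "wz": -0.24}, {"x": 0.9, "y": -0.5, "z": -0.2, "wz": -0.28}, {"x": 0.9, "y": -0.5, "z": -0.2, "wz": -0.32}, {"x": 0.9, "y": -0.5, "z": -0.2, "wz": -0.36}, {"x": 0.9, "y": -0.5, "z": -0.2, "wz": -0.4}, {"x": 0.9, "y": -0.5, "z": -0.2, "wz": -0.42}, {"x": 0.9, "y": -0.5, "z": -0.2, "wz": -0.42}]'

```text
invalid input at $.plan[0]: expected keys x, y, z, wx, wy, wz
```

```bash
cat > xa.py <<'E'
from h import *
from scipy.optimize import least_squares
# xArm7 modified DH guess
A=[(0,0,.267),(-np.pi/2,0,0),(np.pi/2,0,.293),(np.pi/2,.0525,0),(np.pi/2,.0775,.3425),(np.pi/2,0,0),(-np.pi/2,.076,.097)]
def fk(q,yaw,dz,L,g=0):
    T=np.eye(4)
    T[:3,:3]=R.from_euler('z',yaw).as_matrix();T[2,3]=dz
    for (al,a,d),th in zip(A,q):
        ca,sa,c,s=np.cos(al),np.sin(al),np.cos(th),np.sin(th)
        T=T@np.array([[c,-s,0,a],[s*ca,c*ca,-sa,-d*sa],[s*sa,c*sa,ca,d*ca],[0,0,0,1]])
    E=np.eye(4);E[:3,:3]=R.from_euler('z',g).as_matrix();E[2,3]=L
    return T@E
E
python3 - <<'E'
from xa import *
o,p,r=st();np.set_printoptions(precision=4,suppress=True)
print(p,r.as_matrix(),o['q'],o['t'])
D=[(np.array([1.0759,.4778,.0223,1.5565,-.0115,1.1093,-.0831]),np.array([.2544,-.6246,.2303]),R.from_quat([.9814,.1922,-.0003,-.0009])),(o['q'],p,r)]
def f(v):
    e=[]
    for q,pp,rr in D:
        T=fk(q,*v); e+=list(T[:3,3]-pp)+list(.3*(T[:3,:3]-rr.as_matrix()).ravel())
    return e
b=min((least_squares(f,[y,0,.2,g]) for y in(-2,0,2) for g in(0,2,-2)),key=lambda s:s.cost); print(b.x,b.cost,np.round(b.fun,4))
shot('wrist','w1.png')
for k,z in(('filter_rack',0),('filter_a',.038)):
    for d in finder.place_of('wrist',k)[:3]: print(k,d['confidence'],np.round(d['location']),onz('wrist',d['location'],z))
E
```

```text
[ 0.2547 -0.6251  0.2313] [[ 0.9261  0.3772  0.0001]
 [ 0.3772 -0.9261 -0.    ]
 [ 0.0001  0.     -1.    ]] [ 1.0759  0.477   0.0224  1.5554 -0.0115  1.1093 -0.0831] 1.3
[-2.2784 -2.7588 -2.6806 -1.4809] 0.0001591007734513235 [ 0.     -0.0001  0.0005  0.     -0.0001 -0.0032 -0.      0.0001  0.008
  0.     -0.0086  0.0001 -0.      0.0001 -0.0005 -0.     -0.     -0.0035
  0.      0.0001  0.0085 -0.0001 -0.0092  0.0001]
```

Call:
jog_arm --plan '[{"x": 0.2, "y": -0.1, "z": -0.15, "wx": 0, "wy": 0, "wz": -0.04}, {"x": 0.4, "y": -0.2, "z": -0.2, "wx": 0, "wy": 0, "wz": -0.08}, {"x": 0.6, "y": -0.3, "z": -0.2, "wx": 0, "wy": 0, "wz": -0.12}, {"x": 0.8, "y": -0.4, "z": -0.2, "wx": 0, "wy": 0, "wz": -0.16}, {"x": 0.9, "y": -0.5, "z": -0.2, "wx": 0, "wy": 0, "wz": -0.2}, {"x": 0.9, "y": -0.5, "z": -0.2, "wx": 0, "wy": 0, "wz": -0.24}, {"x": 0.9, "y": -0.5, "z": -0.2, "wx": 0, "wy": 0, "wz": -0.28}, {"x": 0.9, "y": -0.5, "z": -0.2, "wx": 0, "wy": 0, "wz": -0.32}, {"x": 0.9, "y": -0.5, "z": -0.2, "wx": 0, "wy": 0, "wz": -0.36}, {"x": 0.9, "y": -0.5, "z": -0.2, "wx": 0, "wy": 0, "wz": -0.4}, {"x": 0.9, "y": -0.5, "z": -0.2, "wx": 0, "wy": 0, "wz": -0.42}, {"x": 0.9, "y": -0.5, "z": -0.2, "wx": 0, "wy": 0, "wz": -0.42}]'

```text
t: 2.45
eef_pos: [0.3835, -0.4647, 0.2713]
tool_rot: [0.0, 0.657, 0.754, 0.0]
contact_force: [0.4, 0.4, -0.1]
gripper_width: 0.998
```

Run:
```python
from xa import *
o,p,r=st();np.set_printoptions(precision=4,suppress=True)
print(p,r.as_matrix(),o['q'],o['t'])
D=[(np.array([1.0759,.4770,.0224,1.5554,-.0115,1.1093,-.0831]),np.array([.2547,-.6251,.2313]),R.from_quat([.9814,.1922,-.0003,-.0009])),(o['q'],p,r)]
def f(v):
    e=[]
    for q,pp,rr in D:
        T=fk(q,*v); e+=list(T[:3,3]-pp)+list(.3*(T[:3,:3]-rr.as_matrix()).ravel())
    return e
b=min((least_squares(f,[y,0,.2,g]) for y in(-2,0,2) for g in(0,2,-2)),key=lambda s:s.cost); print(b.x,b.cost,np.round(b.fun,4))
shot('wrist','w1.png')
for k,z in(('filter_rack',0),('filter_a',.038)):
    for d in finder.place_of('wrist',k)[:3]: print(k,d['confidence'],np.round(d['location']),onz('wrist',d['location'],z))
```

```text
[ 0.3835 -0.4647  0.2713] [[-0.1372  0.9905  0.0001]
 [ 0.9905  0.1372 -0.    ]
 [-0.      0.0001 -1.    ]] [ 1.0039  0.3411 -0.2909  1.6736  0.1056  1.1423  0.8225] 2.45
[-1.9972 -0.329  -0.2043 -2.492 ] 0.31206529701029656 [ 0.1161  0.1548 -0.0457 -0.3102  0.185  -0.0055  0.185   0.3103  0.0067
  0.0079 -0.0044  0.0001 -0.1985 -0.0514  0.0457  0.3202 -0.1887  0.0187
 -0.1871 -0.3142 -0.058  -0.0039  0.0608  0.0063]
filter_rack 0.8 [395. 118.] [ 0.4582 -0.367   0.    ]
filter_a 0.87 [389. 166.] [ 0.452  -0.4175  0.038 ]
filter_a 0.74 [403. 119.] [ 0.458  -0.3673  0.038 ]
```

View pics/w1.png

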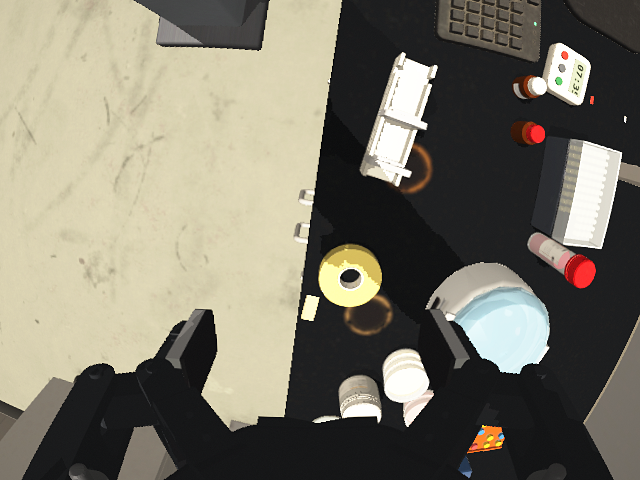

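Call:
jog_arm --plan '[{"x": 0.25, "y": 0.1, "z": -0.05, "wx": 0, "wy": 0, "wz": 0.04}, {"x": 0.5, "y": 0.2, "z": -0.1, "wx": 0, "wy": 0, "wz": 0.08}, {"x": 0.75, "y": 0.3, "z": -0.1, "wx": 0, "wy": 0, "wz": 0.12}, {"x": 1, "y": 0.4, "z": -0.1, "wx": 0, "wy": 0, "wz": 0.15}, {"x": 1, "y": 0.4, "z": -0.1, "wx": 0, "wy": 0, "wz": 0.15}]'

```text
t: 3.02
eef_pos: [0.4342, -0.2636, 0.2915]
tool_rot: [0.001, 0.818, 0.575, 0.0]
contact_force: [0.9, 0.2, 0.5]
gripper_width: 0.996
```

```bash
python3 -c "
from h import *
print(rel([.47,-.08,.28],-1.45),rel([.47,.12,.28],-1.45))"
```

```text
(array([ 0.9244, -0.1432,  0.0572]), array([ 3.000e-04, -1.000e-04,  3.513e-01])) (array([ 1.8651, -0.4826,  0.0565]), array([ 3.000e-04, -1.000e-04,  3.513e-01]))
```

Call:
jog_arm --plan '[{"x": 0.2, "y": -0.05, "z": 0, "wx": 0, "wy": 0, "wz": 0.04}, {"x": 0.4, "y": -0.1, "z": 0, "wx": 0, "wy": 0, "wz": 0.08}, {"x": 0.6, "y": -0.15, "z": 0, "wx": 0, "wy": 0, "wz": 0.12}, {"x": 0.8, "y": -0.2, "z": 0, "wx": 0, "wy": 0, "wz": 0.16}, {"x": 1, "y": -0.25, "z": 0, "wx": 0, "wy": 0, "wz": 0.2}, {"x": 1, "y": -0.35, "z": 0, "wx": 0, "wy": 0, "wz": 0.24}, {"x": 1, "y": -0.5, "z": 0, "wx": 0, "wy": 0, "wz": 0.28}, {"x": 1, "y": -0.65, "z": 0, "wx": 0, "wy": 0, "wz": 0.32}, {"x": 1, "y": -0.65, "z": 0, "wx": 0, "wy": 0, "wz": 0.35}, {"x": 1, "y": -0.65, "z": 0, "wx": 0, "wy": 0, "wz": 0.35}]'

```text
t: 3.85
eef_pos: [0.3785, -0.0308, 0.2916]
tool_rot: [0.001, 0.998, 0.059, 0.001]
contact_force: [0.3, -0.3, -0.6]
gripper_width: 1.001
```

```bash
python3 -c "
from h import *
print(rel([.43,.2,.26],-1.45))"
```

```text
(array([ 0.3911, -1.1159,  0.1562]), array([ 0.0007, -0.0004, -0.0009]))
```

Call:
jog_arm --plan '[{"x": 0.1, "y": -0.2, "z": 0, "wx": 0, "wy": 0, "wz": 0}, {"x": 0.2, "y": -0.4, "z": 0, "wx": 0, "wy": 0, "wz": 0}, {"x": 0.3, "y": -0.6, "z": 0, "wx": 0, "wy": 0, "wz": 0}, {"x": 0.4, "y": -0.8, "z": 0, "wx": 0, "wy": 0, "wz": 0}, {"x": 0.4, "y": -1, "z": 0.05, "wx": 0, "wy": 0, "wz": 0}, {"x": 0.4, "y": -1, "z": 0.1, "wx": 0, "wy": 0, "wz": 0}]'

```text
t: 4.35
eef_pos: [0.4347, 0.1847, 0.2727]
tool_rot: [-0.002, 0.998, 0.061, 0.002]
contact_force: [0.4, -0.0, 0.3]
gripper_width: 1.003
```

Run:
```python
from h import *
np.set_printoptions(precision=4,suppress=True)
o,p,r=st();print(p,o['q'],o['t']); shot('wrist','w2.png')
Z=dict(collar_axis=.049,illuminator=0,filter_seat=.086,dust_cap=.074,lens_tissue_pad=0,lamp_button_top=.045)
for k,z in Z.items():
    for d in finder.place_of('wrist',k)[:1]: print(k,d['confidence'],np.round(d['location']),onz('wrist',d['location'],z))
```

```text
[0.4347 0.1847 0.2727] [ 0.1455  0.1609 -0.7423  1.9362  0.1227  1.0837 -2.0954] 4.35
collar_axis 0.45 [576. 253.] [ 0.4176 -0.1496  0.049 ]
illuminator 0.67 [262. 142.] [0.4857 0.2456 0.    ]
dust_cap 0.62 [292. 144.] [0.4933 0.2057 0.074 ]
lens_tissue_pad 0.88 [134.  82.] [0.5513 0.4055 0.    ]
```

View pics/w2.png

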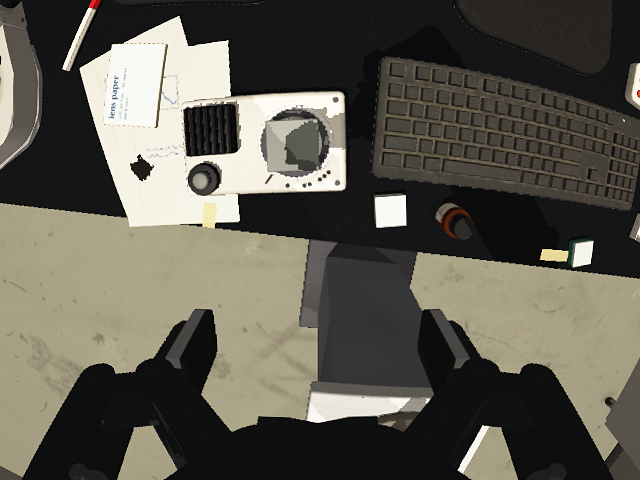

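Run:
```python
from h import *
im=cv2.imread('pics/w2.png'); cv2.imwrite('pics/w2c.png',cv2.resize(im[85:200,175:355],(800,511),interpolation=cv2.INTER_CUBIC))
```

```text
(no output)
```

View pics/w2c.png

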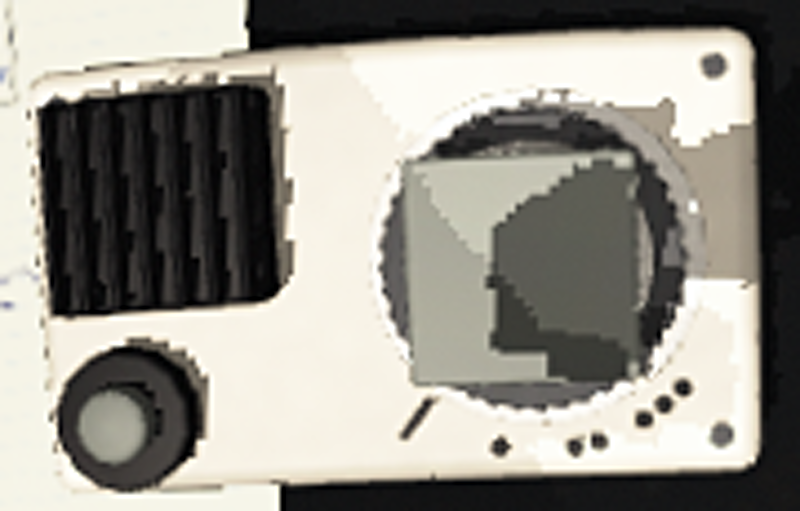

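Run:
```python
from h import *
from scipy.optimize import least_squares
np.set_printoptions(precision=4,suppress=True)
c=cams.get_calibration('wrist')
k=lambda u,v:[175+u/4.444,85+v/4.444]
P=np.array([onz('wrist',k(*m),.038,c)[:2] for m in((418,418),(500,447),(587,443),(663,405))])
ang=2.467+np.array([0,.45,.9,1.35])
f=lambda v:(v[:2]+.045*np.stack([np.cos(ang+v[2]),np.sin(ang+v[2])],1)-P).ravel()
s=least_squares(f,[.49,.21,.1]);print('axis,yaw',s.x,s.fun*1000)
for n,m in(('TL',(35,85)),('TR',(745,30)),('BR',(755,465)),('BL',(70,490))):print(n,onz('wrist',k(*m),.038,c)[:2])
print('cap corners',[onz('wrist',k(*m),.089,c)[:2] for m in((408,160),(633,152),(637,378),(415,382))])
for z in(.04,.045,.05,.055):print('button',z,onz('wrist',k(110,425),z,c)[:2], onz('scene',[120+196/2,180+294/2],z)[:2], onz('top',[130+288/4,190+301/4],z)[:2])
o,d=ray('wrist',[320,400],c);print('cam',o)
```

```text
axis,yaw [0.4927 0.2048 0.1629] [ 0.4016 -0.2418 -0.473   0.0734 -0.3372  0.1305  0.4085  0.0379]
TL [0.5244 0.3253]
TR [0.5499 0.1632]
BR [0.4508 0.1485]
BL [0.4281 0.3105]
cap corners [array([0.5126, 0.2284]), array([0.5186, 0.185 ]), array([0.4743, 0.179 ]), array([0.4688, 0.2227])]
button 0.04 [0.4451 0.3004] [0.4563 0.3035] [0.4458 0.3073]
button 0.045 [0.4461 0.2988] [0.4524 0.304 ] [0.4455 0.3064]
button 0.05 [0.447  0.2973] [0.4486 0.3045] [0.4453 0.3054]
button 0.055 [0.4479 0.2958] [0.4447 0.305 ] [0.445  0.3045]
cam [0.5156 0.186  0.4144]
```

```bash
python3 -c "
from h import *
o,p,r=st();print(p,o['joint_vel'])
print(rel([.47,.205,.19],-1.4226))"
```

```text
[0.43500591 0.17579571 0.27180063] [ 0.00175809 -0.00243518 -0.00590699 -0.00150391  0.0006432  -0.00054438
 -0.00040065]
(array([ 0.1896, -0.1262,  0.4091]), array([ 0.0009, -0.0007, -0.0106]))
```

Call:
jog_arm --plan '[{"x": 0.1, "y": -0.08, "z": 0.2, "wx": 0, "wy": 0, "wz": -0.01}, {"x": 0.19, "y": -0.15, "z": 0.4, "wx": 0, "wy": 0, "wz": -0.01}, {"x": 0.19, "y": -0.15, "z": 0.4, "wx": 0, "wy": 0, "wz": -0.01}, {"x": 0.19, "y": -0.15, "z": 0.4, "wx": 0, "wy": 0, "wz": -0.01}, {"x": 0.19, "y": -0.15, "z": 0.4, "wx": 0, "wy": 0, "wz": -0.01}, {"x": 0.19, "y": -0.15, "z": 0.4, "wx": 0, "wy": 0, "wz": -0.01}]'

```text
t: 5.2
eef_pos: [0.47, 0.2093, 0.1936]
tool_rot: [0.001, 0.997, 0.073, 0.002]
contact_force: [-0.6, -0.7, 0.8]
gripper_width: 1.001
```

Run:
```python
from h import *
import json
np.set_printoptions(precision=4,suppress=True)
o,p,r=st();print(p,o['q'],np.abs(o['joint_vel']).max()); c=cams.get_calibration('wrist'); im=shot('wrist','w3.png')
json.dump({k:np.array(v).tolist() for k,v in c.items()},open('c3.json','w'))
Z=dict(collar_axis=.049,illuminator=0,filter_seat=.086,dust_cap=.074,lens_tissue_pad=0,lamp_button_top=.045)
for k,z in Z.items():
    for d in finder.place_of('wrist',k)[:1]: print(k,d['confidence'],np.round(d['location']),onz('wrist',d['location'],z,c))
b=cv2.imread('pics/w3.png')
u,v=proj('wrist',[.487,.246,.04],c).astype(int); print(u,v)
x0=max(u-150,0);y0=max(v-110,0);print(x0,y0)
cv2.imwrite('pics/w3c.png',cv2.resize(b[y0:y0+220,x0:x0+300],None,fx=2.5,fy=2.5,interpolation=2))
```

```text
[0.47   0.2093 0.1936] [ 0.0511  0.337  -0.7129  1.9396  0.2734  0.9583 -2.2182] 0.013265739533094506
illuminator 0.62 [269. 186.] [0.4876 0.2559 0.    ]
dust_cap 0.92 [314. 201.] [0.4944 0.2152 0.074 ]
lens_tissue_pad 0.56 [117. 109.] [0.5474 0.4177 0.    ]
275 196
125 86
```

View pics/w3c.png

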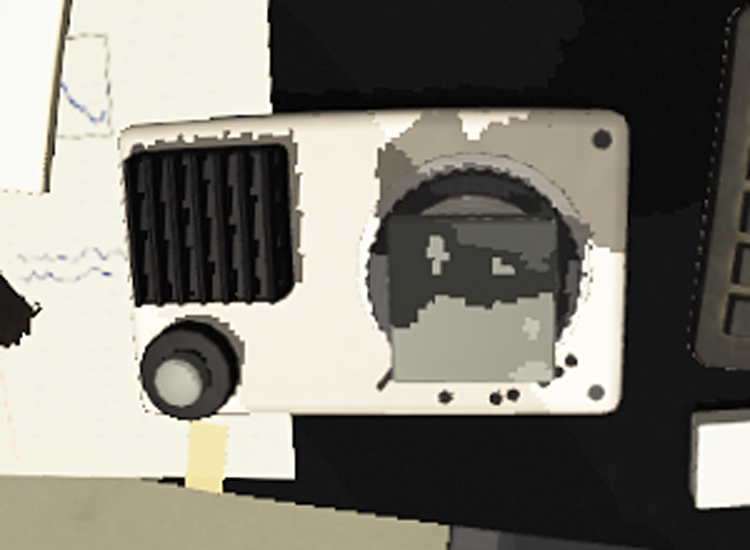

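Run:
```python
from h import *
import json
from scipy.optimize import least_squares
np.set_printoptions(precision=4,suppress=True)
c=json.load(open('c3.json'))
k=lambda m:[125+m[0]/2.5,86+m[1]/2.5]
H=np.array([onz('wrist',k(m),.038,c)[:2] for m in((120,130),(628,112),(618,412),(150,412))]);print(H,H.mean(0))
C=np.array([onz('wrist',k(m),.089,c)[:2] for m in((388,216),(552,216),(553,381),(394,382))]);print(C,C.mean(0))
P=np.array([onz('wrist',k(m),.038,c)[:2] for m in((446,397),(505,396),(571,360))]); 
ang=2.467+np.array([.45,.9,1.35]);
P[2]=P[1];ang[2]=ang[1]
for y in(.12,.15):print((P-.045*np.stack([np.cos(ang+y),np.sin(ang+y)],1)))
for z in(.045,.05,.055,.06):print('button',z,onz('wrist',k((180,383)),z,c)[:2], onz('scene',[120+196/2,180+294/2],z)[:2], onz('top',[130+288/4,190+301/4],z)[:2])
print(rel([.494,.213,.15],-1.57+.14))
```

```text
[[0.5253 0.3384]
 [0.5517 0.1735]
 [0.4514 0.1586]
 [0.4274 0.3216]] [0.4889 0.248 ]
[[0.5141 0.2408]
 [0.5204 0.1973]
 [0.4747 0.1894]
 [0.468  0.2335]] [0.4943 0.2152]
[[0.4931 0.213 ]
 [0.4939 0.2132]
 [0.4939 0.2132]]
[[0.4932 0.2143]
 [0.4934 0.2144]
 [0.4934 0.2144]]
button 0.045 [0.4425 0.3086] [0.4524 0.304 ] [0.4455 0.3064]
button 0.05 [0.4443 0.3071] [0.4486 0.3045] [0.4453 0.3054]
button 0.055 [0.4462 0.3056] [0.4447 0.305 ] [0.445  0.3045]
button 0.06 [0.448  0.3041] [0.4409 0.3055] [0.4447 0.3035]
(array([0.122 , 0.0002, 0.2128]), array([ 0.001 , -0.0011,  0.0017]))
```

Call:
jog_arm --hand 0.75 --plan '[{"x": 0.06, "y": -0.005, "z": 0.1, "wx": 0, "wy": 0, "wz": -0.002}, {"x": 0.12, "y": -0.005, "z": 0.2, "wx": 0, "wy": 0, "wz": -0.002}, {"x": 0.12, "y": -0.005, "z": 0.3, "wx": 0, "wy": 0, "wz": -0.002}, {"x": 0.12, "y": -0.005, "z": 0.4, "wx": 0, "wy": 0, "wz": -0.002}, {"x": 0.12, "y": -0.005, "z": 0.5, "wx": 0, "wy": 0, "wz": -0.002}, {"x": 0.12, "y": -0.005, "z": 0.6, "wx": 0, "wy": 0, "wz": -0.002}, {"x": 0.12, "y": -0.005, "z": 0.66, "wx": 0, "wy": 0, "wz": -0.002}, {"x": 0.12, "y": -0.005, "z": 0.71, "wx": 0, "wy": 0, "wz": -0.002}, {"x": 0.12, "y": -0.005, "z": 0.74, "wx": 0, "wy": 0, "wz": -0.002}, {"x": 0.12, "y": -0.005, "z": 0.76, "wx": 0, "wy": 0, "wz": -0.002}, {"x": 0.12, "y": -0.005, "z": 0.76, "wx": 0, "wy": 0, "wz": -0.002}, {"x": 0.12, "y": -0.005, "z": 0.76, "wx": 0, "wy": 0, "wz": -0.002}]'

```text
t: 6.55
eef_pos: [0.4943, 0.2139, 0.0411]
tool_rot: [0.001, 0.997, 0.076, 0.002]
contact_force: [-0.4, 0.0, 0.2]
gripper_width: 0.873
```

Run:
```python
from h import *
np.set_printoptions(precision=4,suppress=True)
o,p,r=st();print(p,o['q'],np.abs(o['joint_vel']).max(),o['contact_force'],rel([.4935,.214,.04],-1.57+.152))
w=shot('wrist'); 
cv2.imwrite('pics/w4.png',cv2.cvtColor(cv2.resize(w[100:420,100:540],(800,582)),4))
```

```text
[0.4943 0.2139 0.0411] [-0.0721  0.585  -0.5789  1.9949  0.4955  0.7    -2.3807] 0.008107211640142572 [-0.3975  0.0209  0.2459] (array([-0.0038, -0.0009,  0.0055]), array([ 0.0009, -0.0013, -0.0002]))
```

View pics/w4.png

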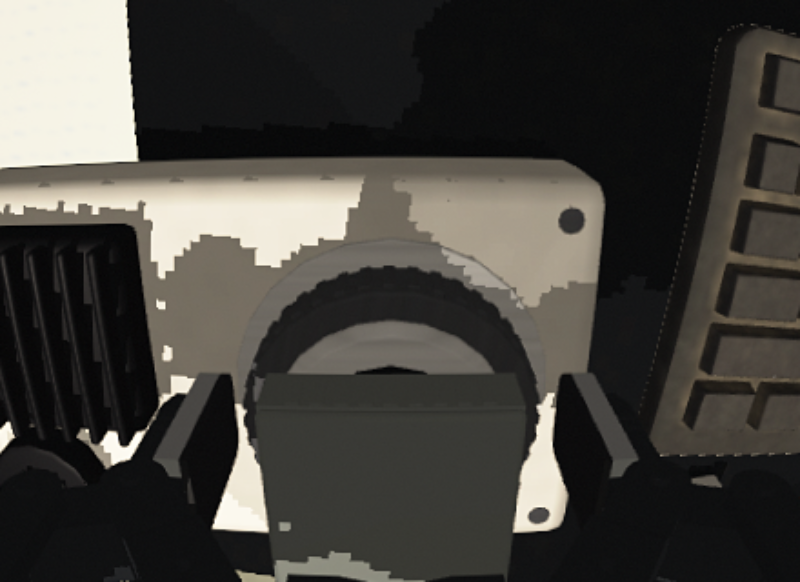

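Call:
jog_arm --hand -1 --grip_force 50 --plan '[{"x": -0.004, "y": 0, "z": 0.02, "wx": 0, "wy": 0, "wz": 0}, {"x": -0.004, "y": 0, "z": 0.02, "wx": 0, "wy": 0, "wz": 0}, {"x": -0.004, "y": 0, "z": 0.02, "wx": 0, "wy": 0, "wz": 0}, {"x": -0.004, "y": 0, "z": 0.02, "wx": 0, "wy": 0, "wz": 0}, {"x": -0.004, "y": 0, "z": 0.02, "wx": 0, "wy": 0, "wz": 0}, {"x": -0.004, "y": 0, "z": 0.02, "wx": 0, "wy": 0, "wz": 0}]'

```text
t: 7.1
eef_pos: [0.4947, 0.215, 0.0392]
tool_rot: [0.001, 0.997, 0.076, 0.004]
contact_force: [-3.2, -0.9, 14.4]
gripper_width: 0.748
```

```bash
cat > s.py <<'E'
from h import *
np.set_printoptions(precision=4,suppress=True)
o,p,r=st();print(o['t'],p,'q',o['q'],'F',o['contact_force'],'M',o['torque'],'g',o['gripper_width'],'euler',np.round(r.as_matrix().ravel(),3))
E
python3 s.py
```

```text
7.1 [0.4947 0.215  0.0392] q [-0.0758  0.5872 -0.5762  1.9966  0.5007  0.6927 -2.3866] F [-3.1515 -0.9474 14.3699] M [-0.0589  0.631  -0.0749] g 0.7481841008417068 euler [ 0.988  0.152  0.008  0.152 -0.988 -0.001  0.008  0.002 -1.   ]
```

Call:
jog_arm --plan '[{"x": 0, "y": 0, "z": -0.005, "wx": 0, "wy": 0, "wz": 0.015}, {"x": 0, "y": 0, "z": -0.01, "wx": 0, "wy": 0, "wz": 0.03}, {"x": 0, "y": 0, "z": -0.01, "wx": 0, "wy": 0, "wz": 0.045}, {"x": 0, "y": 0, "z": -0.01, "wx": 0, "wy": 0, "wz": 0.06}, {"x": 0, "y": 0, "z": -0.01, "wx": 0, "wy": 0, "wz": 0.075}, {"x": 0, "y": 0, "z": -0.01, "wx": 0, "wy": 0, "wz": 0.09}, {"x": 0, "y": 0, "z": -0.01, "wx": 0, "wy": 0, "wz": 0.105}, {"x": 0, "y": 0, "z": -0.01, "wx": 0, "wy": 0, "wz": 0.12}, {"x": 0, "y": 0, "z": -0.01, "wx": 0, "wy": 0, "wz": 0.135}, {"x": 0, "y": 0, "z": -0.01, "wx": 0, "wy": 0, "wz": 0.15}, {"x": 0, "y": 0, "z": -0.01, "wx": 0, "wy": 0, "wz": 0.15}]'

```text
t: 8.02
eef_pos: [0.4945, 0.2143, 0.0398]
tool_rot: [-0.0, 0.987, -0.16, 0.004]
contact_force: [5.8, 1.5, -18.2]
gripper_width: 0.745
```

```bash
python3 s.py
```

```text
8.0167 [0.4945 0.2143 0.0398] q [-0.1621  0.5605 -0.4621  2.0027  0.4044  0.6614 -2.7778] F [  5.8124   1.4736 -18.2036] M [ 0.2822 -1.0392  0.1079] g 0.7447727344460471 euler [ 0.949 -0.316  0.007 -0.316 -0.949 -0.001  0.007 -0.001 -1.   ]
```

Call:
jog_arm --hand 0.75 --plan '[{"x": 0, "y": 0, "z": 0, "wx": 0, "wy": 0, "wz": 0}, {"x": 0, "y": 0, "z": 0, "wx": 0, "wy": 0, "wz": 0}, {"x": 0, "y": 0, "z": -0.01, "wx": 0, "wy": 0, "wz": 0}, {"x": 0, "y": 0, "z": -0.01, "wx": 0, "wy": 0, "wz": 0}, {"x": 0, "y": 0, "z": -0.01, "wx": 0, "wy": 0, "wz": 0}]'

```text
t: 8.43
eef_pos: [0.495, 0.2146, 0.0426]
tool_rot: [-0.0, 0.987, -0.16, 0.004]
contact_force: [1.1, -1.0, -0.2]
gripper_width: 0.877
```

```bash
python3 s.py
python3 - <<'E'
from h import *
w=shot('wrist'); 
cv2.imwrite('pics/w5.png',cv2.cvtColor(cv2.resize(w[150:420,100:540],(800,491)),4))
s=shot('scene');cv2.imwrite('pics/s5.png',cv2.cvtColor(cv2.resize(s[240:340,180:300],(720,600)),4))
print(rel([.4935,.214,.042],-1.57+.152))
E
```

```text
8.4333 [0.495  0.2146 0.0426] q [-0.16    0.5563 -0.4648  2.0014  0.402   0.6655 -2.7758] F [ 1.0535 -1.0012 -0.2027] M [ 0.012  -0.0691  0.0089] g 0.8766751570732013 euler [ 0.949 -0.316  0.009 -0.316 -0.949 -0.     0.008 -0.002 -1.   ]
(array([-0.0053,  0.0045,  0.0014]), array([-0.    , -0.0027, -0.151 ]))
```

View pics/w5.png

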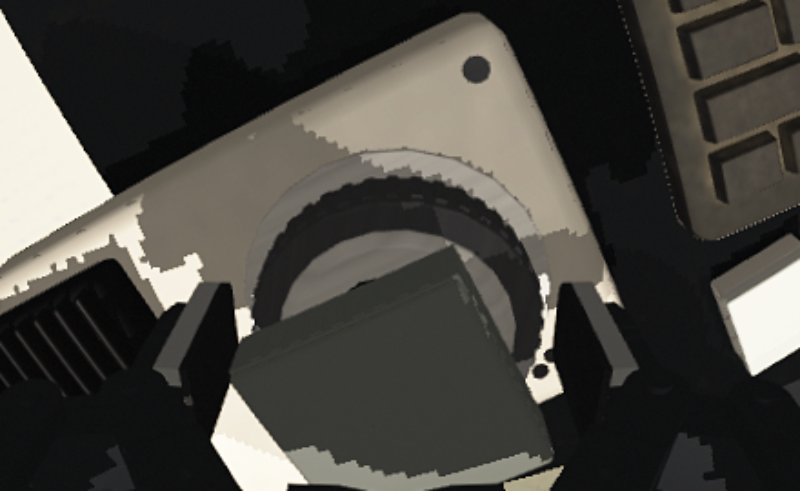

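Call:
jog_arm --plan '[{"x": -0.005, "y": 0.005, "z": 0, "wx": 0, "wy": 0, "wz": -0.035}, {"x": -0.005, "y": 0.005, "z": 0, "wx": 0, "wy": 0, "wz": -0.07}, {"x": -0.005, "y": 0.005, "z": 0, "wx": 0, "wy": 0, "wz": -0.105}, {"x": -0.005, "y": 0.005, "z": 0, "wx": 0, "wy": 0, "wz": -0.14}, {"x": -0.005, "y": 0.005, "z": 0, "wx": 0, "wy": 0, "wz": -0.175}, {"x": -0.005, "y": 0.005, "z": 0, "wx": 0, "wy": 0, "wz": -0.21}, {"x": -0.005, "y": 0.005, "z": 0, "wx": 0, "wy": 0, "wz": -0.245}, {"x": -0.005, "y": 0.005, "z": 0, "wx": 0, "wy": 0, "wz": -0.27}, {"x": -0.005, "y": 0.005, "z": 0.01, "wx": 0, "wy": 0, "wz": -0.27}, {"x": -0.005, "y": 0.005, "z": 0.01, "wx": 0, "wy": 0, "wz": -0.27}]'

```text
t: 9.37
eef_pos: [0.4935, 0.2137, 0.04]
tool_rot: [0.001, 0.966, 0.259, 0.004]
contact_force: [-0.3, -0.8, -0.9]
gripper_width: 0.876
```

Call:
jog_arm --hand -1 --plan '[{"x": 0, "y": 0, "z": 0, "wx": 0, "wy": 0, "wz": 0}, {"x": 0, "y": 0, "z": 0, "wx": 0, "wy": 0, "wz": 0}, {"x": 0, "y": 0, "z": 0, "wx": 0, "wy": 0, "wz": 0}, {"x": 0, "y": 0, "z": 0, "wx": 0, "wy": 0, "wz": 0}, {"x": 0, "y": 0, "z": 0, "wx": 0, "wy": 0, "wz": 0}]'

```text
t: 9.78
eef_pos: [0.493, 0.2147, 0.0408]
tool_rot: [0.001, 0.966, 0.258, 0.004]
contact_force: [-3.1, -0.5, 8.9]
gripper_width: 0.751
```

Call:
jog_arm --plan '[{"x": 0, "y": 0, "z": 0, "wx": 0, "wy": 0, "wz": 0.025}, {"x": 0, "y": 0, "z": 0, "wx": 0, "wy": 0, "wz": 0.05}, {"x": 0, "y": 0, "z": 0, "wx": 0, "wy": 0, "wz": 0.075}, {"x": 0, "y": 0, "z": 0, "wx": 0, "wy": 0, "wz": 0.1}, {"x": 0, "y": 0, "z": 0, "wx": 0, "wy": 0, "wz": 0.125}, {"x": 0, "y": 0, "z": 0, "wx": 0, "wy": 0, "wz": 0.15}, {"x": 0, "y": 0, "z": 0, "wx": 0, "wy": 0, "wz": 0.175}, {"x": 0, "y": 0, "z": 0, "wx": 0, "wy": 0, "wz": 0.2}, {"x": 0, "y": 0, "z": 0, "wx": 0, "wy": 0, "wz": 0.225}, {"x": 0, "y": 0, "z": 0, "wx": 0, "wy": 0, "wz": 0.25}, {"x": 0, "y": 0, "z": 0, "wx": 0, "wy": 0, "wz": 0.25}]'

```text
t: 10.7
eef_pos: [0.493, 0.2149, 0.041]
tool_rot: [-0.001, 0.991, -0.133, 0.004]
contact_force: [-0.3, 0.2, -0.2]
gripper_width: 0.746
```

```bash
python3 s.py
```

```text
10.7 [0.493  0.2149 0.041 ] q [-0.152   0.5594 -0.4771  2.0053  0.4144  0.6637 -2.7347] F [-0.3472  0.2406 -0.1794] M [ 0.2113 -0.0208 -0.0656] g 0.7456957924807622 euler [ 0.964 -0.264  0.008 -0.264 -0.965  0.     0.008 -0.002 -1.   ]
```

Call:
jog_arm --plan '[{"x": 0, "y": 0, "z": 0, "wx": 0, "wy": 0, "wz": 0.015}, {"x": 0, "y": 0, "z": 0, "wx": 0, "wy": 0, "wz": 0.03}, {"x": 0, "y": 0, "z": 0, "wx": 0, "wy": 0, "wz": 0.045}, {"x": 0, "y": 0, "z": 0, "wx": 0, "wy": 0, "wz": 0.055}, {"x": 0, "y": 0, "z": 0, "wx": 0, "wy": 0, "wz": 0.055}]'

```text
t: 11.12
eef_pos: [0.4929, 0.215, 0.041]
tool_rot: [-0.0, 0.977, -0.215, 0.005]
contact_force: [1.2, -1.2, -1.1]
gripper_width: 0.747
```

```bash
python3 s.py
```

```text
11.1167 [0.4929 0.215  0.041 ] q [-0.1901  0.5502 -0.4295  2.0082  0.3774  0.6519 -2.8709] F [ 1.1957 -1.2082 -1.1474] M [-0.23   -0.3377  2.3324] g 0.7468240217046803 euler [ 0.907 -0.421  0.009 -0.421 -0.907 -0.001  0.009 -0.003 -1.   ]
```

Call:
jog_arm --hand 0.75 --plan '[{"x": 0, "y": 0, "z": 0, "wx": 0, "wy": 0, "wz": 0}, {"x": 0, "y": 0, "z": 0, "wx": 0, "wy": 0, "wz": 0}, {"x": 0, "y": 0, "z": 0, "wx": 0, "wy": 0, "wz": 0}, {"x": 0, "y": 0, "z": 0, "wx": 0, "wy": 0, "wz": 0}, {"x": 0, "y": 0, "z": -0.1, "wx": 0, "wy": 0, "wz": 0}, {"x": 0, "y": 0, "z": -0.2, "wx": 0, "wy": 0, "wz": -0.03}, {"x": 0, "y": 0, "z": -0.35, "wx": 0, "wy": 0, "wz": -0.06}, {"x": 0, "y": 0, "z": -0.5, "wx": 0, "wy": 0, "wz": -0.09}, {"x": 0, "y": 0, "z": -0.7, "wx": 0, "wy": 0, "wz": -0.12}, {"x": 0, "y": 0, "z": -0.7, "wx": 0, "wy": 0, "wz": -0.15}, {"x": 0, "y": 0, "z": -0.7, "wx": 0, "wy": 0, "wz": -0.187}, {"x": 0, "y": 0, "z": -0.7, "wx": 0, "wy": 0, "wz": -0.187}]'

```text
t: 12.12
eef_pos: [0.4921, 0.215, 0.1818]
tool_rot: [0.001, 0.997, 0.078, 0.005]
contact_force: [0.6, -0.3, -0.9]
gripper_width: 0.877
```

Call:
jog_arm --plan '[{"x": -0.2, "y": 0, "z": 0, "wx": 0, "wy": 0, "wz": 0}, {"x": -0.35, "y": 0, "z": 0, "wx": 0, "wy": 0, "wz": 0}, {"x": -0.35, "y": 0, "z": 0, "wx": 0, "wy": 0, "wz": 0}, {"x": -0.35, "y": 0, "z": 0, "wx": 0, "wy": 0, "wz": 0}, {"x": -0.35, "y": 0, "z": 0, "wx": 0, "wy": 0, "wz": 0}]'

```text
t: 12.53
eef_pos: [0.4235, 0.204, 0.1811]
tool_rot: [0.001, 0.997, 0.077, 0.006]
contact_force: [-0.0, 0.9, -0.5]
gripper_width: 0.873
```

```bash
python3 s.py
cat > look.py <<'E'
from h import *
import json
def look(name):
    c=cams.get_calibration('wrist'); shot('wrist',name+'.png'); json.dump({k:np.array(v).tolist() for k,v in c.items()},open(name+'.json','w')); return c
def crop(name,P,w,h,k):
    c=json.load(open(name+'.json')); b=cv2.imread('pics/'+name+'.png'); u,v=proj('wrist',P,c).astype(int); x0=max(u-w//2,0);y0=max(v-h//2,0)
    cv2.imwrite('pics/'+name+'c.png',cv2.resize(b[y0:y0+h,x0:x0+w],None,fx=k,fy=k,interpolation=2)); print('crop',x0,y0,k)
E
python3 - <<'E'
from look import *
c=look('w6'); crop('w6',[.47,.21,.05],200,150,4)
for k,z in dict(dust_cap=.074,lens_tissue_pad=0,iris_collar=.049).items():
    for d in finder.place_of('wrist',k)[:1]: print(k,d['confidence'],d['location'],onz('wrist',d['location'],z,c))
E
```

```text
12.5333 [0.4235 0.204  0.1811] q [ 0.0315  0.2698 -0.7064  2.052   0.2343  0.887  -2.2223] F [-0.0437  0.8806 -0.5238] M [-0.0664 -0.0152 -0.0778] g 0.8733399184636632 euler [ 0.988  0.153  0.011  0.153 -0.988 -0.     0.011  0.002 -1.   ]
crop 218 95 4
dust_cap 0.74 [315.9, 140.1] [0.49284447 0.21573658 0.074     ]
lens_tissue_pad 0.65 [111.9, 59.2] [0.54855211 0.41962414 0.        ]Traceback (most recent call last):
  File "<stdin>", line 4, in <module>
ValueError: it knows: collar_axis, dust_cap, filter, filter_rack, filter_seat, glass_box, illuminator, lamp_button_top, lens_tissue_pad, oil, vial_red, vial_white
```

View pics/w6c.png

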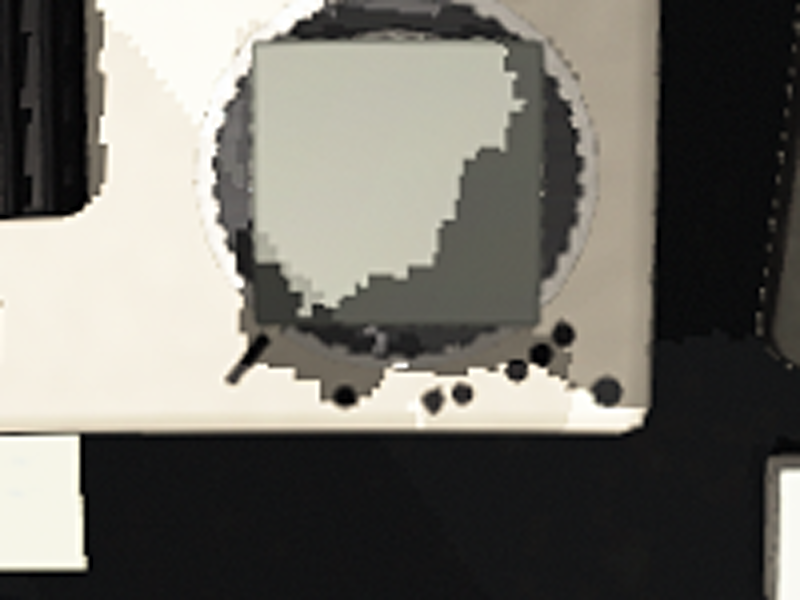

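Run:
```python
from look import *
c=json.load(open('w6.json'))
pc=lambda P:np.round((proj('wrist',P,c)-[218,95])*4)
ax=np.array([.4935,.2142])
for v in(0,.2,.45,.6,.9,1.35):
    a=2.467+v+.152;d=np.array([np.cos(a),np.sin(a)])
    print(v,'mark',pc([*(ax+.045*d),.038]),'lug',pc([*(ax+.037*d),.045]),pc([*(ax+.033*d),.043]),'cap',)
print([pc([ax[0]+x,ax[1]+y,.089]) for x in(-.023,.023) for y in (-.023,.023)])
b=cv2.imread('pics/w6.png'); 
g=cv2.resize(b[170:200,270:360],(900,300),interpolation=0); g=np.clip(g.astype(float)*1.6+20,0,255); cv2.imwrite('pics/g.png',g)
```

```text
0 mark [255. 352.] lug [278. 325.] [292. 307.] cap
0.2 mark [294. 377.] lug [311. 346.] [321. 326.] cap
0.45 mark [348. 396.] lug [357. 362.] [361. 340.] cap
0.6 mark [383. 401.] lug [385. 366.] [387. 344.] cap
0.9 mark [451. 396.] lug [444. 362.] [439. 340.] cap
1.35 mark [544. 353.] lug [522. 325.] [509. 308.] cap
[array([522., 346.]), array([237., 303.]), array([570.,  63.]), array([278.,  17.])][ WARN:0@0.560] global loadsave.cpp:1063 imwrite_ Unsupported depth image for selected encoder is fallbacked to CV_8U.
```

Call:
jog_arm --plan '[{"x": -0.15, "y": -0.1, "z": 0, "wx": 0, "wy": 0, "wz": 0}, {"x": -0.25, "y": -0.15, "z": 0, "wx": 0, "wy": 0, "wz": 0}, {"x": -0.25, "y": -0.15, "z": 0, "wx": 0, "wy": 0, "wz": 0}, {"x": -0.25, "y": -0.15, "z": 0, "wx": 0, "wy": 0, "wz": 0}, {"x": -0.25, "y": -0.15, "z": 0, "wx": 0, "wy": 0, "wz": 0}, {"x": -0.25, "y": -0.15, "z": 0, "wx": 0, "wy": 0, "wz": 0}]'

```text
t: 13.18
eef_pos: [0.371, 0.2261, 0.1805]
tool_rot: [0.0, 0.997, 0.076, 0.006]
contact_force: [-0.1, -0.2, -0.6]
gripper_width: 0.875
```

```bash
python3 s.py
python3 - <<'E'
from look import *
c=look('w7'); crop('w7',[.47,.21,.05],160,120,5)
print(rel([.4937,.2148,.14],-1.418))
E
```

```text
13.1833 [0.371  0.2261 0.1805] q [-0.016   0.2123 -0.7486  2.1238  0.1993  0.8624 -2.3011] F [-0.0859 -0.2406 -0.6167] M [ 0.0163  0.0605 -0.0314] g 0.8751300585589163 euler [ 0.988  0.152  0.011  0.152 -0.988  0.001  0.011  0.001 -1.   ]
crop 280 45 5
(array([0.596 , 0.1487, 0.2091]), array([ 0.0003, -0.0035, -0.0001]))
```

View pics/w7c.png

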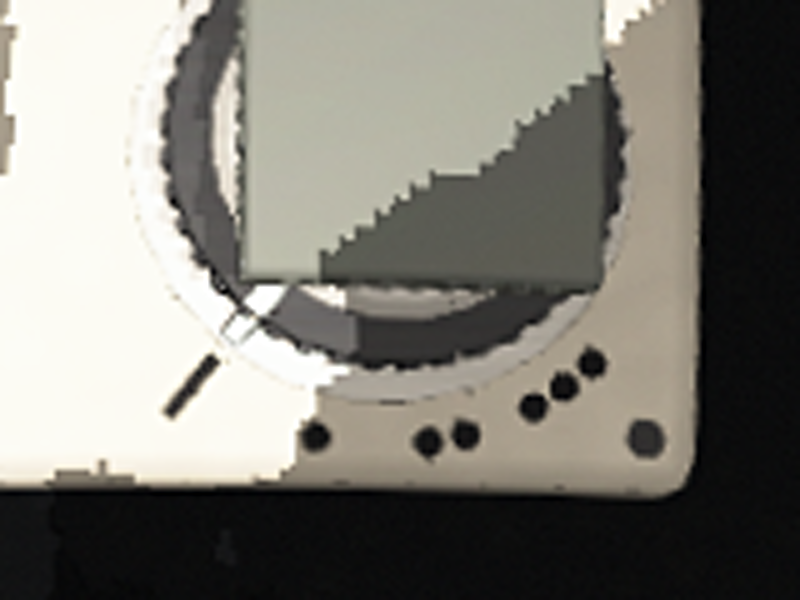

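Call:
jog_arm --hand 0.7 --plan '[{"x": 0.2, "y": 0.05, "z": 0, "wx": 0, "wy": -0.0035, "wz": 0}, {"x": 0.4, "y": 0.1, "z": 0, "wx": 0, "wy": -0.0035, "wz": 0}, {"x": 0.597, "y": 0.149, "z": 0, "wx": 0, "wy": -0.0035, "wz": 0}, {"x": 0.597, "y": 0.149, "z": 0.1, "wx": 0, "wy": -0.0035, "wz": 0}, {"x": 0.597, "y": 0.149, "z": 0.2, "wx": 0, "wy": -0.0035, "wz": 0}, {"x": 0.597, "y": 0.149, "z": 0.3, "wx": 0, "wy": -0.0035, "wz": 0}, {"x": 0.597, "y": 0.149, "z": 0.4, "wx": 0, "wy": -0.0035, "wz": 0}, {"x": 0.597, "y": 0.149, "z": 0.5, "wx": 0, "wy": -0.0035, "wz": 0}, {"x": 0.597, "y": 0.149, "z": 0.56, "wx": 0, "wy": -0.0035, "wz": 0}, {"x": 0.597, "y": 0.149, "z": 0.6, "wx": 0, "wy": -0.0035, "wz": 0}, {"x": 0.597, "y": 0.149, "z": 0.6, "wx": 0, "wy": -0.0035, "wz": 0}, {"x": 0.597, "y": 0.149, "z": 0.6, "wx": 0, "wy": -0.0035, "wz": 0}]'

```text
t: 14.23
eef_pos: [0.4951, 0.2149, 0.062]
tool_rot: [0.0, 0.997, 0.076, 0.0]
contact_force: [0.1, 0.3, -0.5]
gripper_width: 0.851
```

```bash
python3 s.py; python3 -c "
from h import *
print(rel([.494,.215,.06],-1.418))"
```

```text
14.2333 [0.4951 0.2149 0.062 ] q [-0.0706  0.5511 -0.5779  1.9811  0.4417  0.7353 -2.334 ] F [ 0.1497  0.2936 -0.4917] M [ 0.0165 -0.0161 -0.0432] g 0.8514529737738332 euler [ 0.988  0.152  0.     0.152 -0.988 -0.001 -0.     0.001 -1.   ]
(array([-0.0055, -0.0014,  0.0101]), array([ 0.0003,  0.    , -0.0002]))
```

Call:
jog_arm --hand -1 --grip_force 25 --plan '[{"x": -0.005, "y": 0, "z": 0.005, "wx": 0, "wy": 0, "wz": 0}, {"x": -0.005, "y": 0, "z": 0.005, "wx": 0, "wy": 0, "wz": 0}, {"x": -0.005, "y": 0, "z": 0.005, "wx": 0, "wy": 0, "wz": 0}, {"x": -0.005, "y": 0, "z": 0.005, "wx": 0, "wy": 0, "wz": 0}, {"x": -0.005, "y": 0, "z": 0.005, "wx": 0, "wy": 0, "wz": 0}, {"x": -0.005, "y": 0, "z": 0.005, "wx": 0, "wy": 0, "wz": 0}, {"x": -0.005, "y": 0, "z": 0.005, "wx": 0, "wy": 0, "wz": 0}, {"x": -0.005, "y": 0, "z": 0.005, "wx": 0, "wy": 0, "wz": 0}]'

```text
t: 14.9
eef_pos: [0.4948, 0.2151, 0.0621]
tool_rot: [0.0, 0.997, 0.076, 0.001]
contact_force: [-0.5, -0.5, 6.1]
gripper_width: 0.532
```

Call:
jog_arm --plan '[{"x": 0, "y": 0, "z": -0.05, "wx": 0, "wy": 0, "wz": 0}, {"x": 0, "y": 0, "z": -0.1, "wx": 0, "wy": 0, "wz": 0}, {"x": 0, "y": 0, "z": -0.2, "wx": 0, "wy": 0, "wz": 0}, {"x": 0, "y": 0, "z": -0.35, "wx": 0, "wy": 0, "wz": 0}, {"x": 0, "y": -0.1, "z": -0.5, "wx": 0, "wy": 0, "wz": 0}, {"x": 0, "y": -0.25, "z": -0.5, "wx": 0, "wy": 0, "wz": 0}, {"x": 0, "y": -0.4, "z": -0.5, "wx": 0, "wy": 0, "wz": 0}, {"x": 0, "y": -0.5, "z": -0.5, "wx": 0, "wy": 0, "wz": 0}, {"x": 0, "y": -0.5, "z": -0.5, "wx": 0, "wy": 0, "wz": 0}, {"x": 0, "y": -0.5, "z": -0.5, "wx": 0, "wy": 0, "wz": 0}, {"x": 0, "y": -0.5, "z": -0.5, "wx": 0, "wy": 0, "wz": 0}]'

```text
t: 15.82
eef_pos: [0.4796, 0.3131, 0.1623]
tool_rot: [0.001, 0.997, 0.076, 0.001]
contact_force: [-0.0, -0.6, 0.3]
gripper_width: 0.537
```

```bash
python3 s.py
python3 - <<'E'
from look import *
c=look('w8')
for cam in('wrist','top','scene'):
    if cam!='wrist': shot(cam,cam+'8.png')
    for k,z in dict(lens_tissue_pad=0,dust_cap=.15,filter_seat=.086).items():
        for d in finder.place_of(cam,k)[:1]: print(cam,k,d['confidence'],d['location'],onz(cam,d['location'],z))
E
```

```text
15.8167 [0.4796 0.3131 0.1623] q [-0.1769  0.4666 -0.6609  1.837   0.3478  0.9549 -2.4093] F [-0.007  -0.6004  0.2981] M [-0.0323 -0.0175 -0.0125] g 0.5371256705449479 euler [ 0.989  0.151  0.002  0.151 -0.989 -0.001  0.002  0.001 -1.   ]
wrist lens_tissue_pad 0.62 [206.6, 125.4] [0.54686336 0.41528251 0.        ]
wrist dust_cap 0.61 [313.1, 331.7] [0.46350956 0.3123215  0.15      ]
wrist filter_seat 0.9 [462.9, 257.1] [0.49218861 0.21682227 0.086     ]
top lens_tissue_pad 0.49 [166.1, 231.7] [0.53795633 0.41820846 0.        ]
top dust_cap 0.17 [467.2, 271.6] [ 0.44236556 -0.3768577   0.15      ]
top filter_seat 0.62 [232.3, 246.1] [0.4955138  0.22223036 0.086     ]
scene lens_tissue_pad 0.64 [162.0, 326.1] [5.45962200e-01 4.10615241e-01 1.11022302e-16]
scene dust_cap 0.6 [198.8, 280.9] [0.49926968 0.31331788 0.15      ]
scene filter_seat 0.73 [248.6, 287.4] [0.49202833 0.21537562 0.086     ]
```

View pics/w8.png

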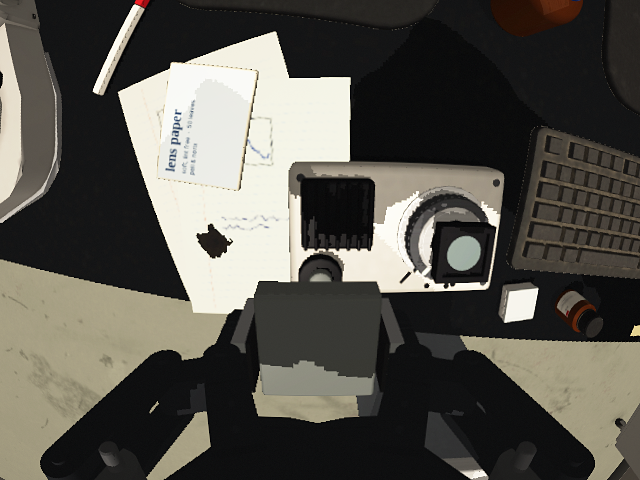

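Run:
```python
from look import *
np.set_printoptions(precision=4,suppress=True)
c=json.load(open('w8.json'))
P=np.array([onz('wrist',m,.009,c)[:2] for m in((172,63),(258,70),(240,190),(157,180))]);print(P,P.mean(0)); d=P[1]-P[2]; print(np.arctan2(d[1],d[0]),np.linalg.norm(d),np.linalg.norm(P[1]-P[0]))
print(rel([*P.mean(0),.12],-1.57-.15))
```

```text
[[0.5965 0.4508]
 [0.5955 0.3777]
 [0.4972 0.3797]
 [0.4968 0.454 ]] [0.5465 0.4155]
-0.019959483895226376 0.09834786306358205 0.07306180460276765
(array([ 0.4081, -0.4517,  0.2101]), array([ 0.0001, -0.0005,  0.0959]))
```

Call:
jog_arm --plan '[{"x": 0.14, "y": -0.15, "z": 0, "wx": 0, "wy": 0, "wz": 0.02}, {"x": 0.28, "y": -0.3, "z": 0, "wx": 0, "wy": 0, "wz": 0.04}, {"x": 0.408, "y": -0.452, "z": 0.05, "wx": 0, "wy": 0, "wz": 0.055}, {"x": 0.408, "y": -0.452, "z": 0.15, "wx": 0, "wy": 0, "wz": 0.055}, {"x": 0.408, "y": -0.452, "z": 0.3, "wx": 0, "wy": 0, "wz": 0.055}, {"x": 0.408, "y": -0.452, "z": 0.45, "wx": 0, "wy": 0, "wz": 0.055}, {"x": 0.408, "y": -0.452, "z": 0.6, "wx": 0, "wy": 0, "wz": 0.055}, {"x": 0.408, "y": -0.452, "z": 0.68, "wx": 0, "wy": 0, "wz": 0.055}, {"x": 0.408, "y": -0.452, "z": 0.73, "wx": 0, "wy": 0, "wz": 0.055}, {"x": 0.408, "y": -0.452, "z": 0.76, "wx": 0, "wy": 0, "wz": 0.055}, {"x": 0.408, "y": -0.452, "z": 0.76, "wx": 0, "wy": 0, "wz": 0.055}, {"x": 0.408, "y": -0.452, "z": 0.76, "wx": 0, "wy": 0, "wz": 0.055}]'

```text
t: 17.42
eef_pos: [0.5474, 0.4163, 0.0114]
tool_rot: [-0.001, 1.0, -0.01, 0.002]
contact_force: [0.9, 0.6, 0.4]
gripper_width: 0.535
```

```bash
python3 s.py
```

```text
17.4167 [0.5474 0.4163 0.0114] q [-0.3998  0.7979 -0.5064  1.6342  0.4892  0.8357 -2.7029] F [0.9472 0.5595 0.3514] M [-0.0331  0.0095  0.033 ] g 0.5348905146821078 euler [ 1.    -0.021  0.003 -0.021 -1.     0.001  0.003 -0.001 -1.   ]
```

Lower slowly to contact.

Call:
jog_arm --plan '[{"x": 0, "y": 0, "z": 0.015, "wx": 0, "wy": 0, "wz": 0}, {"x": 0, "y": 0, "z": 0.025, "wx": 0, "wy": 0, "wz": 0}, {"x": 0, "y": 0, "z": 0.035, "wx": 0, "wy": 0, "wz": 0}, {"x": 0, "y": 0, "z": 0.035, "wx": 0, "wy": 0, "wz": 0}]'

```text
t: 17.75
eef_pos: [0.5483, 0.4171, 0.0069]
tool_rot: [-0.001, 1.0, -0.011, 0.003]
contact_force: [-1.9, -2.5, 11.0]
gripper_width: 0.531
```

```bash
python3 s.py
```

```text
17.75 [0.5483 0.4171 0.0069] q [-0.4025  0.8039 -0.503   1.6341  0.4941  0.8278 -2.7068] F [-1.8652 -2.5222 10.9908] M [-0.7558  0.5006 -0.023 ] g 0.5306667515286072 euler [ 1.    -0.021  0.005 -0.021 -1.     0.002  0.005 -0.002 -1.   ]
```

Call:
jog_arm --hand 0.5 --plan '[{"x": 0, "y": 0, "z": -0.005, "wx": 0, "wy": 0, "wz": 0}, {"x": 0, "y": 0, "z": -0.005, "wx": 0, "wy": 0, "wz": 0}, {"x": 0, "y": 0, "z": -0.005, "wx": 0, "wy": 0, "wz": 0}, {"x": 0, "y": 0, "z": -0.005, "wx": 0, "wy": 0, "wz": 0}, {"x": 0, "y": 0, "z": -0.005, "wx": 0, "wy": 0, "wz": 0}, {"x": 0, "y": 0, "z": -0.1, "wx": 0, "wy": 0, "wz": 0}, {"x": 0, "y": 0, "z": -0.25, "wx": 0, "wy": 0, "wz": 0}, {"x": 0, "y": 0, "z": -0.45, "wx": 0, "wy": 0, "wz": 0}, {"x": 0, "y": 0, "z": -0.65, "wx": 0, "wy": 0, "wz": 0}, {"x": 0, "y": 0, "z": -0.8, "wx": 0, "wy": 0, "wz": 0}, {"x": 0, "y": 0, "z": -0.8, "wx": 0, "wy": 0, "wz": 0}, {"x": 0, "y": 0, "z": -0.8, "wx": 0, "wy": 0, "wz": 0}]'

```text
t: 18.75
eef_pos: [0.5483, 0.4177, 0.1692]
tool_rot: [-0.002, 1.0, -0.011, 0.004]
contact_force: [-0.2, -0.1, 0.4]
gripper_width: 0.752
```

```bash
python3 s.py
python3 - <<'E'
from look import *
c=look('w9');
for k,z in dict(lens_tissue_pad=0,dust_cap=.009,filter_seat=.086).items():
        for d in finder.place_of('wrist',k)[:1]: print(k,d['confidence'],d['location'],onz('wrist',d['location'],z,c), finder.find_in('wrist',k)[:1])
print([proj('wrist',[.5475+x,.4165+y,.024],c) for x in(-.023,.023) for y in(-.023,.023)])
crop('w9',[.52,.38,.02],300,220,2.5)
E
```

```text
18.75 [0.5483 0.4177 0.1692] q [-0.35    0.6206 -0.585   1.5513  0.3778  1.0744 -2.6201] F [-0.2105 -0.1298  0.4418] M [ 0.0301  0.0189 -0.0019] g 0.7522393548518108 euler [ 1.    -0.021  0.009 -0.021 -1.     0.005  0.009 -0.005 -1.   ]
dust_cap 0.64 [316.0, 220.1] [0.54914673 0.41975548 0.009     ] [{'bbox': [290.4, 197.0, 56.4, 58.8], 'confidence': 0.63}]
filter_seat 0.74 [566.5, 308.5] [0.4931633  0.21443637 0.086     ] []
[array([348.3082484 , 253.05366624]), array([292.63181881, 254.07258844]), array([348.47786952, 198.2488891 ]), array([290.3463376 , 199.35380832])]
crop 213 146 2.5
```

View pics/w9c.png

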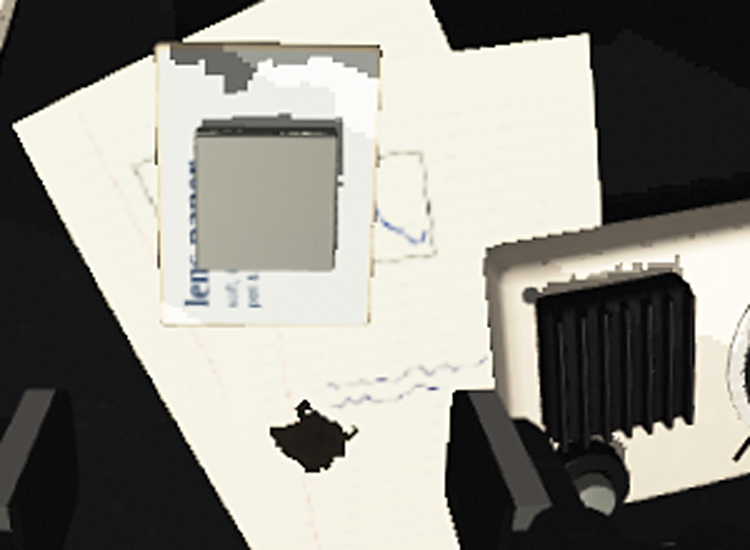

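```bash
python3 -c "
from h import *
print(rel([.49,.23,.22],-1.418))"
```

```text
(array([-0.2638,  0.9366, -0.2753]), array([-0.    , -0.001 , -0.0553]))
```

Call:
jog_arm --hand 0.5 --plan '[{"x": -0.05, "y": 0.1, "z": -0.15, "wx": 0, "wy": 0, "wz": -0.02}, {"x": -0.1, "y": 0.3, "z": -0.27, "wx": 0, "wy": 0, "wz": -0.04}, {"x": -0.2, "y": 0.5, "z": -0.27, "wx": 0, "wy": 0, "wz": -0.055}, {"x": -0.26, "y": 0.7, "z": -0.27, "wx": 0, "wy": 0, "wz": -0.055}, {"x": -0.26, "y": 0.9, "z": -0.27, "wx": 0, "wy": 0, "wz": -0.055}, {"x": -0.26, "y": 0.935, "z": -0.27, "wx": 0, "wy": 0, "wz": -0.055}, {"x": -0.26, "y": 0.935, "z": -0.27, "wx": 0, "wy": 0, "wz": -0.055}]'

```text
t: 19.63
eef_pos: [0.4909, 0.2248, 0.218]
tool_rot: [0.002, 0.997, 0.073, 0.001]
contact_force: [-0.0, 0.3, -0.5]
gripper_width: 0.749
```

Call:
jog_arm --plan '[{"x": 0, "y": 0, "z": 0, "wx": 0, "wy": 0.03, "wz": 0}, {"x": 0, "y": 0, "z": 0, "wx": 0, "wy": 0.06, "wz": 0}, {"x": 0, "y": 0, "z": 0, "wx": 0, "wy": 0.09, "wz": 0}, {"x": 0, "y": 0, "z": 0, "wx": 0, "wy": 0.12, "wz": 0}, {"x": 0, "y": 0, "z": 0, "wx": 0, "wy": 0.15, "wz": 0}, {"x": 0, "y": 0, "z": 0, "wx": 0, "wy": 0.18, "wz": 0}, {"x": 0, "y": 0, "z": 0, "wx": 0, "wy": 0.21, "wz": 0}, {"x": 0, "y": 0, "z": 0, "wx": 0, "wy": 0.25, "wz": 0}, {"x": 0, "y": 0, "z": 0, "wx": 0, "wy": 0.25, "wz": 0}, {"x": 0, "y": 0, "z": 0, "wx": 0, "wy": 0.25, "wz": 0}, {"x": 0, "y": 0, "z": 0, "wx": 0, "wy": 0.25, "wz": 0}]'

```text
t: 20.55
eef_pos: [0.4985, 0.2225, 0.2391]
tool_rot: [-0.018, 0.946, 0.087, 0.312]
contact_force: [1.1, 0.3, -0.9]
gripper_width: 0.752
```

```bash
python3 s.py
```

```text
20.55 [0.4985 0.2225 0.2391] q [-0.6463  0.0337 -0.0914  2.3     0.9459  0.4225 -2.9301] F [ 1.108   0.2803 -0.9019] M [-0.0187  0.601   0.0157] g 0.751820538816492 euler [ 0.79   0.175  0.587  0.153 -0.984  0.088  0.593  0.02  -0.805]
```

```bash
cat > kin.py <<'E'
import numpy as np, itertools, json
from scipy.optimize import least_squares
from scipy.spatial.transform import Rotation as R
# q, p, R(flat)
D=[([1.0759,.4770,.0224,1.5554,-.0115,1.1093,-.0831],[.2547,-.6251,.2313],[.9261,.3772,0,.3772,-.9261,0,0,0,-1]),
([1.0039,.3411,-.2909,1.6736,.1056,1.1423,.8225],[.3835,-.4647,.2713],[-.1372,.9905,0,.9905,.1372,0,0,0,-1]),
([-.0721,.585,-.5789,1.9949,.4955,.7,-2.3807],[.4943,.2139,.0411],None),
([-.0758,.5872,-.5762,1.9966,.5007,.6927,-2.3866],[.4947,.215,.0392],[.988,.152,.008,.152,-.988,-.001,.008,.002,-1]),
([-.1621,.5605,-.4621,2.0027,.4044,.6614,-2.7778],[.4945,.2143,.0398],[.949,-.316,.007,-.316,-.949,-.001,.007,-.001,-1]),
([-.1901,.5502,-.4295,2.0082,.3774,.6519,-2.8709],[.4929,.215,.041],[.907,-.421,.009,-.421,-.907,-.001,.009,-.003,-1]),
([.0315,.2698,-.7064,2.052,.2343,.887,-2.2223],[.4235,.204,.1811],[.988,.153,.011,.153,-.988,0,.011,.002,-1]),
([-.016,.2123,-.7486,2.1238,.1993,.8624,-2.3011],[.371,.2261,.1805],[.988,.152,.011,.152,-.988,.001,.011,.001,-1]),
([-.1769,.4666,-.6609,1.837,.3478,.9549,-2.4093],[.4796,.3131,.1623],[.989,.151,.002,.151,-.989,-.001,.002,.001,-1]),
([-.3998,.7979,-.5064,1.6342,.4892,.8357,-2.7029],[.5474,.4163,.0114],[1,-.021,.003,-.021,-1,.001,.003,-.001,-1]),
([-.35,.6206,-.585,1.5513,.3778,1.0744,-2.6201],[.5483,.4177,.1692],[1,-.021,.009,-.021,-1,.005,.009,-.005,-1]),
([-.6463,.0337,-.0914,2.3,.9459,.4225,-2.9301],[.4985,.2225,.2391],[.79,.175,.587,.153,-.984,.088,.593,.02,-.805])]
def rz(t): c,s=np.cos(t),np.sin(t);return np.array([[c,-s,0],[s,c,0],[0,0,1]])
def ry(t): c,s=np.cos(t),np.sin(t);return np.array([[c,0,s],[0,1,0],[-s,0,c]])
def fk(q,v,sg):
    # v: yaw, g, then offsets: base(z2), after j2: x,z at 4, 6, tool
    M=rz(v[0]);p=np.zeros(3)
    M=M@rz(sg[0]*q[0]);p=p+M@[v[2],0,v[3]]
    M=M@ry(q[1])@rz(sg[1]*q[2]);p=p+M@[v[4],0,v[5]]
    M=M@ry(q[3]);p=p+M@[v[6],0,v[7]]
    M=M@rz(sg[2]*q[4])@ry(q[5]);p=p+M@[v[8],0,v[9]]
    M=M@rz(sg[3]*q[6]+v[1]);return p,M
def res(v,sg):
    e=[]
    for q,p,r in D:
        a,M=fk(q,v,sg);e+=list(a-p)
        if r is not None:e+=list(.3*(M-np.reshape(r,(3,3))).ravel())
    return np.array(e)
if __name__=='__main__':
    best=None
    for sg in itertools.product([1,-1],repeat=4):
        for y in(0,1.57,3.14,-1.57):
          for g in (0,1.57,3.14,-1.57):
            s=least_squares(res,[y,g,0,.3,0,.4,0,.4,0,.25],args=(sg,),max_nfev=60)
            if best is None or s.cost<best[0]:best=(s.cost,s.x,sg)
    print(best, np.abs(res(best[1],best[2])).max())
    json.dump([list(best[1]),list(best[2])],open('kin.json','w'))
E
python3 kin.py
```

```text
(np.float64(0.0005127094911322634), array([-0.07894026,  1.49317624,  0.01984774,  0.30629227,  0.00643783,
        0.54793878,  0.01686114,  0.47918677,  0.02756859,  0.33908403]), (-1, -1, -1, -1)) 0.014063614111253541
```

```bash
cat > ik.py <<'E'
from kin import *
v,sg=json.load(open('kin.json'));v=np.array(v)
lo=np.array([-2.96,-.34,-1.41,.24,-1.37,.17,-2.96]);hi=np.array([2.96,2.1,1.46,2.44,4.51,1.92,2.96])
rng=np.random.default_rng(0); SE=rng.uniform(lo,hi,(14,7))
def ik(p,M):
    best=(-1,None)
    for q0 in SE:
        m=.12
        f=lambda q:np.r_[(fk(q,v,sg)[0]-p)*10,((fk(q,v,sg)[1]-M)*2).ravel()]
        s=least_squares(lambda q:np.r_[f(q),.02*(q-(lo+hi)/2)/(hi-lo)],q0,bounds=(lo+.02,hi-.02),max_nfev=60)
        if np.abs(f(s.x)).max()<.06:
            mg=np.minimum(s.x-lo,hi-s.x).min()
            if mg>best[0]:best=(mg,s.x)
    return best
def tool(F,t,s):
    z=F@[-np.sin(t),0,-np.cos(t)];y=s*F[:,1];return np.stack([np.cross(y,z),y,z],1)
def rackF(yaw): 
    c,s_=np.cos(yaw),np.sin(yaw); xr=np.array([c,s_,0]);yr=np.array([-s_,c,0]);return np.stack([-yr,xr,[0,0,1]],1)
def placeF(yaw): # direction of filter y
    y=np.array([np.cos(yaw),np.sin(yaw),0]);x=np.array([0,0,1.]);return np.stack([x,y,np.cross(x,y)],1)
E
python3 - <<'E'
from ik import *
np.set_printoptions(precision=2,suppress=True)
for td in(30,45,60):
    t=np.radians(td)
    for s in(1,-1):
        M=tool(rackF(-.14),t,s); b=ik(np.array([.455,-.39,.05])+M@[0,0,.019],M); print('rack',td,s,round(b[0],2),b[1])
        for k in range(4):
            F=placeF(.152+k*np.pi/2);M=tool(F,t,s); b=ik(np.array([.4935,.2145,.095])+M@[0,0,.019],M); print('  place',td,s,k,'pointing',np.round(M[:,2],1),round(b[0],2),b[1])
E
```

```text
Traceback (most recent call last):
  File "ik.py", line 10, in ik
    s=least_squares(lambda q:np.r_[f(q),.02*(q-(lo+hi)/2)/(hi-lo)],q0,bounds=(lo+.02,hi-.02),max_nfev=60)
ValueError: Initial guess is outside of provided bounds
```

```bash
sed -i 's/rng.uniform(lo,hi,/rng.uniform(lo+.03,hi-.03,/' ik.py
python3 - <<'E'
from ik import *
np.set_printoptions(precision=2,suppress=True)
for td in(30,45,60):
    t=np.radians(td)
    for s in(1,-1):
        M=tool(rackF(-.14),t,s); b=ik(np.array([.455,-.39,.05])+M@[0,0,.019],M); print('rack',td,s,round(b[0],2),b[1])
        for k in range(4):
            F=placeF(.152+k*np.pi/2);M=tool(F,t,s); b=ik(np.array([.4935,.2145,.095])+M@[0,0,.019],M); print('  place',td,s,k,'pointing',np.round(M[:,2],1),round(b[0],2),b[1])
E
```

```text
rack 30 1 0.82 [ 1.02  0.82 -0.29  1.61 -0.2   1.1   0.76]
  place 30 1 0 pointing [ 0.1 -0.9 -0.5] 0.63 [-1.17  0.92  0.38  1.7   0.53  1.29 -1.02]
  place 30 1 1 pointing [ 0.9  0.1 -0.5] -1 None
  place 30 1 2 pointing [-0.1  0.9 -0.5] 0.43 [ 0.52  0.9  -0.63  2.01 -0.75  0.82 -2.32]
  place 30 1 3 pointing [-0.9 -0.1 -0.5] 0.1 [-0.36  1.04 -0.09  1.31 -0.11  1.82 -1.82]
rack 30 -1 0.77 [ 0.8   0.8   0.05  1.62 -0.44  1.15 -2.17]
  place 30 -1 0 pointing [ 0.1 -0.9 -0.5] 0.62 [-1.13  0.91  0.33  1.71  0.57  1.3   2.09]
  place 30 -1 1 pointing [ 0.9  0.1 -0.5] -1 None
  place 30 -1 2 pointing [-0.1  0.9 -0.5] 0.45 [ 0.69  1.04 -0.9   1.99 -0.43  0.69  0.53]
  place 30 -1 3 pointing [-0.9 -0.1 -0.5] 0.1 [-0.23  1.06 -0.31  1.31  0.    1.82  1.18]
rack 45 1 0.61 [ 1.12  0.97 -0.38  1.48 -0.25  1.31  0.8 ]
  place 45 1 0 pointing [ 0.1 -0.7 -0.7] 0.66 [-1.22  0.82  0.55  1.78  0.31  1.07 -0.8 ]
  place 45 1 1 pointing [ 0.7  0.1 -0.7] -1 None
  place 45 1 2 pointing [-0.1  0.7 -0.7] 0.4 [ 0.28  0.68 -0.42  2.04 -0.78  0.77 -2.41]
  place 45 1 3 pointing [-0.7 -0.1 -0.7] 0.35 [-0.24  
[... 561 characters left out ...]
-0.75]
  place 60 1 1 pointing [ 0.5  0.1 -0.9] 0.06 [ 0.14  0.61 -1.03  2.38  1.77  0.74 -0.56]
  place 60 1 2 pointing [-0.1  0.5 -0.9] 0.39 [-0.09  0.53 -0.09  2.05 -0.74  0.75 -2.56]
  place 60 1 3 pointing [-0.5 -0.1 -0.9] 0.62 [-0.39  0.73 -0.05  1.62 -0.07  1.3  -1.82]
rack 60 -1 0.39 [ 1.11  1.09 -0.31  1.36 -0.39  1.53 -2.25]
  place 60 -1 0 pointing [ 0.1 -0.5 -0.9] 0.58 [-0.93  0.63  0.23  1.86  0.4   0.97  2.3 ]
  place 60 -1 1 pointing [ 0.5  0.1 -0.9] 0.06 [ 0.14  0.6  -1.02  2.38  1.77  0.72  2.58]
  place 60 -1 2 pointing [-0.1  0.5 -0.9] 0.41 [ 0.47  0.72 -0.9   2.03  0.04  0.59 -0.16]
  place 60 -1 3 pointing [-0.5 -0.1 -0.9] 0.62 [-0.2   0.76 -0.36  1.62  0.1   1.3   1.14]
```

```bash
python3 -c "
from h import *
print(rel([.5,.06,.26],-.9))"
```

```text
(array([-0.056 ,  0.8033, -0.1512]), array([ 0.0562, -0.1965, -0.1501]))
```

Call:
jog_arm --plan '[{"x": -0.01, "y": 0.1, "z": -0.1, "wx": 0.008, "wy": -0.028, "wz": -0.021}, {"x": -0.02, "y": 0.2, "z": -0.15, "wx": 0.016, "wy": -0.056, "wz": -0.042}, {"x": -0.03, "y": 0.3, "z": -0.15, "wx": 0.024, "wy": -0.084, "wz": -0.063}, {"x": -0.04, "y": 0.45, "z": -0.15, "wx": 0.032, "wy": -0.112, "wz": -0.084}, {"x": -0.05, "y": 0.6, "z": -0.15, "wx": 0.04, "wy": -0.14, "wz": -0.105}, {"x": -0.056, "y": 0.7, "z": -0.15, "wx": 0.048, "wy": -0.168, "wz": -0.126}, {"x": -0.056, "y": 0.8, "z": -0.15, "wx": 0.056, "wy": -0.196, "wz": -0.15}, {"x": -0.056, "y": 0.8, "z": -0.15, "wx": 0.056, "wy": -0.196, "wz": -0.15}, {"x": -0.056, "y": 0.8, "z": -0.15, "wx": 0.056, "wy": -0.196, "wz": -0.15}]'

```text
t: 21.3
eef_pos: [0.4992, 0.0588, 0.2597]
tool_rot: [0.007, 0.962, 0.256, 0.09]
contact_force: [-0.8, 0.0, 0.8]
gripper_width: 0.748
```

```bash
python3 s.py;python3 -c "
from h import *
print(rel([.5,-.1,.26],-.14))"
```

```text
21.3 [0.4992 0.0588 0.2597] q [-0.3576  0.0625  0.1142  2.0578  0.0047  0.8419 -1.2974] F [-0.7521  0.0095  0.7916] M [-0.0683  0.2041  0.0137] g 0.748303661171992 euler [ 0.853  0.492  0.176  0.495 -0.869  0.033  0.169  0.059 -0.984]
(array([-0.389 ,  0.6916, -0.0268]), array([ 0.0422, -0.0418, -0.2889]))
```

Call:
jog_arm --plan '[{"x": -0.04, "y": 0.07, "z": -0.02, "wx": 0.004, "wy": -0.004, "wz": -0.03}, {"x": -0.08, "y": 0.14, "z": -0.03, "wx": 0.008, "wy": -0.008, "wz": -0.06}, {"x": -0.12, "y": 0.21, "z": -0.03, "wx": 0.013, "wy": -0.013, "wz": -0.09}, {"x": -0.16, "y": 0.28, "z": -0.03, "wx": 0.017, "wy": -0.017, "wz": -0.12}, {"x": -0.2, "y": 0.35, "z": -0.03, "wx": 0.022, "wy": -0.022, "wz": -0.15}, {"x": -0.24, "y": 0.42, "z": -0.03, "wx": 0.026, "wy": -0.026, "wz": -0.18}, {"x": -0.28, "y": 0.5, "z": -0.03, "wx": 0.03, "wy": -0.03, "wz": -0.21}, {"x": -0.32, "y": 0.58, "z": -0.03, "wx": 0.035, "wy": -0.035, "wz": -0.24}, {"x": -0.36, "y": 0.65, "z": -0.03, "wx": 0.04, "wy": -0.04, "wz": -0.27}, {"x": -0.39, "y": 0.69, "z": -0.03, "wx": 0.042, "wy": -0.042, "wz": -0.289}, {"x": -0.39, "y": 0.69, "z": -0.03, "wx": 0.042, "wy": -0.042, "wz": -0.289}]'

```text
t: 22.22
eef_pos: [0.5001, -0.1008, 0.2599]
tool_rot: [0.0, 0.754, 0.656, -0.001]
contact_force: [0.8, 0.3, 1.0]
gripper_width: 0.754
```

```bash
python3 s.py;python3 -c "
from h import *
print(rel([.45,-.28,.24],-.14))"
```

```text
22.2167 [ 0.5001 -0.1008  0.2599] q [-0.0958  0.1738  0.1946  1.9206 -0.0359  1.0515 -0.0251] F [0.8316 0.276  1.0341] M [ 0.0405 -0.0032 -0.0215] g 0.75390567558969 euler [ 0.138  0.99  -0.001  0.99  -0.138 -0.002 -0.002 -0.001 -1.   ]
(array([-0.922 , -0.124 ,  0.1017]), array([-0.0003,  0.0007,  0.0004]))
```

Call:
jog_arm --plan '[{"x": -0.2, "y": -0.03, "z": 0, "wx": 0, "wy": 0, "wz": 0}, {"x": -0.4, "y": -0.06, "z": 0, "wx": 0, "wy": 0, "wz": 0}, {"x": -0.6, "y": -0.09, "z": 0, "wx": 0, "wy": 0.03, "wz": 0}, {"x": -0.8, "y": -0.12, "z": 0, "wx": 0, "wy": 0.06, "wz": 0}, {"x": -1, "y": -0.12, "z": 0, "wx": 0, "wy": 0.09, "wz": 0}, {"x": -1, "y": -0.12, "z": 0, "wx": 0, "wy": 0.12, "wz": 0}, {"x": -1, "y": -0.12, "z": 0, "wx": 0, "wy": 0.15, "wz": 0}, {"x": -1, "y": -0.12, "z": 0, "wx": 0, "wy": 0.18, "wz": 0}, {"x": -1, "y": -0.12, "z": 0, "wx": 0, "wy": 0.21, "wz": 0}, {"x": -1, "y": -0.12, "z": 0, "wx": 0, "wy": 0.25, "wz": 0}, {"x": -1, "y": -0.12, "z": 0, "wx": 0, "wy": 0.25, "wz": 0}, {"x": -1, "y": -0.12, "z": 0, "wx": 0, "wy": 0.25, "wz": 0}]'

```text
t: 23.22
eef_pos: [0.4487, -0.2955, 0.2583]
tool_rot: [-0.252, 0.699, 0.605, 0.286]
contact_force: [0.2, 0.3, 0.5]
gripper_width: 0.75
```

```bash
cat >> h.py <<'E'
def relM(target,M):
    o,p,r=st(); return np.round(r.inv().apply(np.array(target)-p)/0.2,4), np.round((r.inv()*R.from_matrix(M)).as_rotvec()/np.pi,4)
def tool(F,t):
    z=F@[-np.sin(t),0,-np.cos(t)];y=F[:,1];return np.stack([np.cross(y,z),y,z],1)
def rackF(yaw):
    c,s=np.cos(yaw),np.sin(yaw);return np.stack([[s,-c,0],[c,s,0],[0,0,1]],1)
def placeF(yaw):
    y=np.array([np.cos(yaw),np.sin(yaw),0]);x=np.array([0,0,1.]);return np.stack([x,y,np.cross(x,y)],1)
E
python3 s.py;python3 -c "
from h import *
M=tool(rackF(-.14),np.pi/4);print(M)
print(relM([.452,-.404,.14],M))"
```

```text
23.2167 [ 0.4487 -0.2955  0.2583] q [ 0.6084  0.5448  0.2802  1.6451 -0.6804  1.598   0.9569] F [0.2266 0.2845 0.4719] M [-0.7347  0.051  -0.0046] g 0.7503718947518377 euler [ 0.103  0.99   0.095  0.701 -0.14   0.699  0.705 -0.005 -0.709]
[[ 0.09867188  0.990216    0.09867188]
 [ 0.70018845 -0.13954311  0.70018845]
 [ 0.70710678  0.         -0.70710678]]
(array([-0.7959,  0.0954,  0.0415]), array([-0.0011,  0.0008, -0.0014]))
```

Call:
jog_arm --plan '[{"x": -0.15, "y": 0.02, "z": 0.01, "wx": 0, "wy": 0, "wz": 0}, {"x": -0.3, "y": 0.04, "z": 0.02, "wx": 0, "wy": 0, "wz": 0}, {"x": -0.45, "y": 0.06, "z": 0.03, "wx": 0, "wy": 0, "wz": 0}, {"x": -0.6, "y": 0.08, "z": 0.04, "wx": 0, "wy": 0, "wz": 0}, {"x": -0.75, "y": 0.095, "z": 0.04, "wx": 0, "wy": 0, "wz": 0}, {"x": -0.795, "y": 0.095, "z": 0.04, "wx": 0, "wy": 0, "wz": 0}, {"x": -0.795, "y": 0.095, "z": 0.04, "wx": 0, "wy": 0, "wz": 0}, {"x": -0.795, "y": 0.095, "z": 0.04, "wx": 0, "wy": 0, "wz": 0}, {"x": -0.795, "y": 0.095, "z": 0.04, "wx": 0, "wy": 0, "wz": 0}]'

```text
t: 23.97
eef_pos: [0.4533, -0.4028, 0.1424]
tool_rot: [-0.251, 0.698, 0.606, 0.286]
contact_force: [0.2, 0.0, -0.5]
gripper_width: 0.751
```

```bash
python3 s.py
python3 - <<'E'
from look import *
np.set_printoptions(precision=4,suppress=True)
c=look('w10')
for k,z in dict(filter_rack=0,filter_a=.038).items():
    for d in finder.place_of('wrist',k)[:3]: print(k,d['confidence'],d['location'],onz('wrist',d['location'],z,c))
crop('w10',[.455,-.37,.04],260,200,3)
E
```

```text
23.9667 [ 0.4533 -0.4028  0.1424] q [ 0.7244  0.8121  0.2847  1.4616 -0.6832  1.5843  1.0921] F [ 0.1882  0.0109 -0.4635] M [-0.6951  0.125   0.0176] g 0.7508381157466486 euler [ 0.1    0.99   0.095  0.702 -0.138  0.698  0.705 -0.003 -0.71 ]
filter_rack 0.69 [316.2, 315.3] [ 0.4575 -0.3653  0.    ]
filter_a 0.57 [318.1, 303.2] [ 0.459  -0.3664  0.038 ]
crop 183 207 3
```

View pics/w10c.png

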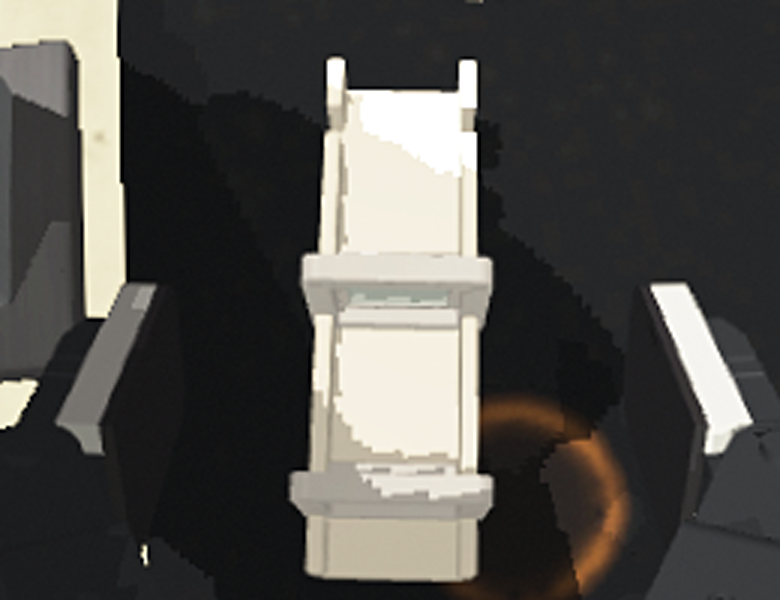

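Run:
```python
from look import *
np.set_printoptions(precision=4,suppress=True)
c=json.load(open('w10.json')); k=lambda m:[183+m[0]/3,207+m[1]/3]
def pr(n,ms,z):
    P=np.array([onz('wrist',k(m),z,c)[:2] for m in ms]);d=P[1]-P[0];e=P[3]-P[2]
    print(n,P,'mean',P.mean(0),'len',np.linalg.norm(d),np.linalg.norm(e),'yaw',np.arctan2(d[1],d[0]),np.arctan2(e[1],e[0]))
pr('mid',((305,256),(491,257),(303,283),(490,286)),.06)
pr('first',((292,473),(491,475),(292,492),(490,494)),.06)
pr('rail',((328,60),(476,62),(306,517),(477,519)),.034)
# predicted crop positions
for yaw,ct in((-.13,(.4575,-.366)),):
    u=np.array([np.cos(yaw),np.sin(yaw)]);w=np.array([-u[1],u[0]])
    for y in(0,-.05):
        for x in(-.022,.022):
            for yy in(.003,-.003): print(y,x,yy,(proj('wrist',[*(np.array(ct)+u*x+w*(y+yy)),.06],c)-[183,207])*3)
```

```text
mid [[ 0.4365 -0.3622]
 [ 0.4784 -0.3683]
 [ 0.4354 -0.3686]
 [ 0.477  -0.3751]] mean [ 0.4568 -0.3685] len 0.04226726394960375 0.04210944531571009 yaw -0.14434000358121227 -0.15519696859398702
first [[ 0.4282 -0.4112]
 [ 0.4704 -0.4174]
 [ 0.4277 -0.4153]
 [ 0.4695 -0.4215]] mean [ 0.449  -0.4163] len 0.04260339402150072 0.042220244721552024 yaw -0.1465481823025392 -0.1463359795333865
rail [[ 0.4472 -0.2983]
 [ 0.4871 -0.3046]
 [ 0.4281 -0.4185]
 [ 0.4679 -0.4244]] mean [ 0.4576 -0.3615] len 0.040313901419789334 0.040179978420836725 yaw -0.15505493211284732 -0.1478797526795104
0 -0.022 0.003 [302.0049 247.8808]
0 -0.022 -0.003 [301.368  272.8904]
0 0.022 0.003 [494.9743 246.2881]
0 0.022 -0.003 [495.9722 271.2944]
-0.05 -0.022 0.003 [297.5552 465.9024]
-0.05 -0.022 -0.003 [297.1755 493.2107]
-0.05 0.022 0.003 [502.6844 464.3052]
-0.05 0.022 -0.003 [503.4906 491.6164]
```

```bash
python3 -c "
from h import *
M=tool(rackF(-.149),np.pi/4)
P=np.array([.4493,-.4175,.044])+.019*M[:,2];print(P)
print(relM(P+[0,0,.05],M),relM(P,M))"
```

```text
[ 0.45129442 -0.40421383  0.03056497]
(array([-0.2203, -0.0055,  0.2145]), array([-0.003 ,  0.0011,  0.0014])) (array([-0.3965, -0.0046,  0.3919]), array([-0.003 ,  0.0011,  0.0014]))
```

Call:
jog_arm --hand 0.5 --plan '[{"x": -0.1, "y": -0.005, "z": 0.1, "wx": -0.003, "wy": 0.001, "wz": 0.001}, {"x": -0.2, "y": -0.005, "z": 0.2, "wx": -0.003, "wy": 0.001, "wz": 0.001}, {"x": -0.25, "y": -0.005, "z": 0.25, "wx": -0.003, "wy": 0.001, "wz": 0.001}, {"x": -0.3, "y": -0.005, "z": 0.3, "wx": -0.003, "wy": 0.001, "wz": 0.001}, {"x": -0.35, "y": -0.005, "z": 0.345, "wx": -0.003, "wy": 0.001, "wz": 0.001}, {"x": -0.38, "y": -0.005, "z": 0.375, "wx": -0.003, "wy": 0.001, "wz": 0.001}, {"x": -0.397, "y": -0.005, "z": 0.392, "wx": -0.003, "wy": 0.001, "wz": 0.001}, {"x": -0.397, "y": -0.005, "z": 0.392, "wx": -0.003, "wy": 0.001, "wz": 0.001}, {"x": -0.397, "y": -0.005, "z": 0.392, "wx": -0.003, "wy": 0.001, "wz": 0.001}, {"x": -0.397, "y": -0.005, "z": 0.392, "wx": -0.003, "wy": 0.001, "wz": 0.001}]'

```text
t: 24.95
eef_pos: [0.4516, -0.4047, 0.0313]
tool_rot: [-0.249, 0.7, 0.604, 0.29]
contact_force: [0.1, 0.5, 0.1]
gripper_width: 0.747
```

```bash
python3 s.py; python3 -c "
from h import *
M=tool(rackF(-.149),np.pi/4)
P=np.array([.4493,-.4175,.044])+.019*M[:,2]
print(relM(P,M))"
```

```text
24.95 [ 0.4516 -0.4047  0.0313] q [ 0.7465  0.952   0.2588  1.4777 -0.7183  1.454   1.1794] F [0.1056 0.5258 0.1469] M [-0.7548  0.1348 -0.0223] g 0.7469566943007123 euler [ 0.103  0.989  0.106  0.7   -0.148  0.698  0.706  0.002 -0.708]
(array([-0.0008, -0.0017,  0.0043]), array([0.0003, 0.0004, 0.0006]))
```

Positioned. Close.

Call:
jog_arm --hand -1 --grip_force 35 --plan '[{"x": 0, "y": 0, "z": 0, "wx": 0, "wy": 0, "wz": 0}, {"x": 0, "y": 0, "z": 0, "wx": 0, "wy": 0, "wz": 0}, {"x": 0, "y": 0, "z": 0, "wx": 0, "wy": 0, "wz": 0}, {"x": 0, "y": 0, "z": 0, "wx": 0, "wy": 0, "wz": 0}, {"x": 0, "y": 0, "z": 0, "wx": 0, "wy": 0, "wz": 0}, {"x": 0, "y": 0, "z": 0, "wx": 0, "wy": 0, "wz": 0}, {"x": 0, "y": 0, "z": 0, "wx": 0, "wy": 0, "wz": 0}, {"x": 0, "y": 0, "z": 0, "wx": 0, "wy": 0, "wz": 0}]'

```text
t: 25.62
eef_pos: [0.452, -0.4052, 0.0323]
tool_rot: [-0.248, 0.7, 0.604, 0.29]
contact_force: [-0.8, -1.4, 6.3]
gripper_width: 0.508
```

```bash
python3 s.py
```

```text
25.6167 [ 0.452  -0.4052  0.0323] q [ 0.7467  0.9509  0.259   1.4768 -0.7186  1.4549  1.1793] F [-0.8312 -1.3958  6.3343] M [-0.1781  0.029   0.031 ] g 0.5083311126957065 euler [ 0.102  0.989  0.107  0.701 -0.148  0.698  0.706  0.003 -0.708]
```

Call:
jog_arm --plan '[{"x": 0.03, "y": 0, "z": -0.03, "wx": 0, "wy": 0, "wz": 0}, {"x": 0.07, "y": 0, "z": -0.07, "wx": 0, "wy": 0, "wz": 0}, {"x": 0.12, "y": 0, "z": -0.12, "wx": 0, "wy": 0, "wz": 0}, {"x": 0.18, "y": 0, "z": -0.18, "wx": 0, "wy": 0, "wz": 0}, {"x": 0.26, "y": 0, "z": -0.26, "wx": 0, "wy": 0, "wz": 0}, {"x": 0.36, "y": 0, "z": -0.36, "wx": 0, "wy": 0, "wz": 0}, {"x": 0.48, "y": 0, "z": -0.48, "wx": 0, "wy": 0, "wz": 0}, {"x": 0.6, "y": 0, "z": -0.6, "wx": 0, "wy": 0, "wz": 0}, {"x": 0.7, "y": 0, "z": -0.7, "wx": 0, "wy": 0, "wz": 0}, {"x": 0.7, "y": 0, "z": -0.7, "wx": 0, "wy": 0, "wz": 0}, {"x": 0.7, "y": 0, "z": -0.7, "wx": 0, "wy": 0, "wz": 0}]'

```text
t: 26.53
eef_pos: [0.4517, -0.4056, 0.2336]
tool_rot: [-0.246, 0.7, 0.605, 0.29]
contact_force: [0.1, -0.2, -1.3]
gripper_width: 0.508
```

```bash
python3 s.py
cat > pl.py <<'E'
from h import *
np.set_printoptions(precision=4,suppress=True)
AX=np.array([.4935,.2145]);YI=.152;YR=-.149
def placing(pg,Rg,Fc,zc):
    "TCP pose at placing, from the grasp pose (pg, Rg matrix), filter centre at grasp Fc, frame centre height zc"
    Rg=np.array(Rg).reshape(3,3);Rf=rackF(YR); d=Rf.T@(np.array(pg)-Fc); d[1]=0
    F=placeF(YI); return np.r_[AX,zc]+F@d, F@Rf.T@Rg
G1=([.452,-.4052,.0323],[.102,.989,.107,.701,-.148,.698,.706,.003,-.708],np.array([.4493,-.4177,.038]))
E
python3 - <<'E'
from pl import *
p,M=placing(*G1,.089);print(p,M)
for t in ((.5,-.2,.26),(.5,-.05,.27)):
    print(relM(t,M))
shot('scene');print([ (d['confidence'],d['location']) for d in finder.place_of('scene','filter')[:3]])
E
```

```text
26.5333 [ 0.4517 -0.4056  0.2336] q [ 0.7217  0.7113  0.3032  1.4203 -0.6748  1.6957  1.0205] F [ 0.0547 -0.1729 -1.3131] M [-0.8206  0.1276  0.0219] g 0.5075879136915875 euler [ 0.1    0.989  0.109  0.704 -0.148  0.695  0.703  0.007 -0.711]
[0.4944 0.2089 0.0762] [[-0.1101  0.988   0.1094]
 [ 0.6974  0.1544 -0.6995]
 [-0.7084 -0.0005 -0.7062]]
(array([0.8405, 0.0877, 0.6469]), array([ 0.0024, -0.4943, -0.1072]))
(array([ 1.4035, -0.0227,  1.1325]), array([ 0.0024, -0.4943, -0.1072]))
[(0.62, [470.1, 228.9]), (0.55, [408.6, 213.4]), (0.46, [503.6, 162.8])]
```

Call:
jog_arm --plan '[{"x": 0.07, "y": 0.01, "z": 0.05, "wx": 0, "wy": -0.035, "wz": -0.008}, {"x": 0.14, "y": 0.02, "z": 0.1, "wx": 0, "wy": -0.07, "wz": -0.015}, {"x": 0.21, "y": 0.03, "z": 0.16, "wx": 0, "wy": -0.105, "wz": -0.023}, {"x": 0.28, "y": 0.03, "z": 0.21, "wx": 0, "wy": -0.14, "wz": -0.03}, {"x": 0.35, "y": 0.04, "z": 0.27, "wx": 0, "wy": -0.175, "wz": -0.038}, {"x": 0.42, "y": 0.05, "z": 0.32, "wx": 0, "wy": -0.21, "wz": -0.045}, {"x": 0.49, "y": 0.05, "z": 0.38, "wx": 0, "wy": -0.245, "wz": -0.053}, {"x": 0.56, "y": 0.06, "z": 0.43, "wx": 0, "wy": -0.28, "wz": -0.06}, {"x": 0.63, "y": 0.07, "z": 0.49, "wx": 0, "wy": -0.315, "wz": -0.068}, {"x": 0.7, "y": 0.07, "z": 0.54, "wx": 0, "wy": -0.35, "wz": -0.075}, {"x": 0.77, "y": 0.08, "z": 0.59, "wx": 0, "wy": -0.385, "wz": -0.083}, {"x": 0.84, "y": 0.088, "z": 0.64, "wx": 0.002, "wy": -0.42, "wz": -0.09}]'

```text
t: 27.63
eef_pos: [0.4992, -0.1992, 0.2589]
tool_rot: [0.213, 0.643, 0.715, -0.171]
contact_force: [-0.5, 0.7, -1.2]
gripper_width: 0.507
```

```bash
python3 s.py
python3 - <<'E'
from pl import *
p,M=placing(*G1,.089)
for t in ((.5,0.0,.26),(p[0],p[1],.22)):
    print(relM(t,M))
E
```

```text
27.6333 [ 0.4992 -0.1992  0.2589] q [-0.3864  0.1655  0.3558  2.068   0.6227  0.9433 -0.3108] F [-0.4963  0.7135 -1.2191] M [ 0.6465  0.1646 -0.0629] g 0.5069954764987455 euler [-0.082  0.993  0.085  0.847  0.114 -0.519 -0.525  0.03  -0.85 ]
(array([ 0.8405,  0.1184, -0.5215]), array([-0.0004, -0.0741, -0.0162]))
(array([ 1.8324,  0.2039, -0.896 ]), array([-0.0004, -0.0741, -0.0162]))
```

Call:
jog_arm --plan '[{"x": 0.14, "y": 0.02, "z": -0.09, "wx": 0, "wy": -0.025, "wz": -0.005}, {"x": 0.28, "y": 0.04, "z": -0.17, "wx": 0, "wy": -0.05, "wz": -0.01}, {"x": 0.42, "y": 0.06, "z": -0.26, "wx": 0, "wy": -0.074, "wz": -0.016}, {"x": 0.56, "y": 0.08, "z": -0.35, "wx": 0, "wy": -0.074, "wz": -0.016}, {"x": 0.7, "y": 0.1, "z": -0.43, "wx": 0, "wy": -0.074, "wz": -0.016}, {"x": 0.84, "y": 0.118, "z": -0.52, "wx": 0, "wy": -0.074, "wz": -0.016}, {"x": 0.84, "y": 0.118, "z": -0.52, "wx": 0, "wy": -0.074, "wz": -0.016}]'

```text
t: 28.22
eef_pos: [0.5005, 0.0077, 0.258]
tool_rot: [0.29, 0.597, 0.705, -0.248]
contact_force: [0.7, 0.6, -0.9]
gripper_width: 0.508
```

```bash
python3 s.py
python3 - <<'E'
from pl import *
p,M=placing(*G1,.089)
for t in ((p[0],p[1],.26),(p[0],p[1],.16)):
    print(relM(t,M))
E
```

```text
28.2167 [0.5005 0.0077 0.258 ] q [-0.7428  0.3063  0.1835  2.0031  0.6894  1.276  -0.7509] F [ 0.7028  0.6385 -0.9223] M [0.8303 0.0919 0.0537] g 0.5075912273034077 euler [-0.118  0.986  0.114  0.698  0.164 -0.697 -0.706 -0.003 -0.708]
(array([ 0.6991,  0.1346, -0.7116]), array([ 0.0016, -0.001 ,  0.0026]))
(array([ 1.0521,  0.1361, -0.3574]), array([ 0.0016, -0.001 ,  0.0026]))
```

Call:
jog_arm --plan '[{"x": 0.13, "y": 0.03, "z": -0.14, "wx": 0, "wy": 0, "wz": 0.002}, {"x": 0.27, "y": 0.06, "z": -0.28, "wx": 0.001, "wy": 0, "wz": 0.002}, {"x": 0.4, "y": 0.09, "z": -0.42, "wx": 0.001, "wy": 0, "wz": 0.002}, {"x": 0.54, "y": 0.12, "z": -0.56, "wx": 0.001, "wy": 0, "wz": 0.002}, {"x": 0.7, "y": 0.134, "z": -0.7, "wx": 0.001, "wy": -0.001, "wz": 0.002}, {"x": 0.8, "y": 0.135, "z": -0.6, "wx": 0.001, "wy": -0.001, "wz": 0.002}, {"x": 0.9, "y": 0.135, "z": -0.5, "wx": 0.001, "wy": -0.001, "wz": 0.002}, {"x": 1, "y": 0.135, "z": -0.4, "wx": 0.001, "wy": -0.001, "wz": 0.002}, {"x": 1, "y": 0.135, "z": -0.4, "wx": 0.001, "wy": -0.001, "wz": 0.002}, {"x": 1, "y": 0.135, "z": -0.4, "wx": 0.001, "wy": -0.001, "wz": 0.002}, {"x": 1, "y": 0.135, "z": -0.4, "wx": 0.001, "wy": -0.001, "wz": 0.002}]'

```text
t: 29.13
eef_pos: [0.4948, 0.2072, 0.1743]
tool_rot: [0.292, 0.599, 0.702, -0.249]
contact_force: [-0.4, -0.8, 0.6]
gripper_width: 0.506
```

```bash
python3 s.py
python3 - <<'E'
from pl import *
p,M=placing(*G1,.089)
for t in ((p[0],p[1],p[2]+.03),p):
    print(relM(t,M))
np.set_printoptions(precision=1)
shot('wrist','w11.png')
E
```

```text
29.1333 [0.4948 0.2072 0.1743] q [-0.9239  0.5811  0.0888  1.7855  0.5485  1.3649 -0.9589] F [-0.4354 -0.8463  0.5521] M [0.7922 0.1786 0.065 ] g 0.5055703653299145 euler [-0.111  0.988  0.111  0.697  0.157 -0.7   -0.709 -0.    -0.706]
(array([ 0.247 , -0.0005,  0.2341]), array([0.0005, 0.0002, 0.0005]))
(array([ 0.3533, -0.0004,  0.3399]), array([0.0005, 0.0002, 0.0005]))
```

View pics/w11.png

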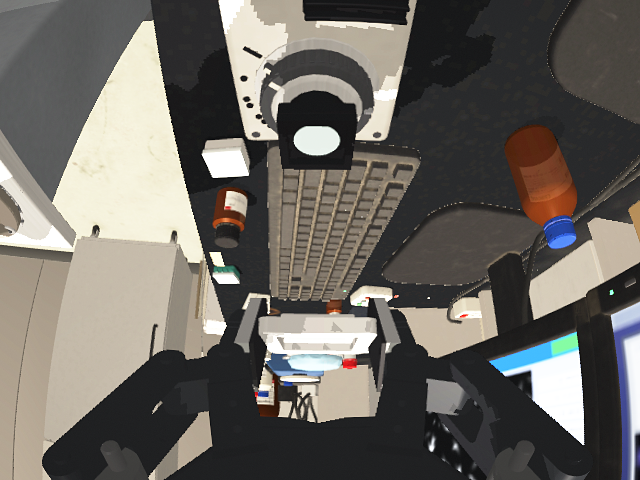

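Call:
jog_arm --plan '[{"x": 0.08, "y": 0, "z": 0.07, "wx": 0, "wy": 0, "wz": 0}, {"x": 0.16, "y": 0, "z": 0.145, "wx": 0, "wy": 0, "wz": 0}, {"x": 0.23, "y": 0, "z": 0.215, "wx": 0, "wy": 0, "wz": 0}, {"x": 0.29, "y": 0, "z": 0.277, "wx": 0, "wy": 0, "wz": 0}, {"x": 0.325, "y": 0, "z": 0.312, "wx": 0, "wy": 0, "wz": 0}, {"x": 0.325, "y": 0, "z": 0.312, "wx": 0, "wy": 0, "wz": 0}, {"x": 0.325, "y": 0, "z": 0.312, "wx": 0, "wy": 0, "wz": 0}, {"x": 0.325, "y": 0, "z": 0.312, "wx": 0, "wy": 0, "wz": 0}]'

```text
t: 29.85
eef_pos: [0.4956, 0.2098, 0.0861]
tool_rot: [0.292, 0.6, 0.702, -0.247]
contact_force: [0.1, 0.2, 1.0]
gripper_width: 0.505
```

```bash
python3 s.py
python3 - <<'E'
from pl import *
p,M=placing(*G1,.089)
print(p,relM(p,M))
E
```

```text
29.85 [0.4956 0.2098 0.0861] q [-0.9216  0.7101  0.084   1.8074  0.5611  1.2342 -1.0444] F [0.1021 0.231  0.9531] M [ 0.7782  0.1302 -0.0066] g 0.5047809021950527 euler [-0.109  0.988  0.113  0.699  0.157 -0.698 -0.707  0.003 -0.707]
[0.4944 0.2089 0.0762] (array([ 0.0323, -0.007 ,  0.0372]), array([ 0.0012, -0.0005, -0.0003]))
```

Call:
jog_arm --plan '[{"x": 0.002, "y": -0.007, "z": 0.007, "wx": 0.001, "wy": 0, "wz": 0}, {"x": 0.01, "y": -0.007, "z": 0.015, "wx": 0.001, "wy": 0, "wz": 0}, {"x": 0.016, "y": -0.007, "z": 0.021, "wx": 0.001, "wy": 0, "wz": 0}, {"x": 0.021, "y": -0.007, "z": 0.026, "wx": 0.001, "wy": 0, "wz": 0}, {"x": 0.026, "y": -0.007, "z": 0.031, "wx": 0.001, "wy": 0, "wz": 0}, {"x": 0.031, "y": -0.007, "z": 0.036, "wx": 0.001, "wy": 0, "wz": 0}, {"x": 0.031, "y": -0.007, "z": 0.036, "wx": 0.001, "wy": 0, "wz": 0}, {"x": 0.031, "y": -0.007, "z": 0.036, "wx": 0.001, "wy": 0, "wz": 0}]'

```text
t: 30.52
eef_pos: [0.4944, 0.2089, 0.0774]
tool_rot: [0.291, 0.601, 0.702, -0.249]
contact_force: [-1.4, 1.3, 6.6]
gripper_width: 0.501
```

```bash
python3 s.py
python3 - <<'E'
from pl import *
p,M=placing(*G1,.089)
print(p,relM(p,M))
E
```

```text
30.5167 [0.4944 0.2089 0.0774] q [-0.921   0.7235  0.0833  1.8095  0.5611  1.2237 -1.0526] F [-1.3715  1.3157  6.6036] M [ 0.0074  0.3177 -0.2743] g 0.501489798759808 euler [-0.109  0.988  0.11   0.698  0.154 -0.699 -0.708  0.001 -0.706]
[0.4944 0.2089 0.0762] (array([ 0.004, -0.   ,  0.004]), array([ 0.0002, -0.0001, -0.0003]))
```

Call:
jog_arm --hand 0.5 --plan '[{"x": 0.002, "y": 0, "z": 0.002, "wx": 0, "wy": 0, "wz": 0}, {"x": 0.002, "y": 0, "z": 0.002, "wx": 0, "wy": 0, "wz": 0}, {"x": 0, "y": 0, "z": 0, "wx": 0, "wy": 0, "wz": 0}, {"x": 0, "y": 0, "z": 0, "wx": 0, "wy": 0, "wz": 0}, {"x": 0, "y": 0, "z": 0, "wx": 0, "wy": 0, "wz": 0}, {"x": -0.05, "y": 0, "z": -0.05, "wx": 0, "wy": 0, "wz": 0}, {"x": -0.15, "y": 0, "z": -0.15, "wx": 0, "wy": 0, "wz": 0}, {"x": -0.25, "y": 0, "z": -0.25, "wx": 0, "wy": 0, "wz": 0}, {"x": -0.38, "y": 0, "z": -0.38, "wx": 0, "wy": 0, "wz": 0}, {"x": -0.5, "y": 0, "z": -0.5, "wx": 0, "wy": 0, "wz": 0}, {"x": -0.6, "y": 0, "z": -0.6, "wx": 0, "wy": 0, "wz": 0}, {"x": -0.6, "y": 0, "z": -0.6, "wx": 0, "wy": 0, "wz": 0}]'

```text
t: 31.52
eef_pos: [0.4962, 0.2101, 0.2535]
tool_rot: [0.292, 0.603, 0.701, -0.245]
contact_force: [1.0, -1.3, 0.1]
gripper_width: 0.749
```

```bash
python3 s.py
python3 - <<'E'
from look import *
np.set_printoptions(precision=4,suppress=True)
c=look('w12')
d=finder.place_of('wrist','filter')[:3];print(d)
shot('scene','s12.png');shot('top','t12.png')
for cam in('scene','top'):
    for k in('filter','dust_cap','lens_tissue_pad'):
        for d in finder.place_of(cam,k)[:3]:print(cam,k,round(d['confidence'],2),np.round(d['location']),onz(cam,d['location'],.089 if k=='filter' else .009))
M=tool(rackF(-.149),np.pi/4)
print(relM([.49,.0,.26],M))
E
```

```text
31.5167 [0.4962 0.2101 0.2535] q [-0.9305  0.4827  0.096   1.7323  0.5423  1.4868 -0.8883] F [ 0.9521 -1.3131  0.0972] M [0.7614 0.1162 0.0573] g 0.7485442591487262 euler [-0.103  0.988  0.114  0.703  0.153 -0.695 -0.704  0.009 -0.71 ]
[{'location': [315.8, 67.2], 'confidence': 0.97}, {'location': [254.3, 287.7], 'confidence': 0.71}]
scene filter 0.6 [249. 286.] [0.4916 0.2145 0.089 ]
scene dust_cap 0.89 [158. 326.] [0.544  0.4191 0.009 ]
scene lens_tissue_pad 0.88 [160. 326.] [0.5405 0.4133 0.009 ]
top filter 0.46 [455. 270.] [ 0.4498 -0.3608  0.089 ]
top dust_cap 0.57 [165. 231.] [0.5391 0.419  0.009 ]
top lens_tissue_pad 0.86 [166. 231.] [0.5388 0.4176 0.009 ]
(array([-0.7736, -0.1811,  0.6809]), array([-0.0001,  0.4965,  0.1074]))
```

Call:
jog_arm --plan '[{"x": -0.06, "y": -0.015, "z": 0.05, "wx": 0, "wy": 0.035, "wz": 0.008}, {"x": -0.13, "y": -0.03, "z": 0.11, "wx": 0, "wy": 0.07, "wz": 0.015}, {"x": -0.19, "y": -0.045, "z": 0.17, "wx": 0, "wy": 0.105, "wz": 0.023}, {"x": -0.26, "y": -0.06, "z": 0.23, "wx": 0, "wy": 0.14, "wz": 0.03}, {"x": -0.32, "y": -0.075, "z": 0.28, "wx": 0, "wy": 0.175, "wz": 0.038}, {"x": -0.39, "y": -0.09, "z": 0.34, "wx": 0, "wy": 0.21, "wz": 0.045}, {"x": -0.45, "y": -0.1, "z": 0.4, "wx": 0, "wy": 0.245, "wz": 0.053}, {"x": -0.52, "y": -0.12, "z": 0.45, "wx": 0, "wy": 0.28, "wz": 0.06}, {"x": -0.58, "y": -0.13, "z": 0.51, "wx": 0, "wy": 0.315, "wz": 0.068}, {"x": -0.65, "y": -0.15, "z": 0.57, "wx": 0, "wy": 0.35, "wz": 0.075}, {"x": -0.71, "y": -0.165, "z": 0.62, "wx": 0, "wy": 0.385, "wz": 0.083}, {"x": -0.77, "y": -0.18, "z": 0.68, "wx": 0, "wy": 0.42, "wz": 0.09}]'

```text
t: 33.02
eef_pos: [0.4908, -0.0006, 0.2612]
tool_rot: [-0.168, 0.713, 0.646, 0.214]
contact_force: [-0.3, 1.8, -1.6]
gripper_width: 0.751
```

Run:
```python
from look import *
np.set_printoptions(precision=4,suppress=True)
c=json.load(open('w12.json'));print(onz('wrist',[315.8,67.2],.089,c))
M=tool(rackF(-.149),np.pi/4)
P=np.array([.4568,-.3685,.044])+.019*M[:,2]
print(st()[1],relM([.475,-.18,.25],M),relM(P+[0,0,.12],M))
```

```text
[0.4965 0.2151 0.089 ]
[ 0.4908 -0.0006  0.2612] (array([-0.7971,  0.0158, -0.4226]), array([0.0009, 0.0747, 0.0174])) (array([-1.807 ,  0.0115, -0.4584]), array([0.0009, 0.0747, 0.0174]))
```

Call:
jog_arm --plan '[{"x": -0.15, "y": 0, "z": -0.08, "wx": 0, "wy": 0.025, "wz": 0.006}, {"x": -0.3, "y": 0.005, "z": -0.16, "wx": 0, "wy": 0.05, "wz": 0.012}, {"x": -0.45, "y": 0.01, "z": -0.24, "wx": 0, "wy": 0.0747, "wz": 0.017}, {"x": -0.6, "y": 0.01, "z": -0.32, "wx": 0, "wy": 0.0747, "wz": 0.017}, {"x": -0.75, "y": 0.01, "z": -0.4, "wx": 0, "wy": 0.0747, "wz": 0.017}, {"x": -0.9, "y": 0.01, "z": -0.44, "wx": 0, "wy": 0.0747, "wz": 0.017}, {"x": -1, "y": 0.01, "z": -0.46, "wx": 0, "wy": 0.0747, "wz": 0.017}, {"x": -1, "y": 0.01, "z": -0.46, "wx": 0, "wy": 0.0747, "wz": 0.017}]'

```text
t: 33.68
eef_pos: [0.4689, -0.2228, 0.2328]
tool_rot: [-0.248, 0.702, 0.601, 0.29]
contact_force: [-0.8, 0.1, -0.4]
gripper_width: 0.749
```

Run:
```python
from look import *
M=tool(rackF(-.149),np.pi/4)
P=np.array([.4568,-.3685,.044])+.019*M[:,2]
print(st()[1],relM(P+[0,0,.1],M))
```

```text
[ 0.46886443 -0.22277701  0.23283851] (array([-0.83  ,  0.0528, -0.1043]), array([ 0.0014,  0.0008, -0.0015]))
```

Call:
jog_arm --plan '[{"x": -0.15, "y": 0.01, "z": -0.1, "wx": 0.001, "wy": 0.001, "wz": -0.001}, {"x": -0.3, "y": 0.02, "z": -0.1, "wx": 0.001, "wy": 0.001, "wz": -0.001}, {"x": -0.45, "y": 0.03, "z": -0.1, "wx": 0.001, "wy": 0.001, "wz": -0.001}, {"x": -0.6, "y": 0.04, "z": -0.1, "wx": 0.001, "wy": 0.001, "wz": -0.001}, {"x": -0.75, "y": 0.05, "z": -0.1, "wx": 0.001, "wy": 0.001, "wz": -0.001}, {"x": -0.83, "y": 0.053, "z": -0.104, "wx": 0.001, "wy": 0.001, "wz": -0.001}, {"x": -0.83, "y": 0.053, "z": -0.104, "wx": 0.001, "wy": 0.001, "wz": -0.001}, {"x": -0.83, "y": 0.053, "z": -0.104, "wx": 0.001, "wy": 0.001, "wz": -0.001}, {"x": -0.83, "y": 0.053, "z": -0.104, "wx": 0.001, "wy": 0.001, "wz": -0.001}]'

```text
t: 34.43
eef_pos: [0.4595, -0.3541, 0.1313]
tool_rot: [-0.25, 0.7, 0.602, 0.291]
contact_force: [0.9, -0.3, -0.5]
gripper_width: 0.748
```

Run:
```python
from look import *
np.set_printoptions(precision=4,suppress=True)
M=tool(rackF(-.149),np.pi/4)
P=np.array([.4568,-.3685,.044])+.019*M[:,2]
print(st()[1],relM(P,M))
c=look('w13')
for k in('filter','filter_rack'):
    for d in finder.place_of('wrist',k)[:2]:print(k,d,onz('wrist',d['location'],.038 if k=='filter' else 0,c))
print(finder.find_in('wrist','filter')[:2])
u=np.array([np.cos(-.149),np.sin(-.149)]);w=np.array([-u[1],u[0]])
print([proj('wrist',[*(np.array([.4568,-.3685])+u*x+w*y),.06],c) for x in(-.022,.022) for y in(.003,-.003)])
```

```text
[ 0.4595 -0.3541  0.1313] (array([-0.3609, -0.0028,  0.3513]), array([ 0.0003, -0.0004, -0.0001]))
filter_rack {'location': [316.7, 376.8], 'confidence': 0.9} [ 0.4574 -0.3681  0.    ]
[{'bbox': [279.9, 360.5, 74.1, 19.1], 'confidence': 0.9}]
[array([280.0034, 362.8585]), array([279.7773, 372.4027]), array([351.7346, 362.9064]), array([351.9487, 372.4537])]
```

Call:
jog_arm --plan '[{"x": -0.1, "y": -0.003, "z": 0.09, "wx": 0, "wy": 0, "wz": 0}, {"x": -0.18, "y": -0.003, "z": 0.17, "wx": 0, "wy": 0, "wz": 0}, {"x": -0.24, "y": -0.003, "z": 0.23, "wx": 0, "wy": 0, "wz": 0}, {"x": -0.29, "y": -0.003, "z": 0.28, "wx": 0, "wy": 0, "wz": 0}, {"x": -0.33, "y": -0.003, "z": 0.32, "wx": 0, "wy": 0, "wz": 0}, {"x": -0.36, "y": -0.003, "z": 0.35, "wx": 0, "wy": 0, "wz": 0}, {"x": -0.36, "y": -0.003, "z": 0.35, "wx": 0, "wy": 0, "wz": 0}, {"x": -0.36, "y": -0.003, "z": 0.35, "wx": 0, "wy": 0, "wz": 0}, {"x": -0.36, "y": -0.003, "z": 0.35, "wx": 0, "wy": 0, "wz": 0}]'

```text
t: 35.38
eef_pos: [0.4591, -0.3562, 0.032]
tool_rot: [-0.249, 0.7, 0.603, 0.291]
contact_force: [-0.1, 0.8, -0.8]
gripper_width: 0.751
```

Call:
jog_arm --hand -1 --grip_force 35 --plan '[{"x": 0, "y": 0, "z": 0, "wx": 0, "wy": 0, "wz": 0}, {"x": 0, "y": 0, "z": 0, "wx": 0, "wy": 0, "wz": 0}, {"x": 0, "y": 0, "z": 0, "wx": 0, "wy": 0, "wz": 0}, {"x": 0, "y": 0, "z": 0, "wx": 0, "wy": 0, "wz": 0}, {"x": 0, "y": 0, "z": 0, "wx": 0, "wy": 0, "wz": 0}, {"x": 0, "y": 0, "z": 0, "wx": 0, "wy": 0, "wz": 0}, {"x": 0, "y": 0, "z": 0, "wx": 0, "wy": 0, "wz": 0}, {"x": 0, "y": 0, "z": 0, "wx": 0, "wy": 0, "wz": 0}]'

```text
t: 36.05
eef_pos: [0.4595, -0.3568, 0.033]
tool_rot: [-0.248, 0.7, 0.603, 0.291]
contact_force: [-0.4, -1.3, 6.3]
gripper_width: 0.503
```

```bash
python3 s.py
```

```text
36.05 [ 0.4595 -0.3568  0.033 ] q [ 0.6116  0.9296  0.381   1.5867 -0.8269  1.4423  1.2451] F [-0.3828 -1.2881  6.2981] M [-0.1238  0.0403 -0.0279] g 0.5028345709131247 euler [ 0.103  0.989  0.108  0.7   -0.15   0.698  0.707  0.004 -0.708]
```

Call:
jog_arm --plan '[{"x": 0.03, "y": 0, "z": -0.03, "wx": 0, "wy": 0, "wz": 0}, {"x": 0.07, "y": 0, "z": -0.07, "wx": 0, "wy": 0, "wz": 0}, {"x": 0.12, "y": 0, "z": -0.12, "wx": 0, "wy": 0, "wz": 0}, {"x": 0.18, "y": 0, "z": -0.18, "wx": 0, "wy": 0, "wz": 0}, {"x": 0.26, "y": 0, "z": -0.26, "wx": 0, "wy": 0, "wz": 0}, {"x": 0.36, "y": 0, "z": -0.36, "wx": 0, "wy": 0, "wz": 0}, {"x": 0.48, "y": 0, "z": -0.48, "wx": 0, "wy": 0, "wz": 0}, {"x": 0.6, "y": 0, "z": -0.6, "wx": 0, "wy": 0, "wz": 0}, {"x": 0.7, "y": 0, "z": -0.7, "wx": 0, "wy": 0, "wz": 0}, {"x": 0.7, "y": 0, "z": -0.7, "wx": 0, "wy": 0, "wz": 0}, {"x": 0.7, "y": 0, "z": -0.7, "wx": 0, "wy": 0, "wz": 0}]'

```text
t: 36.97
eef_pos: [0.4591, -0.3573, 0.2342]
tool_rot: [-0.246, 0.7, 0.604, 0.291]
contact_force: [-0.6, -0.1, -1.3]
gripper_width: 0.506
```

```bash
cat >> pl.py <<'E'
G2=([.4595,-.3568,.033],[.103,.989,.108,.700,-.150,.698,.707,.004,-.708],np.array([.4568,-.3685,.038]))
E
python3 - <<'E'
from pl import *
p,M=placing(*G2,.095);print(p,placing(*G1,.095)[0])
print(relM((.5,-.16,.265),M))
E
```

```text
[0.4943 0.2096 0.083 ] [0.4944 0.2089 0.0822]
(array([0.8226, 0.0559, 0.5994]), array([ 0.0021, -0.4943, -0.108 ]))
```

Call:
jog_arm --plan '[{"x": 0.07, "y": 0.005, "z": 0.05, "wx": 0, "wy": -0.035, "wz": -0.008}, {"x": 0.14, "y": 0.01, "z": 0.1, "wx": 0, "wy": -0.07, "wz": -0.015}, {"x": 0.21, "y": 0.015, "z": 0.15, "wx": 0, "wy": -0.105, "wz": -0.023}, {"x": 0.28, "y": 0.02, "z": 0.2, "wx": 0, "wy": -0.14, "wz": -0.03}, {"x": 0.35, "y": 0.025, "z": 0.25, "wx": 0, "wy": -0.175, "wz": -0.038}, {"x": 0.42, "y": 0.03, "z": 0.3, "wx": 0, "wy": -0.21, "wz": -0.045}, {"x": 0.49, "y": 0.035, "z": 0.35, "wx": 0, "wy": -0.245, "wz": -0.053}, {"x": 0.56, "y": 0.04, "z": 0.4, "wx": 0, "wy": -0.28, "wz": -0.06}, {"x": 0.63, "y": 0.045, "z": 0.45, "wx": 0, "wy": -0.315, "wz": -0.068}, {"x": 0.7, "y": 0.05, "z": 0.5, "wx": 0, "wy": -0.35, "wz": -0.075}, {"x": 0.77, "y": 0.055, "z": 0.55, "wx": 0, "wy": -0.385, "wz": -0.083}, {"x": 0.82, "y": 0.055, "z": 0.6, "wx": 0.002, "wy": -0.42, "wz": -0.09}]'

```text
t: 37.97
eef_pos: [0.5005, -0.1584, 0.2657]
tool_rot: [0.217, 0.643, 0.715, -0.17]
contact_force: [-0.9, -0.1, -1.8]
gripper_width: 0.507
```

Run:
```python
from pl import *
p,M=placing(*G2,.095)
print(st()[1],relM((.5,.04,.265),M),relM((p[0],p[1],.25),M))
```

```text
[ 0.5005 -0.1584  0.2657] (array([ 0.8407,  0.1112, -0.5143]), array([ 0.0007, -0.0729, -0.0171])) (array([ 1.5995,  0.1774, -0.8951]), array([ 0.0007, -0.0729, -0.0171]))
```

Call:
jog_arm --plan '[{"x": 0.15, "y": 0.02, "z": -0.1, "wx": 0, "wy": -0.025, "wz": -0.005}, {"x": 0.3, "y": 0.04, "z": -0.19, "wx": 0, "wy": -0.05, "wz": -0.01}, {"x": 0.45, "y": 0.06, "z": -0.28, "wx": 0, "wy": -0.073, "wz": -0.017}, {"x": 0.6, "y": 0.08, "z": -0.37, "wx": 0, "wy": -0.073, "wz": -0.017}, {"x": 0.75, "y": 0.1, "z": -0.46, "wx": 0, "wy": -0.073, "wz": -0.017}, {"x": 0.9, "y": 0.115, "z": -0.55, "wx": 0, "wy": -0.073, "wz": -0.017}, {"x": 0.9, "y": 0.115, "z": -0.55, "wx": 0, "wy": -0.073, "wz": -0.017}, {"x": 0.9, "y": 0.115, "z": -0.55, "wx": 0, "wy": -0.073, "wz": -0.017}]'

```text
t: 38.63
eef_pos: [0.499, 0.0562, 0.264]
tool_rot: [0.293, 0.598, 0.703, -0.248]
contact_force: [0.6, -1.5, -0.5]
gripper_width: 0.504
```

Run:
```python
from pl import *
p,M=placing(*G2,.095)
print(st()[1],relM((p[0],p[1],.25),M),relM((p[0],p[1],.15),M))
```

```text
[0.499  0.0562 0.264 ] (array([ 0.5866,  0.1001, -0.4892]), array([0.0014, 0.0003, 0.0012])) (array([ 0.9407,  0.0993, -0.1362]), array([0.0014, 0.0003, 0.0012]))
```

Call:
jog_arm --plan '[{"x": 0.15, "y": 0.025, "z": -0.12, "wx": 0.001, "wy": 0, "wz": 0.001}, {"x": 0.3, "y": 0.05, "z": -0.25, "wx": 0.001, "wy": 0, "wz": 0.001}, {"x": 0.45, "y": 0.075, "z": -0.37, "wx": 0.001, "wy": 0, "wz": 0.001}, {"x": 0.586, "y": 0.1, "z": -0.489, "wx": 0.001, "wy": 0, "wz": 0.001}, {"x": 0.67, "y": 0.1, "z": -0.405, "wx": 0.001, "wy": 0, "wz": 0.001}, {"x": 0.76, "y": 0.1, "z": -0.316, "wx": 0.001, "wy": 0, "wz": 0.001}, {"x": 0.85, "y": 0.1, "z": -0.226, "wx": 0.001, "wy": 0, "wz": 0.001}, {"x": 0.94, "y": 0.1, "z": -0.136, "wx": 0.001, "wy": 0, "wz": 0.001}, {"x": 1, "y": 0.1, "z": -0.076, "wx": 0.001, "wy": 0, "wz": 0.001}, {"x": 1, "y": 0.1, "z": -0.076, "wx": 0.001, "wy": 0, "wz": 0.001}, {"x": 1, "y": 0.1, "z": -0.076, "wx": 0.001, "wy": 0, "wz": 0.001}]'

```text
t: 39.55
eef_pos: [0.4943, 0.2075, 0.1331]
tool_rot: [0.292, 0.6, 0.701, -0.25]
contact_force: [0.9, 0.8, 0.3]
gripper_width: 0.502
```

Run:
```python
from look import *
from pl import *
p,M=placing(*G2,.095)
print(p,st()[1],relM(p+[0,0,.009],M),relM(p,M))
c=look('w14')
for d in finder.place_of('wrist','filter')[:2]:print(d,onz('wrist',d['location'],.089,c))
print(finder.find_in('wrist','filter')[:2])
print([proj('wrist',[*(AX+R.from_euler('z',.152).as_matrix()[:2,:2]@[x,y]),.092],c) for x in(-.022,.022) for y in(.022,-.022)])
```

```text
[0.4943 0.2096 0.083 ] [0.4943 0.2075 0.1331] (array([0.1529, 0.0016, 0.1375]), array([-0.0004,  0.0011,  0.0002])) (array([0.1849, 0.0016, 0.1692]), array([-0.0004,  0.0011,  0.0002]))
{'location': [319.9, 220.3], 'confidence': 0.8} [0.495  0.2136 0.089 ]
{'location': [319.0, 339.0], 'confidence': 0.57} [ 0.5402 -0.0672  0.089 ]
[{'bbox': [258.3, 315.2, 121.0, 37.0], 'confidence': 0.79}, {'bbox': [268.9, 189.5, 101.8, 55.3], 'confidence': 0.62}]
[array([264.4509, 199.3679]), array([274.6019, 245.0615]), array([369.79, 199.6 ]), array([358.9654, 245.2112])]
```

Call:
jog_arm --plan '[{"x": 0.06, "y": 0.003, "z": 0.05, "wx": 0, "wy": 0.001, "wz": 0}, {"x": 0.11, "y": 0.003, "z": 0.095, "wx": 0, "wy": 0.001, "wz": 0}, {"x": 0.14, "y": 0.003, "z": 0.125, "wx": 0, "wy": 0.001, "wz": 0}, {"x": 0.153, "y": 0.003, "z": 0.138, "wx": 0, "wy": 0.001, "wz": 0}, {"x": 0.153, "y": 0.003, "z": 0.138, "wx": 0, "wy": 0.001, "wz": 0}, {"x": 0.153, "y": 0.003, "z": 0.138, "wx": 0, "wy": 0.001, "wz": 0}, {"x": 0.153, "y": 0.003, "z": 0.138, "wx": 0, "wy": 0.001, "wz": 0}]'

```text
t: 40.28
eef_pos: [0.4946, 0.2111, 0.0946]
tool_rot: [0.292, 0.601, 0.702, -0.249]
contact_force: [-6.7, 3.2, 15.5]
gripper_width: 0.502
```

```bash
python3 s.py
python3 - <<'E'
from pl import *
p,M=placing(*G2,.095)
print(p,relM(p,M))
E
```

```text
40.2833 [0.4946 0.2111 0.0946] q [-1.0418  0.713   0.248   1.8125  0.4716  1.1968 -0.9591] F [-6.6845  3.2297 15.5257] M [-1.2537  1.1706 -0.9824] g 0.5020835754940749 euler [-0.108  0.988  0.111  0.698  0.155 -0.699 -0.708  0.001 -0.706]
[0.4943 0.2096 0.083 ] (array([ 0.0357, -0.0031,  0.0463]), array([-0.0001,  0.0001, -0.0002]))
```

Call:
jog_arm --plan '[{"x": -0.02, "y": 0, "z": -0.02, "wx": 0, "wy": 0, "wz": 0}, {"x": -0.06, "y": 0, "z": -0.06, "wx": 0, "wy": 0, "wz": 0}, {"x": -0.1, "y": 0, "z": -0.1, "wx": 0, "wy": 0, "wz": 0}, {"x": -0.1, "y": 0, "z": -0.1, "wx": 0, "wy": 0, "wz": 0}, {"x": -0.1, "y": 0, "z": -0.1, "wx": 0, "wy": 0, "wz": 0}]'

```text
t: 40.7
eef_pos: [0.495, 0.2114, 0.1235]
tool_rot: [0.292, 0.601, 0.702, -0.248]
contact_force: [0.5, 0.1, -1.3]
gripper_width: 0.505
```

```bash
python3 s.py
python3 - <<'E'
from look import *
c=look('w15'); c0=json.load(open('w14.json'))
for nm in('w14','w15'):
    g=cv2.cvtColor(cv2.imread('pics/'+nm+'.png'),6); 
    cc=json.load(open(nm+'.json')); print(nm,[np.round(proj('wrist',[.4935+x*np.cos(.152)-y*np.sin(.152),.2145+x*np.sin(.152)+y*np.cos(.152),z],cc)) .tolist() for x,y,z in((-.022,.022,.092),(.022,.022,.092),(-.022,.022,.086),(.022,.022,.086),(-.022,-.022,.092),(.022,-.022,.092))])
    for r in range(185,262,6): print(r,g[r,252:384:4].tolist())
print(finder.find_in('wrist','filter')[:2])
E
```

```text
40.7 [0.495  0.2114 0.1235] q [-1.046   0.6689  0.2539  1.8064  0.4717  1.2389 -0.9358] F [ 0.5479  0.1477 -1.2651] M [0.7791 0.1389 0.014 ] g 0.5051228804357867 euler [-0.107  0.988  0.111  0.699  0.154 -0.698 -0.707  0.003 -0.707]
w14 [[264.0, 199.0], [370.0, 200.0], [265.0, 188.0], [369.0, 188.0], [275.0, 245.0], [359.0, 245.0]]
185 [255, 255, 255, 255, 255, 16, 18, 20, 22, 22, 23, 25, 25, 25, 27, 25, 27, 26, 26, 25, 25, 24, 24, 23, 21, 20, 19, 17, 212, 255, 255, 255, 255]
191 [43, 43, 42, 49, 166, 182, 182, 180, 181, 182, 182, 184, 184, 183, 183, 184, 184, 183, 183, 184, 184, 183, 185, 184, 186, 185, 185, 185, 185, 158, 47, 44, 47]
197 [35, 42, 42, 53, 180, 184, 181, 181, 181, 182, 182, 183, 182, 183, 183, 183, 182, 183, 183, 183, 182, 183, 183, 186, 185, 184, 185, 185, 185, 175, 129, 129, 125]
203 [43, 42, 43, 130, 174, 169, 172, 171, 169, 171, 171, 171, 170, 171, 171, 171, 170, 172, 173, 172, 173, 172, 172, 170, 255, 255, 255, 255, 255, 255, 176, 82, 55]
209 [42, 42, 43, 39, 149, 172, 173, 172, 165, 172, 255, 255, 255, 255, 255, 255, 255, 255, 255, 255, 255, 255, 255, 255, 170,
[... 2824 characters left out ...]
 94, 170, 173, 172, 158, 172, 219, 237, 237, 237, 236, 241, 247, 244, 244, 236, 237, 237, 236, 254, 169, 159, 169, 172, 171, 70, 90, 105, 105, 99]
245 [24, 43, 42, 85, 171, 171, 171, 169, 173, 166, 253, 253, 253, 253, 253, 253, 253, 253, 253, 253, 254, 253, 240, 173, 162, 168, 172, 171, 90, 122, 126, 119, 134]
251 [43, 43, 44, 104, 121, 230, 233, 177, 189, 241, 231, 210, 210, 209, 221, 234, 230, 231, 211, 211, 167, 221, 245, 244, 171, 171, 171, 151, 111, 113, 110, 133, 125]
257 [44, 43, 43, 37, 120, 255, 238, 232, 163, 179, 181, 182, 182, 182, 182, 183, 182, 183, 182, 182, 182, 184, 184, 182, 168, 172, 169, 53, 81, 86, 121, 127, 54]
[{'bbox': [265.4, 209.6, 100.2, 54.6], 'confidence': 0.84}]
```

Run:
```python
from look import *
from pl import *
c=json.load(open('w15.json'))
p,M=placing(*G2,.095); dz=st()[1]-p; print('dp',dz)
Fm=placeF(.152); ctr=np.r_[AX,.095]+dz
for nm,x,y,z in(('near-bot-',-.003,-.022,.022),('near-bot+',-.003,.022,.022),('far-bot-',-.003,-.022,-.022),('far-bot+',-.003,.022,-.022),('near-top-',.003,-.022,.022),('near-top+',.003,.022,.022),('spig n-',-.0066,-.0134,.0134),('spig n+',-.0066,.0134,.0134),('spig f-',-.0066,-.0134,-.0134),('spig f+',-.0066,.0134,-.0134)):
    # filter z axis direction: x cross y
    for s in(1,): print(nm,np.round(proj('wrist',ctr+Fm@[x,y,z*s],c)).tolist())
print(Fm)
g=cv2.cvtColor(cv2.imread('pics/w15.png'),6)
for r in range(300,372,4): print(r,g[r,240:396:4].tolist())
```

```text
dp [0.0002 0.0016 0.0397]
near-bot- [255.0, 316.0]
near-bot+ [374.0, 316.0]
far-bot- [269.0, 340.0]
far-bot+ [361.0, 340.0]
near-top- [254.0, 332.0]
near-top+ [375.0, 332.0]
spig n- [280.0, 314.0]
spig n+ [349.0, 313.0]
spig f- [286.0, 329.0]
spig f+ [344.0, 329.0]
[[ 0.      0.9885 -0.1514]
 [ 0.      0.1514  0.9885]
 [ 1.      0.      0.    ]]
300 [44, 42, 51, 133, 132, 119, 28, 92, 120, 142, 92, 98, 75, 88, 127, 128, 159, 92, 95, 92, 77, 116, 114, 108, 74, 128, 124, 142, 56, 102, 101, 116, 32, 26, 133, 134, 136, 47, 70]
304 [38, 42, 137, 133, 131, 59, 28, 129, 119, 138, 119, 119, 94, 82, 129, 125, 138, 79, 88, 114, 72, 114, 104, 83, 126, 126, 124, 116, 77, 104, 91, 37, 29, 29, 134, 132, 133, 71, 74]
308 [43, 39, 133, 132, 134, 25, 28, 174, 119, 144, 122, 127, 114, 100, 128, 127, 102, 127, 125, 132, 117, 121, 134, 70, 125, 122, 142, 64, 121, 117, 37, 43, 26, 29, 75, 133, 133, 117, 78]
312 [34, 75, 131, 131, 138, 28, 25, 40, 122, 140, 117, 178, 178, 170, 167, 162, 168, 164, 165, 158, 160, 157, 164, 160, 160, 162, 159, 134, 130, 99, 42, 42, 26, 26, 30, 133, 132, 135, 32]
316 [34, 137
[... 1969 characters left out ...]
 251, 253, 220, 228, 228, 228, 227, 224, 223, 219, 215, 209, 202, 190, 180, 171, 61, 64, 164, 172, 180, 158, 170, 35, 36, 55, 114, 33, 32]
360 [33, 33, 32, 35, 26, 27, 58, 173, 255, 255, 255, 255, 72, 230, 230, 230, 228, 225, 225, 221, 217, 212, 207, 192, 182, 173, 84, 111, 210, 204, 204, 201, 204, 31, 36, 81, 97, 34, 33]
364 [33, 33, 32, 35, 27, 26, 176, 173, 248, 255, 255, 255, 221, 231, 231, 230, 229, 227, 227, 224, 219, 216, 208, 193, 184, 173, 218, 212, 210, 207, 205, 205, 207, 26, 35, 99, 72, 33, 34]
368 [33, 34, 30, 36, 26, 27, 186, 172, 218, 223, 228, 225, 211, 232, 232, 230, 229, 228, 227, 225, 220, 217, 211, 196, 185, 175, 224, 221, 212, 198, 199, 203, 210, 92, 35, 112, 48, 33, 34]
```

Run:
```python
from pl import *
p,M=placing(*G2,.095)
print(relM([p[0],p[1],.0965],M))
```

```text
(array([ 0.0874, -0.0024,  0.0979]), array([-0.0001, -0.    , -0.0002]))
```

Call:
jog_arm --plan '[{"x": 0.03, "y": -0.002, "z": 0.04, "wx": 0, "wy": 0, "wz": 0}, {"x": 0.06, "y": -0.002, "z": 0.07, "wx": 0, "wy": 0, "wz": 0}, {"x": 0.087, "y": -0.002, "z": 0.098, "wx": 0, "wy": 0, "wz": 0}, {"x": 0.087, "y": -0.002, "z": 0.098, "wx": 0, "wy": 0, "wz": 0}, {"x": 0.087, "y": -0.002, "z": 0.098, "wx": 0, "wy": 0, "wz": 0}, {"x": 0.087, "y": -0.002, "z": 0.098, "wx": 0, "wy": 0, "wz": 0}, {"x": 0.087, "y": -0.002, "z": 0.098, "wx": 0, "wy": 0, "wz": 0}]'

```text
t: 41.38
eef_pos: [0.4944, 0.2095, 0.0966]
tool_rot: [0.291, 0.601, 0.702, -0.248]
contact_force: [-0.3, 1.4, -0.8]
gripper_width: 0.505
```

```bash
python3 s.py
python3 - <<'E'
from pl import *
p,M=placing(*G2,.095)
print(relM([p[0],p[1],.0955],M))
E
```

```text
41.3833 [0.4944 0.2095 0.0966] q [-1.0416  0.7085  0.2495  1.8155  0.4721  1.1972 -0.9573] F [-0.2903  1.4483 -0.8032] M [0.8921 0.0858 0.064 ] g 0.5045743942708654 euler [-0.108  0.988  0.11   0.698  0.154 -0.699 -0.708  0.002 -0.707]
(array([ 0.004 , -0.0008,  0.0038]), array([-0.0001, -0.    , -0.0003]))
```

Call:
jog_arm --plan '[{"x": 0.004, "y": 0, "z": 0.004, "wx": 0, "wy": 0, "wz": 0}, {"x": 0.008, "y": 0, "z": 0.008, "wx": 0, "wy": 0, "wz": 0}, {"x": 0.011, "y": 0, "z": 0.011, "wx": 0, "wy": 0, "wz": 0}, {"x": 0.014, "y": 0, "z": 0.014, "wx": 0, "wy": 0, "wz": 0}, {"x": 0.014, "y": 0, "z": 0.014, "wx": 0, "wy": 0, "wz": 0}]'

```text
t: 41.8
eef_pos: [0.4945, 0.2096, 0.0932]
tool_rot: [0.292, 0.601, 0.702, -0.249]
contact_force: [-1.7, 0.6, 2.9]
gripper_width: 0.505
```

```bash
python3 s.py
```

```text
41.8 [0.4945 0.2096 0.0932] q [-1.0412  0.7142  0.2488  1.8156  0.4724  1.1925 -0.9605] F [-1.7387  0.5737  2.8774] M [ 0.2727  0.2037 -0.165 ] g 0.5053936969519136 euler [-0.108  0.988  0.111  0.698  0.154 -0.699 -0.708  0.002 -0.706]
```

Call:
jog_arm --plan '[{"x": -0.006, "y": 0, "z": -0.006, "wx": 0, "wy": 0, "wz": 0}, {"x": -0.006, "y": -0.004, "z": -0.006, "wx": 0, "wy": 0, "wz": 0}, {"x": -0.006, "y": -0.004, "z": -0.006, "wx": 0, "wy": 0, "wz": 0}, {"x": 0, "y": -0.004, "z": 0, "wx": 0, "wy": 0, "wz": 0}, {"x": 0.005, "y": -0.004, "z": 0.005, "wx": 0, "wy": 0, "wz": 0}, {"x": 0.009, "y": -0.004, "z": 0.009, "wx": 0, "wy": 0, "wz": 0}, {"x": 0.012, "y": -0.004, "z": 0.012, "wx": 0, "wy": 0, "wz": 0}, {"x": 0.012, "y": -0.004, "z": 0.012, "wx": 0, "wy": 0, "wz": 0}]'

```text
t: 42.47
eef_pos: [0.4938, 0.2095, 0.0908]
tool_rot: [0.292, 0.601, 0.701, -0.249]
contact_force: [-2.9, 1.5, 9.0]
gripper_width: 0.508
```

```bash
python3 s.py
```

```text
42.4667 [0.4938 0.2095 0.0908] q [-1.0421  0.7179  0.2484  1.817   0.4727  1.1897 -0.9643] F [-2.9111  1.4943  9.0459] M [-0.3428  0.3881 -0.3292] g 0.5081816933396458 euler [-0.107  0.988  0.111  0.697  0.154 -0.7   -0.709  0.002 -0.705]
```

Call:
jog_arm --plan '[{"x": -0.006, "y": 0, "z": -0.006, "wx": 0, "wy": 0, "wz": 0}, {"x": -0.006, "y": -0.004, "z": -0.006, "wx": 0, "wy": 0, "wz": 0}, {"x": -0.006, "y": -0.004, "z": -0.006, "wx": 0, "wy": 0, "wz": 0}, {"x": 0, "y": -0.004, "z": 0, "wx": 0, "wy": 0, "wz": 0}, {"x": 0.005, "y": -0.004, "z": 0.005, "wx": 0, "wy": 0, "wz": 0}, {"x": 0.009, "y": -0.004, "z": 0.009, "wx": 0, "wy": 0, "wz": 0}, {"x": 0.012, "y": -0.004, "z": 0.012, "wx": 0, "wy": 0, "wz": 0}, {"x": 0.012, "y": -0.004, "z": 0.012, "wx": 0, "wy": 0, "wz": 0}]'

```text
t: 43.13
eef_pos: [0.493, 0.2094, 0.0888]
tool_rot: [0.293, 0.601, 0.701, -0.25]
contact_force: [-3.2, 2.4, 13.5]
gripper_width: 0.508
```

```bash
python3 s.py
```

```text
43.1333 [0.493  0.2094 0.0888] q [-1.0432  0.7215  0.2482  1.8182  0.473   1.1879 -0.9679] F [-3.1975  2.4246 13.5025] M [-0.7363  0.3964 -0.4923] g 0.5077151263099553 euler [-0.107  0.988  0.111  0.696  0.154 -0.702 -0.71   0.002 -0.704]
```

Call:
jog_arm --hand 0.2 --plan '[{"x": -0.002, "y": 0, "z": -0.002, "wx": 0, "wy": 0, "wz": 0}, {"x": -0.002, "y": 0, "z": -0.002, "wx": 0, "wy": 0, "wz": 0}, {"x": -0.002, "y": 0, "z": -0.002, "wx": 0, "wy": 0, "wz": 0}, {"x": -0.002, "y": 0, "z": -0.002, "wx": 0, "wy": 0, "wz": 0}, {"x": -0.002, "y": 0, "z": -0.002, "wx": 0, "wy": 0, "wz": 0}]'

```text
t: 43.55
eef_pos: [0.4929, 0.2092, 0.0891]
tool_rot: [0.293, 0.601, 0.701, -0.25]
contact_force: [-0.2, -0.8, -1.0]
gripper_width: 0.598
```

```bash
python3 s.py
python3 - <<'E'
from look import *
c=look('w16'); print(finder.find_in('wrist','filter')[:2],finder.place_of('wrist','filter')[:2])
g=cv2.cvtColor(cv2.imread('pics/w16.png'),6)
T=R.from_euler('z',.152).as_matrix()[:2,:2]
for z in(.086,.092,.098,.0956,.1016): print(z,[np.round(proj('wrist',[*(np.array([.4935,.2145])+T@[x,y]),z],c)).tolist() for x,y in((-.022,.022),(.022,.022),(-.022,-.022),(.022,-.022))])
for r in range(262,360,3): print(r,g[r,240:396:6].tolist())
E
```

```text
43.55 [0.4929 0.2092 0.0891] q [-1.0436  0.721   0.2488  1.8183  0.4726  1.1883 -0.9672] F [-0.1509 -0.7536 -1.0299] M [0.7354 0.1437 0.0125] g 0.5981473679870086 euler [-0.107  0.988  0.11   0.695  0.154 -0.702 -0.711  0.002 -0.704]
[{'bbox': [260.9, 301.3, 119.0, 41.2], 'confidence': 0.85}, {'bbox': [142.3, 0.0, 359.6, 289.6], 'confidence': 0.29}] [{'location': [319.7, 323.9], 'confidence': 0.95}, {'location': [317.2, 309.2], 'confidence': 0.89}]
0.086 [[261.0, 288.0], [378.0, 287.0], [274.0, 317.0], [364.0, 317.0]]
0.092 [[261.0, 303.0], [379.0, 303.0], [273.0, 329.0], [365.0, 329.0]]
0.098 [[260.0, 318.0], [380.0, 318.0], [273.0, 341.0], [365.0, 341.0]]
0.0956 [[260.0, 312.0], [380.0, 312.0], [273.0, 336.0], [365.0, 336.0]]
0.1016 [[259.0, 328.0], [380.0, 328.0], [273.0, 348.0], [365.0, 348.0]]
262 [254, 27, 29, 28, 74, 10, 15, 16, 17, 16, 16, 15, 15, 16, 16, 17, 16, 14, 13, 15, 16, 16, 90, 57, 85, 88]
265 [24, 28, 28, 28, 86, 10, 16, 14, 15, 13, 15, 15, 15, 14, 13, 17, 18, 15, 14, 15, 17, 17, 92, 53, 87, 85]
268 [16, 25, 28, 28, 61, 10, 15, 15, 16, 15, 14, 16, 17, 15, 15, 17, 17
[... 2974 characters left out ...]
3, 191, 174, 23, 22, 24]
343 [18, 18, 19, 5, 174, 53, 91, 84, 91, 66, 103, 66, 68, 79, 53, 77, 89, 81, 97, 177, 186, 255, 255, 19, 23, 22]
346 [23, 19, 16, 239, 244, 37, 28, 88, 27, 81, 26, 79, 47, 78, 51, 75, 53, 40, 28, 221, 255, 40, 253, 18, 23, 24]
349 [22, 18, 17, 255, 255, 44, 54, 26, 29, 27, 28, 28, 28, 24, 26, 49, 56, 39, 29, 57, 148, 121, 219, 32, 23, 24]
352 [24, 19, 18, 255, 182, 38, 29, 29, 31, 27, 28, 27, 27, 29, 30, 38, 46, 29, 27, 45, 44, 44, 44, 29, 22, 23]
355 [25, 17, 17, 254, 185, 16, 29, 27, 28, 28, 29, 28, 28, 29, 30, 49, 74, 54, 43, 45, 45, 44, 44, 43, 24, 22]
358 [23, 17, 18, 179, 198, 24, 27, 28, 29, 28, 29, 27, 25, 24, 26, 54, 208, 75, 44, 46, 44, 43, 43, 46, 23, 17]
```

Call:
jog_arm --hand 0.25 --plan '[{"x": -0.03, "y": 0, "z": -0.03, "wx": 0, "wy": 0, "wz": 0}, {"x": -0.08, "y": 0, "z": -0.08, "wx": 0, "wy": 0, "wz": 0}, {"x": -0.15, "y": 0, "z": -0.15, "wx": 0, "wy": 0, "wz": 0}, {"x": -0.25, "y": 0, "z": -0.25, "wx": 0, "wy": 0, "wz": 0}, {"x": -0.38, "y": 0, "z": -0.38, "wx": 0, "wy": 0, "wz": 0}, {"x": -0.5, "y": 0, "z": -0.5, "wx": 0, "wy": 0, "wz": 0}, {"x": -0.5, "y": 0, "z": -0.5, "wx": 0, "wy": 0, "wz": 0}, {"x": -0.5, "y": 0, "z": -0.5, "wx": 0, "wy": 0, "wz": 0}]'

```text
t: 44.37
eef_pos: [0.4935, 0.2105, 0.2335]
tool_rot: [0.293, 0.602, 0.701, -0.247]
contact_force: [0.1, 0.5, -0.5]
gripper_width: 0.625
```

```bash
python3 s.py; python3 -c "
from h import *
print(rel([.4935,.2143,.22],1.269))"
```

```text
44.3667 [0.4935 0.2105 0.2335] q [-1.0656  0.5174  0.2751  1.759   0.4809  1.4143 -0.8481] F [ 0.0636  0.4614 -0.4666] M [ 0.7804  0.0801 -0.0112] g 0.6252939323709464 euler [-0.104  0.988  0.113  0.699  0.153 -0.699 -0.708  0.006 -0.706]
(array([0.061 , 0.0026, 0.0343]), array([-0.1376,  0.2244, -0.3366]))
```

Call:
jog_arm --hand 0.75 --plan '[{"x": 0, "y": 0, "z": 0, "wx": -0.0115, "wy": 0.0187, "wz": -0.028}, {"x": 0, "y": 0, "z": 0, "wx": -0.023, "wy": 0.0374, "wz": -0.056}, {"x": 0, "y": 0, "z": 0, "wx": -0.0344, "wy": 0.0561, "wz": -0.084}, {"x": 0, "y": 0, "z": 0, "wx": -0.0459, "wy": 0.0748, "wz": -0.112}, {"x": 0, "y": 0, "z": 0, "wx": -0.0573, "wy": 0.0935, "wz": -0.14}, {"x": 0, "y": 0, "z": 0, "wx": -0.0688, "wy": 0.1122, "wz": -0.168}, {"x": 0, "y": 0, "z": 0, "wx": -0.0803, "wy": 0.1309, "wz": -0.196}, {"x": 0, "y": 0, "z": 0, "wx": -0.0917, "wy": 0.1496, "wz": -0.224}, {"x": 0.02, "y": 0, "z": 0, "wx": -0.1032, "wy": 0.1683, "wz": -0.252}, {"x": 0.04, "y": 0, "z": 0.02, "wx": -0.1147, "wy": 0.187, "wz": -0.28}, {"x": 0.061, "y": 0.003, "z": 0.034, "wx": -0.1262, "wy": 0.2057, "wz": -0.308}, {"x": 0.061, "y": 0.003, "z": 0.034, "wx": -0.1376, "wy": 0.2244, "wz": -0.3366}]'

```text
t: 45.37
eef_pos: [0.4923, 0.2139, 0.219]
tool_rot: [-0.002, 0.148, 0.989, 0.001]
contact_force: [-0.5, -0.7, 0.3]
gripper_width: 0.872
```

```bash
python3 s.py; python3 -c "
from h import *
print(rel([.4935,.2143,.13],1.269),rel([.4935,.2143,.041],1.269))"
```

```text
45.3667 [0.4923 0.2139 0.219 ] q [-0.543   0.2647  0.0228  1.8994 -0.0115  0.9796  0.7593] F [-0.4912 -0.6713  0.2569] M [-0.0142 -0.0012  0.0606] g 0.8722111913799053 euler [-0.956  0.293 -0.004  0.293  0.956  0.002  0.004  0.001 -1.   ]
(array([-0.0068,  0.0031,  0.4449]), array([ 0.0003, -0.0013,  0.0016])) (array([-0.0086,  0.0027,  0.8899]), array([ 0.0003, -0.0013,  0.0016]))
```

Call:
jog_arm --plan '[{"x": -0.007, "y": 0.003, "z": 0.15, "wx": 0, "wy": -0.001, "wz": 0.002}, {"x": -0.007, "y": 0.003, "z": 0.3, "wx": 0, "wy": -0.001, "wz": 0.002}, {"x": -0.007, "y": 0.003, "z": 0.42, "wx": 0, "wy": -0.001, "wz": 0.002}, {"x": -0.008, "y": 0.003, "z": 0.42, "wx": 0, "wy": -0.001, "wz": 0.002}, {"x": -0.008, "y": 0.003, "z": 0.42, "wx": 0, "wy": -0.001, "wz": 0.002}, {"x": -0.008, "y": 0.003, "z": 0.52, "wx": 0, "wy": -0.001, "wz": 0.002}, {"x": -0.008, "y": 0.003, "z": 0.62, "wx": 0, "wy": -0.001, "wz": 0.002}, {"x": -0.008, "y": 0.003, "z": 0.72, "wx": 0, "wy": -0.001, "wz": 0.002}, {"x": -0.008, "y": 0.003, "z": 0.8, "wx": 0, "wy": -0.001, "wz": 0.002}, {"x": -0.008, "y": 0.003, "z": 0.86, "wx": 0, "wy": -0.001, "wz": 0.002}, {"x": -0.008, "y": 0.003, "z": 0.89, "wx": 0, "wy": -0.001, "wz": 0.002}, {"x": -0.008, "y": 0.003, "z": 0.89, "wx": 0, "wy": -0.001, "wz": 0.002}]'

```text
t: 46.37
eef_pos: [0.4934, 0.2145, 0.0409]
tool_rot: [-0.001, 0.151, 0.989, 0.0]
contact_force: [0.6, 0.1, -0.7]
gripper_width: 0.876
```

```bash
python3 s.py; python3 -c "
from h import *
print(rel([.4935,.2143,.041],1.269))"
```

```text
46.3667 [0.4934 0.2145 0.0409] q [-0.5343  0.5173  0.0113  2.0253 -0.0121  0.5994  0.7533] F [ 0.5743  0.1294 -0.7155] M [-0.0668  0.0046 -0.0037] g 0.8764318887569417 euler [-0.954  0.298 -0.001  0.298  0.954  0.001  0.001  0.    -1.   ]
(array([-0.001 , -0.0007, -0.0007]), array([ 0.0002, -0.0004, -0.0004]))
```

Call:
jog_arm --hand -1 --grip_force 50 --plan '[{"x": 0, "y": 0, "z": 0, "wx": 0, "wy": 0, "wz": 0}, {"x": 0, "y": 0, "z": 0, "wx": 0, "wy": 0, "wz": 0}, {"x": 0, "y": 0, "z": 0, "wx": 0, "wy": 0, "wz": 0}, {"x": 0, "y": 0, "z": 0, "wx": 0, "wy": 0, "wz": 0}, {"x": 0, "y": 0, "z": 0, "wx": 0, "wy": 0, "wz": 0}]'

```text
t: 46.78
eef_pos: [0.4939, 0.2146, 0.0424]
tool_rot: [-0.0, 0.151, 0.989, 0.001]
contact_force: [-3.2, -1.0, 7.0]
gripper_width: 0.748
```

Call:
jog_arm --plan '[{"x": 0, "y": 0, "z": 0, "wx": 0, "wy": 0, "wz": -0.03}, {"x": 0, "y": 0, "z": 0, "wx": 0, "wy": 0, "wz": -0.06}, {"x": 0, "y": 0, "z": 0, "wx": 0, "wy": 0, "wz": -0.09}, {"x": 0, "y": 0, "z": 0, "wx": 0, "wy": 0, "wz": -0.12}, {"x": 0, "y": 0, "z": 0, "wx": 0, "wy": 0, "wz": -0.15}, {"x": 0, "y": 0, "z": 0, "wx": 0, "wy": 0, "wz": -0.18}, {"x": 0, "y": 0, "z": 0, "wx": 0, "wy": 0, "wz": -0.21}, {"x": 0, "y": 0, "z": 0, "wx": 0, "wy": 0, "wz": -0.24}, {"x": 0, "y": 0, "z": 0, "wx": 0, "wy": 0, "wz": -0.27}, {"x": 0, "y": 0, "z": 0, "wx": 0, "wy": 0, "wz": -0.29}, {"x": 0, "y": 0, "z": 0, "wx": 0, "wy": 0, "wz": -0.29}, {"x": 0, "y": 0, "z": 0, "wx": 0, "wy": 0, "wz": -0.29}]'

```text
t: 47.78
eef_pos: [0.4938, 0.2152, 0.0426]
tool_rot: [0.0, -0.298, 0.954, 0.001]
contact_force: [-1.9, 2.9, -5.8]
gripper_width: 0.742
```

```bash
python3 s.py; python3 -c "
from h import *
M=st()[2].as_matrix();print(np.arctan2(M[1,1],M[0,1]))"
```

```text
47.7833 [0.4938 0.2152 0.0426] q [-0.3461  0.5243 -0.2257  2.0113  0.1897  0.6243  1.4801] F [-1.9246  2.8816 -5.8236] M [ 0.4417  0.1431 -0.0971] g 0.7416666347905905 euler [-0.822 -0.57   0.    -0.57   0.822  0.002 -0.001  0.002 -1.   ]
2.1768625568569164
```

Call:
jog_arm --hand 0.75 --plan '[{"x": 0, "y": 0, "z": 0, "wx": 0, "wy": 0, "wz": 0}, {"x": 0, "y": 0, "z": 0, "wx": 0, "wy": 0, "wz": 0}, {"x": 0, "y": 0, "z": 0, "wx": 0, "wy": 0, "wz": 0}, {"x": 0, "y": 0, "z": 0, "wx": 0, "wy": 0, "wz": 0}, {"x": 0, "y": 0, "z": -0.1, "wx": 0, "wy": 0, "wz": 0}, {"x": 0, "y": 0, "z": -0.22, "wx": 0, "wy": 0, "wz": 0}, {"x": 0, "y": 0, "z": -0.35, "wx": 0, "wy": 0, "wz": 0}, {"x": 0, "y": 0, "z": -0.5, "wx": 0, "wy": 0, "wz": 0}, {"x": 0, "y": 0, "z": -0.65, "wx": 0, "wy": 0, "wz": 0}, {"x": 0, "y": 0, "z": -0.65, "wx": 0, "wy": 0, "wz": 0}, {"x": 0, "y": 0, "z": -0.65, "wx": 0, "wy": 0, "wz": 0}, {"x": 0, "y": 0, "z": -0.65, "wx": 0, "wy": 0, "wz": 0}]'

```text
t: 48.78
eef_pos: [0.4936, 0.2145, 0.1724]
tool_rot: [0.0, -0.298, 0.955, 0.001]
contact_force: [-0.8, 0.1, 0.5]
gripper_width: 0.875
```

```bash
python3 s.py
python3 - <<'E'
from look import *
np.set_printoptions(precision=4,suppress=True)
c=look('w17')
b=cv2.imread('pics/w17.png')
u=proj('wrist',[.47,.25,.05],c);print(u, proj('wrist',[.547,.4165,.024],c),proj('wrist',[.445,.305,.055],c))
for k,z in(('lens_tissue_pad',0),('dust_cap',.009),('filter',.095),('lamp_button_top',.055)):
    for d in finder.place_of('wrist',k)[:2]:print(k,round(d['confidence'],2),d['location'],onz('wrist',d['location'],z,c))
a=cv2.resize(b[max(0,int(u[1])-130):int(u[1])+130,max(0,int(u[0])-170):int(u[0])+170],None,fx=2.3,fy=2.3,interpolation=2);cv2.imwrite('pics/w17c.png',a);print(a.shape)
E
```

```text
48.7833 [0.4936 0.2145 0.1724] q [-0.3045  0.3353 -0.268   1.9282  0.1103  0.891   1.5488] F [-0.8383  0.0986  0.5309] M [ 0.0483  0.0114 -0.0115] g 0.8750849484727697 euler [-0.822 -0.569  0.    -0.569  0.822  0.002 -0.001  0.001 -1.   ]
[373.3946 232.5471] [447.9403 371.9946] [448.4701 248.0498]
dust_cap 0.57 [414.6, 367.2] [0.5674 0.391  0.009 ]
dust_cap 0.24 [320.4, 252.5] [0.5179 0.2353 0.009 ]
filter 0.87 [320.9, 250.9] [0.4913 0.2162 0.095 ]
lamp_button_top 0.87 [447.4, 254.2] [0.4493 0.3077 0.055 ]
(598, 782, 3)
```

View pics/w17c.png

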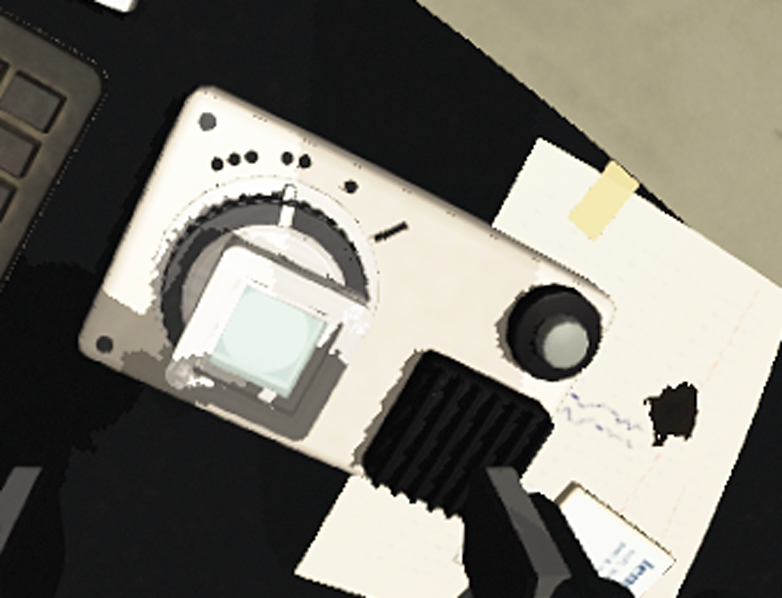

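Run:
```python
from h import *
np.set_printoptions(precision=4,suppress=True)
for cam in('scene','top'):
    shot(cam)
    for k,z in(('lens_tissue_pad',.0),('dust_cap',.009)):
        for d in finder.place_of(cam,k)[:1]:print(cam,k,round(d['confidence'],2),d['location'],onz(cam,d['location'],z),finder.find_in(cam,k)[:1])
print(rel([.445,.305,.1],2.177))
```

```text
scene lens_tissue_pad 0.96 [160.6, 323.4] [0.5548 0.4116 0.    ] [{'bbox': [137.9, 307.9, 44.0, 43.3], 'confidence': 0.68}]
scene dust_cap 0.9 [163.5, 316.7] [0.5628 0.4011 0.009 ] [{'bbox': [151.0, 302.9, 26.1, 23.0], 'confidence': 0.92}]
top lens_tissue_pad 0.67 [164.8, 231.7] [0.5379 0.4218 0.    ] [{'bbox': [150.9, 212.0, 29.5, 36.6], 'confidence': 0.79}]
top dust_cap 0.49 [174.1, 222.8] [0.5622 0.3954 0.009 ] [{'bbox': [165.6, 212.6, 15.9, 18.9], 'confidence': 0.66}]
(array([-0.0555,  0.5087,  0.3642]), array([ 0.0005,  0.0005, -0.    ]))
```

```bash
python3 -c "
from h import *
print(rel([.555,.39,.2],1.55))"
```

```text
(array([-0.7504,  0.5455, -0.1347]), array([0.0007, 0.0003, 0.1995]))
```

Call:
jog_arm --plan '[{"x": -0.1, "y": 0.05, "z": -0.13, "wx": 0, "wy": 0, "wz": 0.03}, {"x": -0.25, "y": 0.15, "z": -0.135, "wx": 0, "wy": 0, "wz": 0.06}, {"x": -0.4, "y": 0.27, "z": -0.135, "wx": 0, "wy": 0, "wz": 0.09}, {"x": -0.55, "y": 0.4, "z": -0.135, "wx": 0, "wy": 0, "wz": 0.12}, {"x": -0.7, "y": 0.5, "z": -0.135, "wx": 0, "wy": 0, "wz": 0.15}, {"x": -0.75, "y": 0.545, "z": -0.135, "wx": 0, "wy": 0, "wz": 0.18}, {"x": -0.75, "y": 0.545, "z": -0.135, "wx": 0, "wy": 0, "wz": 0.2}, {"x": -0.75, "y": 0.545, "z": -0.135, "wx": 0, "wy": 0, "wz": 0.2}, {"x": -0.75, "y": 0.545, "z": -0.135, "wx": 0, "wy": 0, "wz": 0.2}, {"x": -0.75, "y": 0.545, "z": -0.135, "wx": 0, "wy": 0, "wz": 0.2}]'

```text
t: 50.37
eef_pos: [0.5552, 0.3889, 0.2]
tool_rot: [0.0, 0.011, 1.0, 0.001]
contact_force: [0.1, -0.3, 1.1]
gripper_width: 0.872
```

```bash
python3 s.py
python3 - <<'E'
from look import *
np.set_printoptions(precision=4,suppress=True)
c=look('w18')
for k,z in(('lens_tissue_pad',0),('dust_cap',.009)):
    for d in finder.place_of('wrist',k)[:1]:print(k,round(d['confidence'],2),d['location'],onz('wrist',d['location'],z,c),finder.find_in('wrist',k)[:1])
b=cv2.imread('pics/w18.png');g=cv2.cvtColor(b,6)
d=finder.find_in('wrist','dust_cap')[0]['bbox'];x,y,w,h=[int(t) for t in d]
sub=g[y-20:y+h+20:5,x-30:x+w+30:5]
print(x-30,y-20);print('\n'.join(' '.join('%3d'%t for t in r) for r in sub))
E
```

```text
50.3667 [0.5552 0.3889 0.2   ] q [-0.5979  0.5138 -0.1496  1.5706  0.0828  1.0621  0.7808] F [ 0.0928 -0.2819  1.0595] M [0.0464 0.0198 0.0202] g 0.8717624758961582 euler [-1.     0.021  0.     0.021  1.     0.002 -0.     0.002 -1.   ]
lens_tissue_pad 0.77 [342.8, 197.1] [0.5453 0.4139 0.    ] [{'bbox': [304.8, 147.1, 87.6, 106.4], 'confidence': 0.57}]
dust_cap 0.7 [324.9, 221.8] [0.5666 0.3966 0.009 ] [{'bbox': [298.4, 198.3, 52.6, 52.3], 'confidence': 0.77}]
268 178
242 242 240 196 204 229 242 242 233 235 235 235 234 235 235 235 235 186 234 234 235 237 235
242 242 242 218 242 241 179 238 233 234 235 235 234 235 235 235 235 169 236 235  74  80 236
241 240 242 239 242 242 242 233 232 234 234 235 235 235 235 235 235 234 210 234 236 203 235
242 242 242 243 241 240 241 242 234 234 234 234 234 234 234 234 234 234 235 235 234  92 235
242 242 242 242 225 242 245 245 234 235 186 192 191 147 149 154  98 234 197 232 218 229 235
242 241 239 242 211 241 250 141 142 145 145 146 146 147 145 147 147 235 200 233 220  93 234
242 242 241 240 234 242 248 164 145 145 146 145 145 146 146 146 146 234 174
[... 420 characters left out ...]
 141 142 174 142 142 141 142 142 234 234 234 234 233 234
242 241 241 241 241 241 243 141 141 141 141 140 141 140 140 140 141 234 233 233 234 233 233
242 241 241 241 241 241 243 140 140 141 140 139 139 140 140 139 140 234 233 233 233 234 234
248 220  98 250 241 241 244 140 139 139 139 138 139 138 138 138 139 233 233 233 234 234 234
 20  20  22  10 241 241 240 242 242 241 240 241 242 242 242 241 241 245 245 250   7   9  11
 14  12  13  21 252 241 241 239 241 241 241 241 241 241 241 241 241 250  12  18  18  18  18
 13  12   9  11   3 241 241 241 241 241 241 241 240 241 242 208  14  18  18  17  20  19  19
 10  13  12  13  10 198 241 241 240 241 241 241 245   0  13  12  21  21  17  18  17  17  19
```

Run:
```python
from look import *
np.set_printoptions(precision=4,suppress=True)
c=json.load(open('w18.json'));g=cv2.cvtColor(cv2.imread('pics/w18.png'),6)
m=np.zeros_like(g);m[190:256,290:360]=((g>125)&(g<182))[190:256,290:360]*255
m=cv2.morphologyEx(m,cv2.MORPH_OPEN,np.ones((5,5)))
k=max(cv2.findContours(m,0,2)[0],key=cv2.contourArea);r=cv2.minAreaRect(k);B=cv2.boxPoints(r);print(r)
P=np.array([onz('wrist',q,.024,c)[:2] for q in B]);print(P,P.mean(0));d=P[1]-P[0];print(np.degrees(np.arctan2(d[1],d[0])),np.linalg.norm(d),np.linalg.norm(P[2]-P[1]))
print(rel([*P.mean(0),.05],1.56),rel([*P.mean(0),.012],1.56))
```

```text
((324.5, 226.0), (48.0, 51.0), 90.0)
[[0.5439 0.3739]
 [0.5448 0.4186]
 [0.5896 0.4189]
 [0.5886 0.3723]] [0.5667 0.3959]
88.8817190984892 0.04474284158713379 0.04476918127999561
(array([-0.0569,  0.0321,  0.7515]), array([ 0.0008,  0.0001, -0.0037])) (array([-0.0568,  0.0316,  0.9415]), array([ 0.0008,  0.0001, -0.0037]))
```

Call:
jog_arm --hand 0.5 --plan '[{"x": -0.057, "y": 0.032, "z": 0.15, "wx": 0, "wy": 0, "wz": -0.002}, {"x": -0.057, "y": 0.032, "z": 0.3, "wx": 0, "wy": 0, "wz": -0.002}, {"x": -0.057, "y": 0.032, "z": 0.45, "wx": 0, "wy": 0, "wz": -0.002}, {"x": -0.057, "y": 0.032, "z": 0.6, "wx": 0, "wy": 0, "wz": -0.002}, {"x": -0.057, "y": 0.032, "z": 0.72, "wx": 0, "wy": 0, "wz": -0.002}, {"x": -0.057, "y": 0.032, "z": 0.8, "wx": 0, "wy": 0, "wz": -0.002}, {"x": -0.057, "y": 0.032, "z": 0.86, "wx": 0, "wy": 0, "wz": -0.002}, {"x": -0.057, "y": 0.032, "z": 0.91, "wx": 0, "wy": 0, "wz": -0.002}, {"x": -0.057, "y": 0.032, "z": 0.93, "wx": 0, "wy": 0, "wz": -0.002}, {"x": -0.057, "y": 0.032, "z": 0.935, "wx": 0, "wy": 0, "wz": -0.002}, {"x": -0.057, "y": 0.032, "z": 0.935, "wx": 0, "wy": 0, "wz": -0.002}]'

```text
t: 51.58
eef_pos: [0.5672, 0.3964, 0.014]
tool_rot: [0.001, 0.008, 1.0, 0.002]
contact_force: [0.3, 0.1, 0.8]
gripper_width: 0.752
```

Call:
jog_arm --hand -1 --grip_force 25 --plan '[{"x": 0, "y": 0, "z": 0, "wx": 0, "wy": 0, "wz": 0}, {"x": 0, "y": 0, "z": 0, "wx": 0, "wy": 0, "wz": 0}, {"x": 0, "y": 0, "z": 0, "wx": 0, "wy": 0, "wz": 0}, {"x": 0, "y": 0, "z": 0, "wx": 0, "wy": 0, "wz": 0}, {"x": 0, "y": 0, "z": 0, "wx": 0, "wy": 0, "wz": 0}, {"x": 0, "y": 0, "z": 0, "wx": 0, "wy": 0, "wz": 0}, {"x": 0, "y": 0, "z": 0, "wx": 0, "wy": 0, "wz": 0}]'

```text
t: 52.17
eef_pos: [0.5682, 0.397, 0.0155]
tool_rot: [0.002, 0.008, 1.0, 0.002]
contact_force: [-0.9, -0.5, 6.4]
gripper_width: 0.525
```

```bash
python3 s.py; python3 -c "
from h import *
p=st()[1];print(rel([.5455,.4155,p[2]]))"
```

```text
52.1667 [0.5682 0.397  0.0155] q [-0.6096  0.7434 -0.131   1.6409  0.1267  0.7601  0.7566] F [-0.9305 -0.531   6.4373] M [-0.0873  0.1145 -0.0047] g 0.5253849943433043 euler [-1.     0.016  0.003  0.016  1.     0.005 -0.003  0.005 -1.   ]
(array([1.148e-01, 9.070e-02, 1.000e-04]), array([0., 0., 0.]))
```

Call:
jog_arm --plan '[{"x": 0, "y": 0, "z": -0.03, "wx": 0, "wy": 0, "wz": 0}, {"x": 0, "y": 0, "z": -0.04, "wx": 0, "wy": 0, "wz": 0}, {"x": 0.05, "y": 0.05, "z": -0.04, "wx": 0, "wy": 0, "wz": 0}, {"x": 0.1, "y": 0.095, "z": -0.04, "wx": 0, "wy": 0, "wz": 0}, {"x": 0.1, "y": 0.095, "z": -0.04, "wx": 0, "wy": 0, "wz": 0}, {"x": 0.1, "y": 0.095, "z": -0.02, "wx": 0, "wy": 0, "wz": 0}, {"x": 0.1, "y": 0.095, "z": -0.008, "wx": 0, "wy": 0, "wz": 0}, {"x": 0.1, "y": 0.095, "z": 0, "wx": 0, "wy": 0, "wz": 0}, {"x": 0.1, "y": 0.095, "z": 0.003, "wx": 0, "wy": 0, "wz": 0}, {"x": 0.1, "y": 0.095, "z": 0.003, "wx": 0, "wy": 0, "wz": 0}]'

```text
t: 53.0
eef_pos: [0.5481, 0.416, 0.0155]
tool_rot: [0.001, 0.008, 1.0, 0.002]
contact_force: [-4.4, -2.7, 8.6]
gripper_width: 0.528
```

Call:
jog_arm --hand 0.5 --plan '[{"x": 0, "y": 0, "z": 0, "wx": 0, "wy": 0, "wz": 0}, {"x": 0, "y": 0, "z": 0, "wx": 0, "wy": 0, "wz": 0}, {"x": 0, "y": 0, "z": 0, "wx": 0, "wy": 0, "wz": 0}, {"x": 0, "y": 0, "z": 0, "wx": 0, "wy": 0, "wz": 0}, {"x": 0, "y": 0, "z": -0.1, "wx": 0, "wy": 0, "wz": 0}, {"x": 0, "y": 0, "z": -0.25, "wx": 0, "wy": 0, "wz": 0}, {"x": 0, "y": 0, "z": -0.45, "wx": 0, "wy": 0, "wz": 0}, {"x": 0, "y": 0, "z": -0.65, "wx": 0, "wy": 0, "wz": 0}, {"x": 0, "y": 0, "z": -0.8, "wx": 0, "wy": 0, "wz": 0}, {"x": 0, "y": 0, "z": -0.8, "wx": 0, "wy": 0, "wz": 0}, {"x": 0, "y": 0, "z": -0.8, "wx": 0, "wy": 0, "wz": 0}]'

```text
t: 53.92
eef_pos: [0.549, 0.4161, 0.1779]
tool_rot: [0.003, 0.009, 1.0, 0.003]
contact_force: [0.0, -0.5, -0.1]
gripper_width: 0.752
```

```bash
python3 s.py
python3 - <<'E'
from look import *
np.set_printoptions(precision=4,suppress=True)
c=look('w19')
for k,z in(('lens_tissue_pad',0),('dust_cap',.009),('lamp_button_top',.055)):
    for d in finder.place_of('wrist',k)[:1]:print(k,round(d['confidence'],2),d['location'],onz('wrist',d['location'],z,c),finder.find_in('wrist',k)[:1] if z<.05 else '')
print(rel([.446,.3055,.14],1.56))
E
```

```text
53.9167 [0.549  0.4161 0.1779] q [-0.6364  0.548  -0.1479  1.5677  0.089   1.0236  0.7451] F [ 0.0118 -0.4789 -0.104 ] M [-0.0489  0.0131  0.0131] g 0.7515026852812929 euler [-1.     0.017  0.006  0.017  1.     0.007 -0.006  0.007 -1.   ]
dust_cap 0.95 [312.2, 212.1] [0.5464 0.4135 0.009 ] [{'bbox': [286.0, 185.3, 56.4, 59.0], 'confidence': 0.97}]
lamp_button_top 0.76 [160.6, 101.2] [0.4463 0.3038 0.055 ] 
(array([ 0.4956, -0.5543,  0.1666]), array([ 0.0005, -0.0001, -0.0019]))
```

Call:
jog_arm --hand -1 --plan '[{"x": 0.13, "y": -0.14, "z": 0, "wx": 0, "wy": 0, "wz": 0}, {"x": 0.26, "y": -0.28, "z": 0, "wx": 0, "wy": 0, "wz": 0}, {"x": 0.39, "y": -0.42, "z": 0, "wx": 0, "wy": 0, "wz": 0}, {"x": 0.495, "y": -0.556, "z": 0.05, "wx": 0, "wy": 0, "wz": 0}, {"x": 0.495, "y": -0.556, "z": 0.17, "wx": 0, "wy": 0, "wz": 0}, {"x": 0.495, "y": -0.556, "z": 0.3, "wx": 0, "wy": 0, "wz": 0}, {"x": 0.495, "y": -0.556, "z": 0.4, "wx": 0, "wy": 0, "wz": 0}, {"x": 0.495, "y": -0.556, "z": 0.4, "wx": 0, "wy": 0, "wz": 0}, {"x": 0.495, "y": -0.556, "z": 0.4, "wx": 0, "wy": 0, "wz": 0}, {"x": 0.495, "y": -0.556, "z": 0.4, "wx": 0, "wy": 0, "wz": 0}]'

```text
t: 55.0
eef_pos: [0.4465, 0.3056, 0.0938]
tool_rot: [-0.0, 0.008, 1.0, 0.001]
contact_force: [0.9, -0.1, 0.7]
gripper_width: -0.003
```

```bash
python3 s.py
python3 - <<'E'
from look import *
c=look('w20')
for k,z in(('lamp_button_top',.055),):
    for d in finder.place_of('wrist',k)[:1]:print(k,round(d['confidence'],2),d['location'],onz('wrist',d['location'],z,c))
print(rel([.446,.305,.06],1.56))
E
```

```text
55.0 [0.4465 0.3056 0.0938] q [-0.5868  0.4405 -0.1591  1.9854  0.1001  0.7219  0.748 ] F [ 0.8872 -0.1405  0.6744] M [ 0.0259  0.0245 -0.0226] g -0.0033779943337866295 euler [-1.     0.017 -0.     0.017  1.     0.002  0.     0.002 -1.   ]
lamp_button_top 0.68 [316.4, 282.3] [0.44917349 0.30574431 0.055     ]
(array([ 0.0047, -0.0053,  0.1722]), array([ 0.001 ,  0.0004, -0.0019]))
```

Call:
jog_arm --plan '[{"x": -0.001, "y": 0, "z": 0.08, "wx": 0, "wy": 0, "wz": 0}, {"x": -0.001, "y": 0, "z": 0.15, "wx": 0, "wy": 0, "wz": 0}, {"x": -0.001, "y": 0, "z": 0.17, "wx": 0, "wy": 0, "wz": 0}, {"x": -0.001, "y": 0, "z": 0.18, "wx": 0, "wy": 0, "wz": 0}, {"x": -0.001, "y": 0, "z": 0.19, "wx": 0, "wy": 0, "wz": 0}, {"x": -0.001, "y": 0, "z": 0.2, "wx": 0, "wy": 0, "wz": 0}, {"x": -0.001, "y": 0, "z": 0.2, "wx": 0, "wy": 0, "wz": 0}, {"x": -0.001, "y": 0, "z": 0.2, "wx": 0, "wy": 0, "wz": 0}]'

```text
t: 55.77
eef_pos: [0.4475, 0.3063, 0.0551]
tool_rot: [0.001, 0.008, 1.0, 0.002]
contact_force: [-1.8, -0.5, 2.7]
gripper_width: -0.002
```

```bash
python3 s.py
```

```text
55.7667 [0.4475 0.3063 0.0551] q [-0.5956  0.5014 -0.1494  2.0042  0.1179  0.6402  0.7328] F [-1.8302 -0.4552  2.6587] M [-0.1844  0.1976 -0.0106] g -0.0016859585718375016 euler [-1.     0.017  0.002  0.017  1.     0.004 -0.002  0.004 -1.   ]
```

Call:
jog_arm --plan '[{"x": 0, "y": 0, "z": 0.01, "wx": 0, "wy": 0, "wz": 0}, {"x": 0, "y": 0, "z": 0.02, "wx": 0, "wy": 0, "wz": 0}, {"x": 0, "y": 0, "z": 0.026, "wx": 0, "wy": 0, "wz": 0}, {"x": 0, "y": 0, "z": 0.026, "wx": 0, "wy": 0, "wz": 0}, {"x": 0, "y": 0, "z": 0.026, "wx": 0, "wy": 0, "wz": 0}]'

```text
t: 56.18
eef_pos: [0.4477, 0.3065, 0.0534]
tool_rot: [0.001, 0.009, 1.0, 0.002]
contact_force: [-11.1, -7.7, 38.3]
gripper_width: 0.001
```

```bash
python3 s.py
```

```text
56.1833 [0.4477 0.3065 0.0534] q [-0.5969  0.5042 -0.1484  2.0048  0.1195  0.6361  0.7309] F [-11.0554  -7.6826  38.318 ] M [-1.7816  2.392  -0.0322] g 0.0012664059652073443 euler [-1.     0.017  0.003  0.017  1.     0.003 -0.003  0.004 -1.   ]
```

Call:
jog_arm --plan '[{"x": 0, "y": 0, "z": -0.02, "wx": 0, "wy": 0, "wz": 0}, {"x": 0, "y": 0, "z": -0.08, "wx": 0, "wy": 0, "wz": 0}, {"x": 0, "y": 0, "z": -0.2, "wx": 0, "wy": 0, "wz": 0}, {"x": 0, "y": 0, "z": -0.4, "wx": 0, "wy": 0, "wz": 0}, {"x": 0, "y": -0.1, "z": -0.6, "wx": 0, "wy": 0, "wz": 0}, {"x": -0.2, "y": -0.2, "z": -0.7, "wx": 0, "wy": 0, "wz": 0}, {"x": -0.3, "y": -0.2, "z": -0.7, "wx": 0, "wy": 0, "wz": 0}, {"x": -0.3, "y": -0.2, "z": -0.7, "wx": 0, "wy": 0, "wz": 0}, {"x": -0.3, "y": -0.2, "z": -0.7, "wx": 0, "wy": 0, "wz": 0}]'

```text
t: 56.93
eef_pos: [0.5081, 0.2643, 0.1941]
tool_rot: [0.002, 0.01, 1.0, 0.002]
contact_force: [-0.2, 0.3, -0.8]
gripper_width: -0.002
```

```bash
python3 s.py
python3 - <<'E'
from look import *
np.set_printoptions(precision=4,suppress=True)
c=look('w21'); shot('scene','s21.png'); shot('top','t21.png')
for cam in('wrist','scene','top'):
    for k,z in(('lens_tissue_pad',0),('dust_cap',.009),('filter',.095),('oil',0),('glass_box',0)):
        for d in finder.place_of(cam,k)[:1]:
            if d['confidence']>.4: print(cam,k,round(d['confidence'],2),np.round(d['location']),onz(cam,d['location'],z,c if cam=='wrist' else None))
g=cv2.cvtColor(cv2.imread('pics/w21.png'),6)
for r in(.034,.035,.036):
    print(r,[int(np.mean([g[tuple(np.round(proj('wrist',[.4935+rr*np.cos(a),.2145+rr*np.sin(a),.043],c)).astype(int)[::-1])] for rr in(r,))) for a in 2.619+np.arange(-.15,1.51,.05)])
E
```

```text
56.9333 [0.5081 0.2643 0.1941] q [-0.4753  0.3512 -0.1407  1.8401  0.0583  0.9482  0.9097] F [-0.173   0.2906 -0.8241] M [-0.0062  0.047  -0.0316] g -0.0023640047213276047 euler [-1.     0.02   0.005  0.02   1.     0.004 -0.004  0.004 -1.   ]  File "<stdin>", line 10
    print(r,[int(np.mean([g[tuple(np.round(proj('wrist',[.4935+rr*np.cos(a),.2145+rr*np.sin(a),.043],c)).astype(int)[::-1])] for rr in(r,))) for a in 2.619+np.arange(-.15,1.51,.05)])
                                                                                                                                          ^
SyntaxError: closing parenthesis ')' does not match opening parenthesis '['
```

Run:
```python
from look import *
np.set_printoptions(precision=4,suppress=True)
c=look('w21'); shot('scene','s21.png'); shot('top','t21.png')
for cam in('wrist','scene','top'):
    for k,z in(('lens_tissue_pad',0),('dust_cap',.009),('filter',.095),('oil',0),('glass_box',0)):
        for d in finder.place_of(cam,k)[:1]:
            if d['confidence']>.4: print(cam,k,round(d['confidence'],2),np.round(d['location']),onz(cam,d['location'],z,c if cam=='wrist' else None))
for nm in('w17','w21'):
    cc=json.load(open(nm+'.json'));g=cv2.cvtColor(cv2.imread('pics/%s.png'%nm),6)
    def s(r,z,a):
        u,v=np.round(proj('wrist',[.4935+r*np.cos(a),.2145+r*np.sin(a),z],cc)).astype(int);return int(g[v,u])
    for r,z in((.030,.057),(.035,.045)): print(nm,r,[s(r,z,a) for a in 2.619+np.arange(-.15,1.51,.05)])
```

```text
wrist dust_cap 0.67 [468. 251.] [0.5503 0.4144 0.009 ]
wrist filter 0.74 [ 85. 145.] [0.4302 0.0963 0.095 ]
wrist oil 0.55 [ 85. 143.] [0.4292 0.0293 0.    ]
scene lens_tissue_pad 0.94 [158. 325.] [0.5525 0.4187 0.    ]
scene dust_cap 0.57 [157. 324.] [0.5499 0.4186 0.009 ]
scene filter 0.81 [248. 284.] [0.4951 0.2158 0.095 ]
scene oil 0.77 [338. 302.] [0.4286 0.0271 0.    ]
scene glass_box 0.71 [419. 277.] [ 0.4073 -0.1878  0.    ]
top lens_tissue_pad 0.53 [166. 233.] [0.5349 0.4189 0.    ]
top oil 0.69 [307. 275.] [0.4285 0.0263 0.    ]
top glass_box 0.57 [383. 287.] [ 0.4018 -0.1854  0.    ]
w17 0.03 [83, 84, 82, 83, 84, 85, 88, 87, 85, 87, 87, 88, 89, 89, 86, 89, 85, 86, 87, 105, 253, 255, 98, 105, 103, 102, 102, 103, 104, 105, 104, 103, 103, 105]
w17 0.035 [229, 245, 246, 247, 247, 248, 246, 250, 252, 248, 246, 248, 246, 246, 245, 244, 244, 249, 245, 248, 255, 255, 211, 255, 255, 254, 255, 255, 254, 254, 255, 253, 255, 255]
w21 0.03 [97, 97, 97, 96, 98, 100, 102, 103, 100, 101, 103, 100, 102, 101, 101, 100, 99, 98, 99, 89, 255, 254, 205, 98, 96, 96, 98, 98, 98, 98, 98, 97, 97, 97]
w21 0.035 [251, 211, 250, 243, 255, 255, 241, 255, 255, 253, 255, 255, 255, 246, 255, 252, 252, 255, 242, 164, 186, 255, 229, 252, 251, 254, 252, 252, 254, 251, 253, 254, 253, 255]
```

```bash
python3 -c "
from station import bot
print(bot.hand_in())"
```

```text
the job is handed in; nothing more can be done
None
```

The whole job was done in the order asked and handed in after about 57 s of robot time.

1. **Collar closed:** I turned the collar to the bar, where it stopped hard at about 2.3 N m. A picture showed its lug on the bar before the cap was touched.
2. **Dust cap:** I lifted the cap off and laid it rim down on the lens tissue. It fell about 10 mm, because the fingertips touched the booklet first. Later it was knocked about 3 cm and overhung the booklet's edge by 4–5 mm. I picked it up and centred it again before pressing the button.
3. **Filters:** Two holders were in the rack, and both are stacked on the seat, spigot down. While lowering the second, the fingers caught on the edges of the first, with up to about 15 N. I let it drop the last 6–7 mm. A close picture then put the top of the stack at the nested height of 98 mm, with the two frames flush.
4. **Collar opened:** I turned it 0.91 rad and let go. The white line points at the two dots, and it read 0.85–0.95 rad after I let go and again at the end.
5. **Lamp button:** I pressed it down to its stop, at 38 N on the fingertips (the 40 N limit is for the arm and gripper body), and then moved clear.

**Last checks:**
- The wrist camera put the cap within about 4 mm of the booklet's centre. The scene camera agreed to about 5 mm, and the top camera missed the cap.
- The scene camera saw the stack on the seat. The wrist camera's last "filter" report was really the oil bottle.
- The oil bottle and glass box were unmoved within camera error. I did not check the two vials again, but the arm did not go near them.

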